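# Reset the patio condiment places

### The arm

A 6-joint arm with a two-finger parallel gripper is mounted at the origin on the work surface. World frame = base frame: x ahead of the robot, y to its left, z up, the work surface at z = 0. Lengths are in m, angles in rad, forces in N, time in s.
With the tool pointing down it reaches from about 0.375 to 0.9 m from the base axis. Payload 3.1 kg.
Tool frame: the origin (TCP) lies on the front face of the gripper's body, between the roots of the fingers; the fingertips stand 73 mm ahead of it and the grasp point (between the pads) lies 54 mm ahead of it (manip.finger_overhang is the distance from the TCP to the fingertips, in m); z points along the fingers, y is the direction in which the jaws open and shut (so a half turn about z gives the same grasp; the last joint's range is limited). The gripper opens to 85 mm and grips with 20 to 120 N. Pads are 22 mm wide; open, the fingers measure 114 mm over their backs; the gripper's body (76 mm by 85 mm) begins 54 mm behind the grasp point. The pads swing forward as they close: fully open they stand 13 mm farther back than shut.
Start: joints at [-1.379, 0.527, 1.433, -0, 1.181, -0.178], TCP at [0.226, -0.583, 0.304] pointing down, gripper open.
Joint ranges: [-3.08, 3.08], [-0.75, 2.2], [0.22, 2.44], [-1.43, 4.57], [0, 2.65], [-2.85, 2.85]. Speed limits (rad/s): [2.79, 2.79, 3.14, 3.14, 3.14, 3.14].

### API

Orientations are given as a unit quaternion [x, y, z, w].
In Python, from station import manip gives the robot as it stands.
- The arm moves only by the tool apply_moves, never from a script. Its argument "increments" is a list that holds one entry, the list of rows, each a list of 4 numbers: the shift along the tool's x, y, z in m, then the turn about the tool's z in degrees. In form: [[[dx, dy, dz, spin], ...]]. A call has 1 to 5 rows; each row shifts and turns the pose as measured when the row begins, along the tool's axes as they then stand; what a row does not reach is not made up. A row lasts 1/10 s, in which the tool goes at most 50 mm and 8.59 degrees, less where a joint would pass 70% of its speed; a pose out of reach is approached as far as the arm can. A call with a gripper value outside its range is refused whole. "fingers" is the opening, from 0 (shut) to 1 (fully open), set as the call begins (left out, the last holds). The fingers move at their own pace and stop on an object; "newtons" is the grip in N (left out, the last holds). Time passes only in rows, so rows that do not move let the fingers close. It gives the time, the measured TCP pose, the force and the opening at its end, in the units of the state.
- manip.sense(): the state, without advancing time (a new reading comes with each control period).
- manip.snapshot(name): name is "scene" or "top"; returns (picture, depth): 384x512x3 uint8, red, green, blue; 384x512 float32, m along the optical axis (not along the pixel's ray), 0 where there is no reading.
- manip.camera_model(name): a dict with "mtx" (3x3 intrinsics, pixels), "R" (3x3) and "t" (3): a world point X has camera coordinates R X + t. Camera axes: x right, y down, z forward; pixel columns grow to the right and rows downward; lengths in m; the calibration is good to about 2 mm. A picture is of the moment at which its call begins. camera_model takes no time and is no camera call.
- manip.sign_off(): hands the job in, once; it reports no verdict.
The state is a dict: "t": time; "q": joint angles; "qd": joint speeds; "tau": joint torques, N m; "tcp_pos": TCP position; "tool_rot": TCP orientation; "force": force on the tool from outside, world axes, zero at the start; "ft_torque": the same for the moment, N m; "finger_gap": opening from 0.0 (shut) to 1.0 (fully open).
Only numpy, scipy, OpenCV 4.12 (cv2) and the standard library are available. Lean on these libraries where they do the work, as an engineer would, in place of code of your own. Each camera call takes 0.05 s, during which the arm holds its last target.

### The job

Set each thing on the cork pad whose black outline matches it: the salt shaker in the small ring, the sugar bowl in the large ring, the toothpick box squarely in the square, and the spoon lying in the spoon shape with its round end at the round end. Put the lid on the sugar bowl only after the bowl stands on its pad, seated level on the rim. At the end all stand or lie steady and are let go, and the tealight, stopper and pebble stay where they are.

Things in the scene. Friction and masses are not known exactly. Their poses are not given: they have to be found in the camera images.
- shaker: glass salt shaker with a steel screw top, standing upright, 42 mm across at the foot, 39 mm across at the steel top (which begins at 46 mm), 68 mm tall, 120 g. Origin: centre of its underside; z up.
- bowl: round white ceramic sugar bowl, open and empty, standing upright, 50 mm tall, outside 62 mm across from 14 mm height to the rim (52 mm at the foot), wall 4 mm, so the mouth is 54 mm across; 200 g. Origin: centre of its underside; z up.
- bowl_lid: lid of the sugar bowl: a white disc 66 mm across and 5 mm thick with an upright blue knob 20 mm across and 26 mm tall on top, and below the disc a tapered plug 8 mm deep (44 mm across at the disc, 30 mm at its foot). It starts standing level on the plug on the ledge. Origin: centre of the plug's underside; the disc spans 8 to 13 mm above it, the knob 13 to 39 mm. Seated on the bowl the disc lies on the rim, with the lid's origin 42 mm above the bowl's origin.
- pick_box: square open wooden toothpick box, 48 x 48 mm, 52 mm tall with picks sticking out to 62 mm, a dark band near the foot; 100 g. Origin: centre of its underside; x and y run along its sides, z up.
- spoon: steel sugar spoon lying flat, 144 mm long: round bowl 34 mm across and 10 mm high at its +x end (centre at x = +55 mm), handle towards -x to x = -72 mm; the straight middle of the handle (x = -44 to +36 mm) is 10 mm wide and its steel spans 5 to 11 mm above the surface the spoon lies on. 35 g. Origin: middle of the spoon's length, at the level of its underside; x points from handle to bowl, z up.
- shaker_pad: fixed cork pad 90 x 90 mm, 4 mm thick, with a small black ring outline, 48 mm inside, in its middle: the salt shaker's place. Origin: centre of its underside (on the ledge); the top face is 4 mm above it.
- bowl_pad: fixed cork pad 90 x 90 mm, 4 mm thick, with a large black ring outline, 70 mm inside, in its middle: the sugar bowl's place. Origin: centre of its underside; the top face is 4 mm above it.
- box_pad: fixed cork pad 90 x 90 mm, 4 mm thick, with a black square outline, 54 x 54 mm inside, in its middle, sides parallel to the pad's: the toothpick box's place. Origin: centre of its underside, x and y along the sides; the top face is 4 mm above it.
- spoon_pad: fixed oblong cork pad 170 x 56 mm, 4 mm thick, with a black spoon-shaped outline along it, round end (40 mm inside, centre at x = +55 mm) towards +x and handle (18 mm wide inside) towards -x: the spoon's place. Origin: centre of its underside, x along its length; the spoon's origin belongs over it. The top face is 4 mm above it.
- tealight: bystander: aluminium tealight candle, 34 mm across, 15 mm tall, standing loose among the pads. Origin: centre of its underside.
- stopper: bystander: cork bottle stopper with a red cap, 28 mm across, 28 mm tall, standing loose. Origin: centre of its underside.
- pebble: bystander: small round blue glazed pebble, 32 mm across, 18 mm tall, lying loose. Origin: centre of its underside.
- spoon_round (a point): middle of the spoon's round bowl, 55 mm from the spoon's origin along its x, on its underside.
Not all that is in view belongs to the job. There is more than one size of the spoon; the one meant has the size given above.

How it is judged:
By the outcome, as a careful person would: the job done as asked, in the order asked, and still so for the second after the job is handed in, with the robot touching nothing.
It also fails if it takes over 134 s, if anything falls off the work surface, if the arm or the gripper's body presses on something with over 40 N, if the wrist force passes 120 N, or if a joint passes its speed limit or range.

## Working session

There is one attempt and no reset: what is moved stays moved. The work goes in short steps, Python scripts to look and compute and a tool call to move; the robot and the scene stay as the last step left them, time stands still between calls to the robot, and variables do not carry over. Pictures are saved under pics/ and viewed, and the job is handed in when it is done.

Besides the shell and the picture viewer there is one more tool, called after "Request:" as name([rows], argument=value, ...), one row to a line, values as JSON. apply_moves: Moves the arm, as the interface text tells. Its arguments: {"type":"object","properties":{"increments":{"type":"array","items":{"type":"array","items":{"type":"array","items":{"type":"number"}}}},"fingers":{"type":"number"},"newtons":{"type":"number"}},"required":["increments"]}

```bash
mkdir -p pics; ls
cat > h.py <<'E'
from station import manip
import numpy as np, cv2
def snap(n,tag):
    p,d=manip.snapshot(n); np.savez(f'pics/{tag}.npz',p=p,d=d); cv2.imwrite(f'pics/{tag}.png',cv2.cvtColor(p,cv2.COLOR_RGB2BGR)); return p,d
def load(tag):
    z=np.load(f'pics/{tag}.npz'); return z['p'],z['d']
def cast(n,uv,z):
    c=manip.camera_model(n); K=np.array(c['mtx']);R=np.array(c['R']);t=np.array(c['t'])
    uv=np.atleast_2d(uv).astype(float)
    r=np.c_[uv,np.ones(len(uv))]@np.linalg.inv(K).T@R   # R^T r
    o=-R.T@t
    s=(z-o[2])/r[:,2]
    return o+r*s[:,None]
def proj(n,X):
    c=manip.camera_model(n); K=np.array(c['mtx']);R=np.array(c['R']);t=np.array(c['t'])
    x=(np.atleast_2d(X)@R.T+t)@K.T; return x[:,:2]/x[:,2:]
def cloud(n,d):
    c=manip.camera_model(n); K=np.array(c['mtx']);R=np.array(c['R']);t=np.array(c['t'])
    v,u=np.mgrid[:d.shape[0],:d.shape[1]]
    p=np.stack([u,v,np.ones_like(u)],-1)@np.linalg.inv(K).T*d[...,None]
    return (p-t)@R
E
python3 - <<'E'
from h import *
for n in ('scene','top'):
    p,d=snap(n,n+'0')
    c=manip.camera_model(n); R=np.array(c['R']);print(n,c['mtx'],-R.T@c['t'],R)
print(manip.sense())
E
```

```text
pics
scene [[416.92170087   0.         255.99158804]
 [  0.         416.92170087 197.43031541]
 [  0.           0.           1.        ]] [ 0.91989627 -0.05385621  0.83471104] [[ 0.06641868  0.99772054  0.01192813]
 [ 0.86227065 -0.05137818 -0.5038349 ]
 [-0.50207358  0.04374933 -0.86371761]]
top [[437.67249078   0.         260.81900764]
 [  0.         437.67249078 187.3714927 ]
 [  0.           0.           1.        ]] [0.40995066 0.02101579 1.04610246] [[ 0.00465116 -0.99984774  0.01681853]
 [-0.99940177 -0.00522416 -0.03418789]
 [ 0.03427055 -0.01664946 -0.9992739 ]]
{'t': 0.1, 'q': array([-1.37951802e+00,  5.28375265e-01,  1.43378163e+00, -7.31252015e-07,
        1.18140063e+00, -1.78504015e-01]), 'qd': array([-0.00150477, -0.00082383, -0.00382858, -0.00057418,  0.00037248,
        0.00081971]), 'tau': array([ 2.51437058e-07, -4.43305492e+01, -1.78586698e+01, -2.68471049e-04,
        3.90601621e-03,  1.82888363e-05]), 'tcp_pos': array([ 0.22580992, -0.58223872,  0.30302769]), 'tool_rot': array([ 9.82955766e-01,  1.83839596e-01, -6.61301265e-06, -9.82411368e-04]), 'force': array([ 0.37364273, -0.24842939,  0.22876345]), 'ft_torque': array([-0.00548445, -0.01788474, -0.0413241 ]), 'finger_gap': 1.002508523520133}
```

View pics/scene0.png

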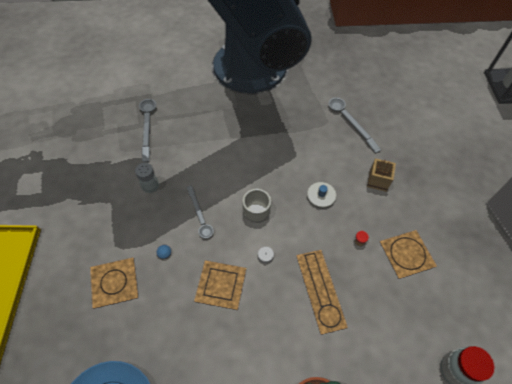

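View pics/top0.png

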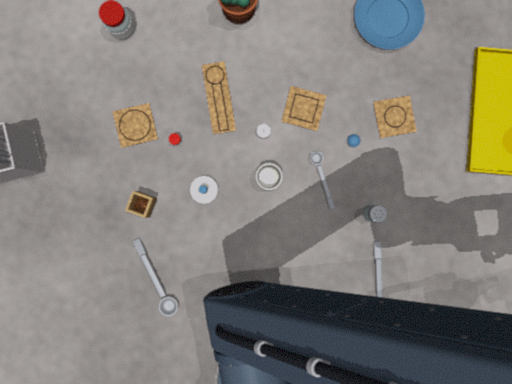

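Run:
```python
from h import *
p,d=load('top0')
a=cv2.cvtColor(p,cv2.COLOR_RGB2BGR)
cv2.imwrite('pics/tA.png',cv2.resize(a[50:250,90:290],None,fx=3,fy=3,interpolation=cv2.INTER_CUBIC))
cv2.imwrite('pics/tB.png',cv2.resize(a[80:280,240:440],None,fx=3,fy=3,interpolation=cv2.INTER_CUBIC))
p,d=load('scene0')
a=cv2.cvtColor(p,cv2.COLOR_RGB2BGR)
cv2.imwrite('pics/sA.png',cv2.resize(a[80:280,70:270],None,fx=3,fy=3,interpolation=cv2.INTER_CUBIC))
C=cloud('top',load('top0')[1]); print(C[60,300],C[150,230],C[230,200])
for n,l in (('top',[(317,158),(331,207),(137,240),(168,306)]),('scene',[(206,233),(191,188),(148,105),(146,160),(337,103),(378,150)])):
    print(n,cast(n,l,0.006).round(3).tolist())
```

```text
[ 7.54559881e-01 -8.97526926e-02  3.97169390e-04] [0.53478753 0.07774299 0.00208126] [0.34371683 0.14760937 0.00144501]
top [[0.517, -0.13, 0.006], [0.4, -0.164, 0.006], [0.32, 0.295, 0.006], [0.166, 0.22, 0.006]]
scene [[0.522, -0.127, 0.006], [0.404, -0.161, 0.006], [0.14, -0.277, 0.006], [0.318, -0.271, 0.006], [0.161, 0.223, 0.006], [0.321, 0.299, 0.006]]
```

View pics/tA.png

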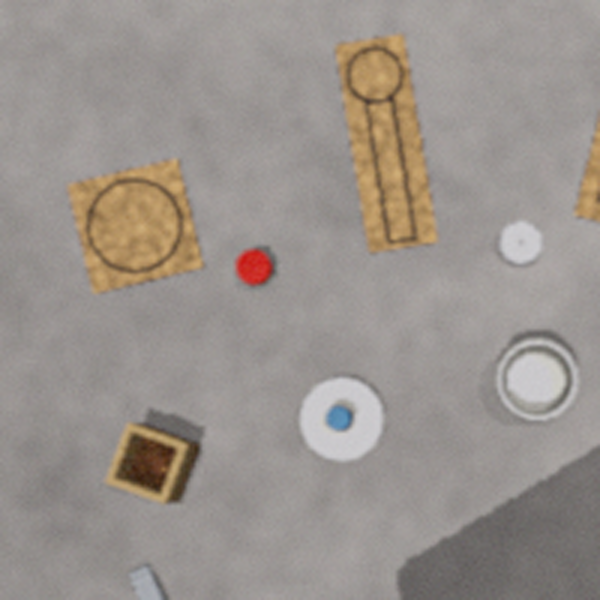

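View pics/tB.png

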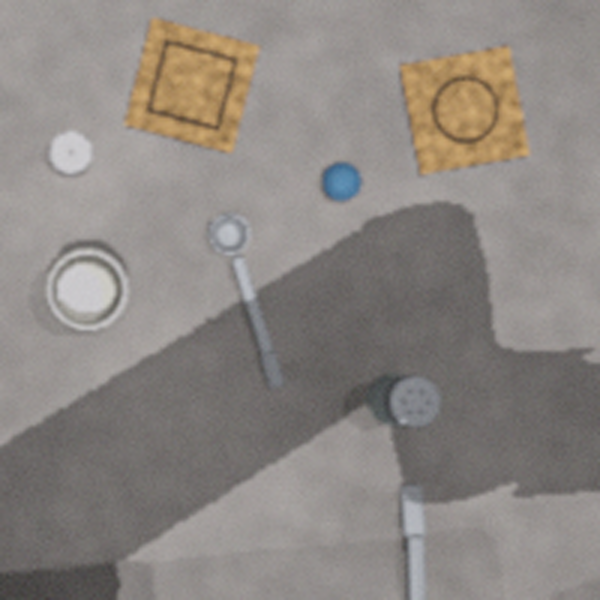

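View pics/sA.png

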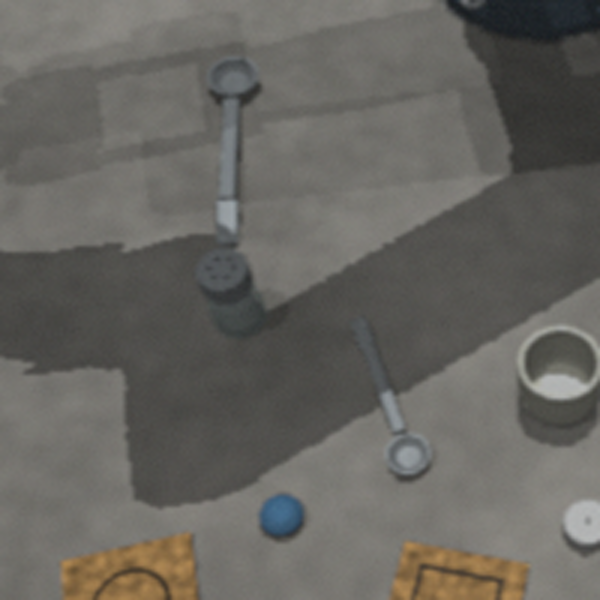

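```bash
cat > meas.py <<'E'
from h import *
import sys
def comps(m,lo,hi):
    m=cv2.morphologyEx(m.astype(np.uint8),cv2.MORPH_CLOSE,np.ones((3,3)))
    cs,_=cv2.findContours(m,cv2.RETR_EXTERNAL,cv2.CHAIN_APPROX_NONE)
    return [c for c in cs if lo<cv2.contourArea(c)<hi]
def cork(n,tag):
    p,_=load(tag); hsv=cv2.cvtColor(p,cv2.COLOR_RGB2HSV); H,S,V=[hsv[...,i].astype(int) for i in range(3)]
    m=(S>75)&(H>8)&(H<26)&(V>90)
    out=[]
    for c in comps(m,500,4000):
        X=cast(n,c[:,0],0.004)[:,:2]
        r=cv2.minAreaRect((X*1000).astype(np.float32))
        out.append((c[:,0].mean(0).round(0),np.round(r[0],1),np.round(r[1],1),round(r[2],1)))
    return out
if __name__=='__main__':
    for n in('top','scene'):
        for o in cork(n,n+'0'): print(n,*o)
    C=cloud('top',load('top0')[1])
    for nm,x0,y0,z0,z1 in(('shaker',.37,-.25,.058,.075),('bowl',.47,0,.042,.058),('lid',.45,.14,.007,.02),('box',.41,.28,.045,.07)):
        m=(abs(C[...,0]-x0)<.06)&(abs(C[...,1]-y0)<.06)&(C[...,2]>z0)&(C[...,2]<z1)
        P=C[m]; r=cv2.minAreaRect((P[:,:2]*1000).astype(np.float32)); print(nm,len(P),np.median(P,0).round(4),np.round(r[0],1),np.round(r[1],1),r[2], (P[:,:2].min(0)+P[:,:2].max(0))/2)
E
python3 meas.py
```

```text
top [135. 125.] [593.3 304.8] [89.8 89.6] 13.9
top [394. 116.] [ 618.9 -317.5] [89.1 89.4] 10.5
top [304. 108.] [636.9 -98.2] [88.8 89.4] 75.5
top [218.  97.] [661.3 106.4] [168.9  55.9] 9.9
scene [220. 285.] [638.  -98.5] [90.  90.3] 75.4
scene [113. 283.] [ 619.6 -317.8] [90.3 90.5] 10.3
scene [321. 292.] [662.5 105.7] [169.7  56.3] 9.7
scene [407. 254.] [594.7 304.2] [90.  90.6] 14.0
shaker 247 [ 0.3852 -0.2556  0.0688] [ 386.4 -256.3] [37.2 37.4] 20.801504135131836 [ 0.38624572 -0.2572375 ]
bowl 150 [ 0.4703 -0.014   0.0507] [470.2 -11.9] [59.4 59.6] 89.89380645751953 [ 0.47019277 -0.0118631 ]
lid 546 [0.4386 0.1379 0.0139] [439.8 138.9] [63.8 63.5] 0.2599948048591614 [0.43974723 0.138921  ]
box 254 [0.4051 0.282  0.0527] [405.1 281.5] [48.6 47.9] 70.02638244628906 [0.40492579 0.28134469]
```

Run:
```python
from h import *
for n in('top','scene'):
    p,d=load(n+'0');C=cloud(n,d)
    m=(C[...,0]>.37)&(C[...,0]<.56)&(C[...,1]>-.2)&(C[...,1]<-.09)
    z=C[...,2]; print(n,'noise',z[m&(C[...,1]>-.115)].std(),np.median(z[m]))
    b=np.median(z[m]); mm=(m&(z>b+.0035)&(z<.02)).astype(np.uint8)
    nl,l,s,_=cv2.connectedComponentsWithStats(mm); k=1+s[1:,4].argmax(); print(s[k])
    P=C[l==k]; r=cv2.minAreaRect((P[:,:2]*1000).astype(np.float32)); print(r)
    # handle axis fit
    c=np.array([.517,-.13]); D=np.linalg.norm(P[:,:2]-c,axis=1); H=P[(D>.025)]
    v=cv2.fitLine((H[:,:2]*1000).astype(np.float32),cv2.DIST_L2,0,.01,.01).ravel(); 
    if v[0]<0: v[:2]*=-1
    print('axis',np.degrees(np.arctan2(v[1],v[0])),v[2:])
    t=(P[:,:2]*1000-v[2:])@v[:2]; print('ends',v[2:]+v[:2]*t.min(),v[2:]+v[:2]*t.max(),np.ptp(t),'mid',v[2:]+v[:2]*(t.min()+t.max())/2)
    B=P[D<.025]; print('bowl rect',cv2.minEnclosingCircle((B[:,:2]*1000).astype(np.float32)))
    # colour box
    hsv=cv2.cvtColor(p,cv2.COLOR_RGB2HSV)
    if n=='top':
        mb=(z>.045)&(z<.056)&(abs(C[...,0]-.405)<.05)&(abs(C[...,1]-.28)<.05)
        print('box',cv2.minAreaRect((C[mb][:,:2]*1000).astype(np.float32)))
        cv2.imwrite('pics/box.png',cv2.resize(cv2.cvtColor(p,cv2.COLOR_RGB2BGR)[180:230,115:165],None,fx=10,fy=10,interpolation=cv2.INTER_CUBIC))
```

```text
top noise 0.002192338422417916 0.0014267522405792112
[317 165  18  45 212]
((447.110595703125, -150.03582763671875), (107.75086212158203, 14.558528900146484), 16.397842407226562)
axis 17.989183 [ 442.95544 -150.08066]
ends [ 395.5479416  -165.47439681] [ 497.90479817 -132.2379969 ] 107.61776914205558 mid [ 446.72636988 -148.85619686]
bowl rect ((495.65850830078125, -132.83560180664062), 5.10809326171875)
box ((405.10675048828125, 281.5434875488281), (48.61931228637695, 47.911869049072266), 70.02638244628906)
scene noise 0.0016506615965192696 0.00033550251210059186
[187 186  26  52 313]
((466.9266052246094, -148.42254638671875), (140.92530822753906, 31.282833099365234), 20.541898727416992)
axis 17.624416 [ 446.11038 -152.10532]
ends [ 398.6821788  -167.17267741] [ 533.19815448 -124.43859391] 141.14088909505534 mid [ 465.94016664 -145.80563566]
bowl rect ((513.49365234375, -130.15309143066406), 20.52301597595215)
```

View pics/box.png

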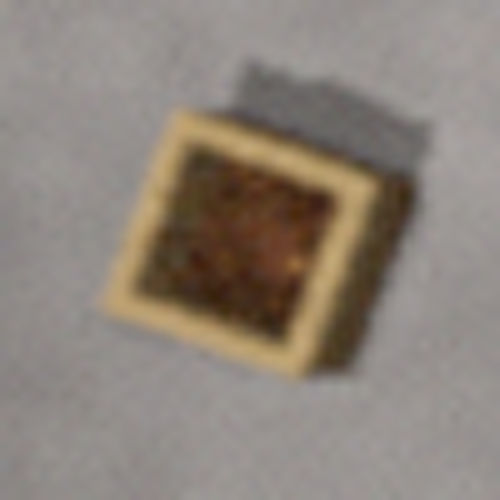

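```bash
cat > go.py <<'E'
from h import *
import sys
# go.py x y z yaw(deg) in mm ; prints rows
def st():
    s=manip.sense(); x,y,z,w=s['tool_rot']; 
    from scipy.spatial.transform import Rotation as Ro
    R=Ro.from_quat([x,y,z,w]).as_matrix(); return s,R
if __name__=='__main__':
    s,R=st(); p=s['tcp_pos']*1000; yaw=np.degrees(np.arctan2(R[1,0],R[0,0]))
    print('t',round(s['t'],2),'tcp',p.round(1),'yaw',round(yaw,2),'tilt',R[2].round(3),'F',s['force'].round(1),'gap',round(s['finger_gap'],3),'q6',s['q'][5].round(2))
    if len(sys.argv)>4:
        tg=np.array([float(a) for a in sys.argv[1:4]]); ty=float(sys.argv[4])
        d=tg-p; dy=(ty-yaw+180)%360-180
        n=max(1,int(np.ceil(np.linalg.norm(d)/48)),int(np.ceil(abs(dy)/8.4)))
        if len(sys.argv)>5: n=max(n,int(sys.argv[5]))
        yw=yaw
        for i in range(n):
            a=np.radians(yw); t=d/n
            X=np.array([np.cos(a),np.sin(a)]);Y=np.array([np.sin(a),-np.cos(a)])
            print('[%.4f,%.4f,%.4f,%.2f]'%(t[:2]@X/1000,t[:2]@Y/1000,-t[2]/1000,-dy/n)); yw+=dy/n
E
python3 go.py 386.3 -256.5 200 0
```

```text
t 0.1 tcp [ 225.8 -582.2  303. ] yaw 21.19 tilt [ 0.    -0.002 -1.   ] F [ 0.4 -0.2  0.2] gap 1.003 q6 -0.18
[0.0334,-0.0307,0.0129,2.65]
[0.0320,-0.0322,0.0129,2.65]
[0.0304,-0.0337,0.0129,2.65]
[0.0289,-0.0350,0.0129,2.65]
[0.0272,-0.0363,0.0129,2.65]
[0.0255,-0.0376,0.0129,2.65]
[0.0237,-0.0387,0.0129,2.65]
[0.0219,-0.0397,0.0129,2.65]
```

Request:
apply_moves([
  [[0.033, -0.031, 0.013, 2.6], [0.032, -0.032, 0.013, 2.6], [0.03, -0.034, 0.013, 2.6], [0.029, -0.035, 0.013, 2.6], [0.027, -0.036, 0.013, 2.6]],
])

```text
t: 0.6
tcp_pos: [0.326, -0.3807, 0.2354]
tool_rot: [0.998, 0.062, 0.0, 0.004]
force: [0.8, -0.2, -0.1]
finger_gap: 1.0
```

```bash
python3 go.py 386.3 -256.5 180 0
```

```text
t 0.6 tcp [ 326.  -380.7  235.4] yaw 7.08 tilt [ 0.     0.008 -1.   ] F [ 0.8 -0.2 -0.1] gap 1.0 q6 0.36
[0.0188,-0.0290,0.0138,1.77]
[0.0179,-0.0295,0.0138,1.77]
[0.0170,-0.0301,0.0138,1.77]
[0.0160,-0.0306,0.0138,1.77]
```

Request:
apply_moves([
  [[0.019, -0.029, 0.014, 1.8], [0.018, -0.03, 0.014, 1.8], [0.017, -0.03, 0.014, 1.8], [0.016, -0.031, 0.014, 1.8], [0, 0, 0, 0]],
])

```text
t: 1.1
tcp_pos: [0.388, -0.244, 0.1746]
tool_rot: [1.0, -0.002, -0.002, 0.0]
force: [0.0, 0.9, 0.8]
finger_gap: 1.005
```

```bash
python3 go.py 386.3 -256.5 130 0
```

```text
t 1.1 tcp [ 388.  -244.   174.6] yaw -0.2 tilt [-0.004  0.    -1.   ] F [0.  0.9 0.8] gap 1.005 q6 0.77
[-0.0017,0.0125,0.0446,-0.20]
```

Request:
apply_moves([
  [[-0.002, 0.0125, 0.02, 0], [0, 0, 0, 0], [0, 0, 0, 0]],
])

```text
t: 1.4
tcp_pos: [0.3866, -0.2562, 0.1543]
tool_rot: [1.0, 0.0, -0.002, 0.0]
force: [0.4, 0.7, 0.2]
finger_gap: 1.0
```

```bash
python3 go.py 386.3 -256.5 94 0
python3 - <<'E'
from h import *
snap('scene','s1')
a=cv2.imread('pics/s1.png');cv2.imwrite('pics/s1c.png',cv2.resize(a[80:280,70:270],None,fx=3,fy=3,interpolation=cv2.INTER_CUBIC))
E
```

```text
t 1.4 tcp [ 386.6 -256.2  154.3] yaw 0.02 tilt [-0.004  0.    -1.   ] F [0.4 0.7 0.2] gap 1.0 q6 0.75
[-0.0001,0.0001,0.0301,0.01]
[-0.0001,0.0001,0.0301,0.01]
```

View pics/s1c.png

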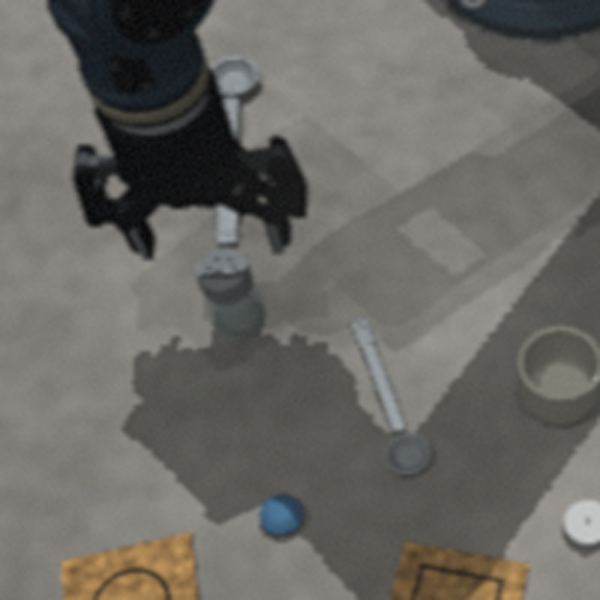

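Request:
apply_moves([
  [[0, 0, 0.025, 0], [0, 0, 0.025, 0], [0, 0, 0.008, 0], [0, 0, 0, 0]],
])

```text
t: 1.85
tcp_pos: [0.3879, -0.2599, 0.0987]
tool_rot: [1.0, -0.001, 0.001, 0.004]
force: [-0.6, -0.1, 0.0]
finger_gap: 1.0
```

Request:
apply_moves([
  [[0, 0, 0, 0], [0, 0, 0, 0], [0, 0, 0, 0], [0, 0, 0, 0], [0, 0, 0, 0]],
], fingers=0, newtons=30)

```text
t: 2.35
tcp_pos: [0.3887, -0.2609, 0.1022]
tool_rot: [1.0, -0.001, 0.003, 0.006]
force: [0.9, 0.3, -1.3]
finger_gap: 0.449
```

```bash
python3 go.py 386.3 -256.5 200 0
```

```text
t 2.35 tcp [ 388.7 -260.9  102.2] yaw -0.17 tilt [ 0.006  0.012 -1.   ] F [ 0.9  0.3 -1.3] gap 0.449 q6 0.75
[-0.0008,-0.0015,-0.0326,-0.06]
[-0.0008,-0.0015,-0.0326,-0.06]
[-0.0008,-0.0015,-0.0326,-0.06]
```

Request:
apply_moves([
  [[0, -0.002, -0.033, 0], [0, -0.001, -0.033, 0], [0, 0, -0.033, 0]],
])

```text
t: 2.65
tcp_pos: [0.3864, -0.2552, 0.1996]
tool_rot: [1.0, -0.002, -0.001, 0.001]
force: [0.8, -0.3, -0.7]
finger_gap: 0.447
```

```bash
python3 - <<'E'
from h import *
snap('scene','s2'); 
a=cv2.imread('pics/s2.png');cv2.imwrite('pics/s2c.png',cv2.resize(a[30:230,50:250],None,fx=3,fy=3,interpolation=cv2.INTER_CUBIC))
E
python3 go.py 619 -317.6 200 0
```

```text
t 2.7 tcp [ 388.2 -256.7  204. ] yaw -0.16 tilt [ 0.004  0.01  -1.   ] F [ 0.6 -0.8  1.4] gap 0.449 q6 0.75
[0.0462,0.0120,0.0008,-0.03]
[0.0462,0.0121,0.0008,-0.03]
[0.0462,0.0121,0.0008,-0.03]
[0.0462,0.0121,0.0008,-0.03]
[0.0462,0.0121,0.0008,-0.03]
```

View pics/s2c.png

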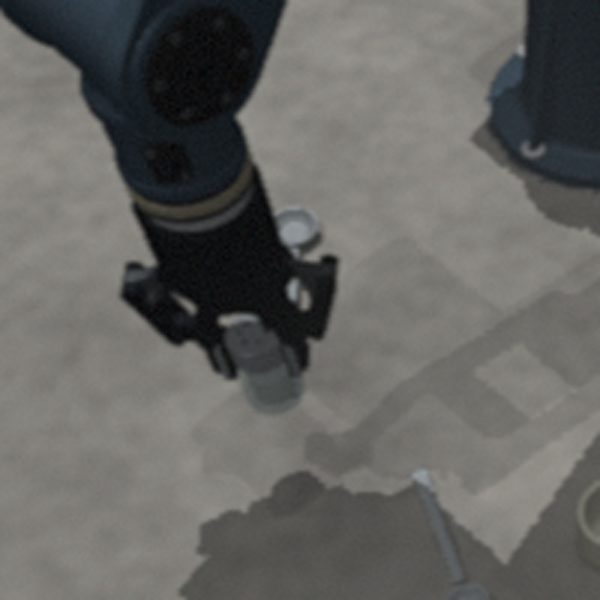

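Request:
apply_moves([
  [[0.047, 0.012, 0, 0], [0.047, 0.012, 0, 0], [0.047, 0.012, 0, 0], [0.046, 0.012, 0, 0], [0.036, 0.01, 0, 0]],
])

```text
t: 3.2
tcp_pos: [0.6109, -0.3126, 0.2063]
tool_rot: [1.0, -0.003, -0.001, 0.003]
force: [0.1, -0.7, -0.7]
finger_gap: 0.45
```

Request:
apply_moves([
  [[0, 0, 0, 0], [0, 0, 0, 0]],
])

```text
t: 3.4
tcp_pos: [0.6155, -0.3135, 0.205]
tool_rot: [1.0, -0.002, 0.001, 0.004]
force: [-0.8, -0.5, -1.2]
finger_gap: 0.453
```

```bash
python3 go.py 621.5 -317.6 130 0 3
```

```text
t 3.4 tcp [ 615.5 -313.5  205. ] yaw -0.18 tilt [ 0.003  0.008 -1.   ] F [-0.8 -0.5 -1.2] gap 0.453 q6 0.95
[0.0020,0.0014,0.0250,-0.06]
[0.0020,0.0014,0.0250,-0.06]
[0.0020,0.0014,0.0250,-0.06]
```

Request:
apply_moves([
  [[0.003, 0.002, 0.03, 0], [0.002, 0.001, 0.03, 0], [0.001, 0.001, 0.015, 0], [0, 0, 0, 0], [0, 0, 0, 0]],
])

```text
t: 3.9
tcp_pos: [0.6173, -0.3168, 0.1283]
tool_rot: [1.0, -0.002, -0.001, 0.003]
force: [0.1, -0.2, -1.4]
finger_gap: 0.446
```

```bash
python3 go.py 621.5 -317.6 108 0 3;  python3 - <<'E'
from h import *
for n in('scene','top'):
  snap(n,n+'3')
a=cv2.imread('pics/scene3.png');b=cv2.imread('pics/top3.png')
cv2.imwrite('pics/s3c.png',np.hstack([cv2.resize(a[200:330,40:190],None,fx=2.6,fy=2.6,interpolation=cv2.INTER_CUBIC),cv2.resize(b[50:180,320:470],None,fx=2.6,fy=2.6,interpolation=cv2.INTER_CUBIC)]))
E
python3 go.py 621.5 -317.6 108 0 3
```

```text
t 3.9 tcp [ 617.3 -316.8  128.3] yaw -0.25 tilt [-0.001  0.006 -1.   ] F [ 0.1 -0.2 -1.4] gap 0.446 q6 0.95
[0.0014,0.0003,0.0068,-0.08]
[0.0014,0.0003,0.0068,-0.08]
[0.0014,0.0003,0.0068,-0.08]
t 4.0 tcp [ 617.7 -317.   129. ] yaw -0.24 tilt [-0.     0.007 -1.   ] F [-0.2  0.4 -1. ] gap 0.45 q6 0.95
[0.0013,0.0002,0.0070,-0.08]
[0.0013,0.0002,0.0070,-0.08]
[0.0013,0.0002,0.0070,-0.08]
```

View pics/s3c.png

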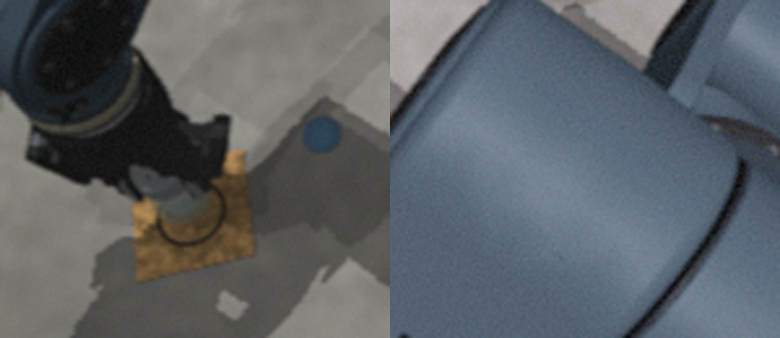

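Request:
apply_moves([
  [[0.003, 0.001, 0.008, 0], [0.001, 0, 0.006, 0], [0, 0, 0.002, 0], [0, 0, 0, 0]],
])

```text
t: 4.4
tcp_pos: [0.6235, -0.3193, 0.1155]
tool_rot: [1.0, -0.002, 0.003, 0.005]
force: [0.2, -0.2, -1.5]
finger_gap: 0.449
```

```bash
python3 - <<'E'
from h import *
for n in('scene',):
  snap(n,n+'4')
a=cv2.imread('pics/scene4.png')
cv2.imwrite('pics/s4c.png',cv2.resize(a[230:330,70:170],None,fx=6,fy=6,interpolation=cv2.INTER_CUBIC))
E
python3 go.py 621.5 -317.6 106 0
```

```text
t 4.45 tcp [ 623.6 -319.3  115.6] yaw -0.23 tilt [ 0.005  0.011 -1.   ] F [-0.7  0.1 -1.4] gap 0.448 q6 0.95
[-0.0021,-0.0017,0.0096,-0.23]
```

View pics/s4c.png

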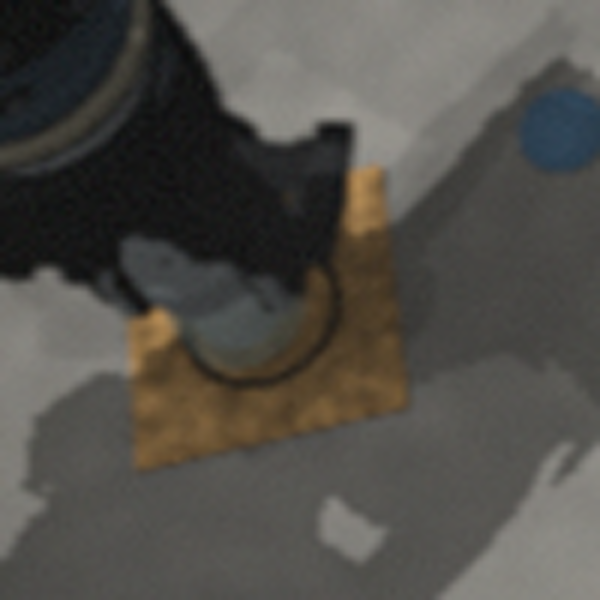

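Request:
apply_moves([
  [[-0.001, -0.001, 0.004, 0], [-0.001, -0.001, 0.003, 0], [0, 0, 0, 0]],
])

```text
t: 4.75
tcp_pos: [0.6215, -0.3172, 0.1083]
tool_rot: [1.0, -0.002, 0.003, 0.005]
force: [-0.9, -0.6, -0.9]
finger_gap: 0.445
```

```bash
python3 - <<'E'
from h import *
for n in('scene',):
  snap(n,n+'5')
a=cv2.imread('pics/scene5.png')
cv2.imwrite('pics/s5c.png',cv2.resize(a[230:330,70:170],None,fx=6,fy=6,interpolation=cv2.INTER_CUBIC))
E
python3 go.py 621.5 -317.6 106 0
```

```text
t 4.8 tcp [ 621.7 -317.3  108.5] yaw -0.23 tilt [ 0.006  0.011 -1.   ] F [-0.2 -0.6 -0.7] gap 0.446 q6 0.95
[-0.0002,0.0003,0.0025,-0.23]
```

View pics/s5c.png

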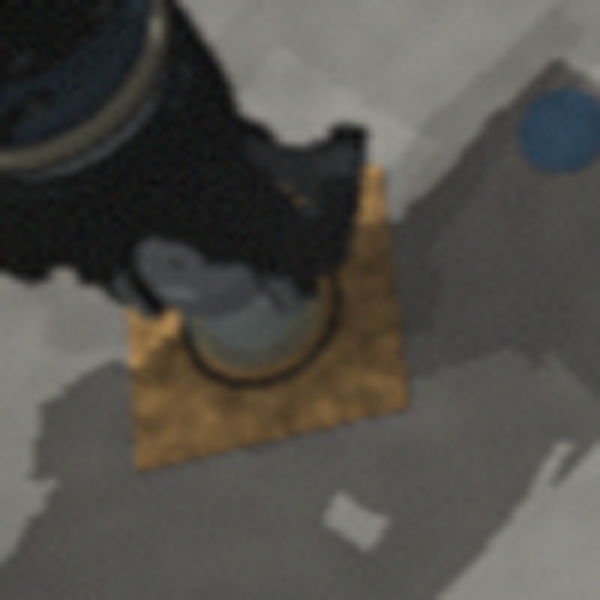

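Request:
apply_moves([
  [[0, -0.002, 0, 0], [0, 0, 0.002, 0], [0, 0, 0.001, 0]],
])

```text
t: 5.1
tcp_pos: [0.6219, -0.3153, 0.1056]
tool_rot: [1.0, -0.002, 0.003, 0.006]
force: [0.5, -1.1, 4.0]
finger_gap: 0.449
```

```bash
python3 - <<'E'
from h import *
for n in('scene',):
  snap(n,n+'6')
a=cv2.imread('pics/scene6.png')
cv2.imwrite('pics/s6c.png',cv2.resize(a[230:330,70:170],None,fx=6,fy=6,interpolation=cv2.INTER_CUBIC))
E
python3 go.py 621.5 -315.6 104 0
```

```text
t 5.15 tcp [ 621.9 -315.3  105.7] yaw -0.23 tilt [ 0.006  0.012 -1.   ] F [ 0.3  0.4 -0.7] gap 0.447 q6 0.95
[-0.0004,0.0003,0.0017,-0.23]
```

View pics/s6c.png

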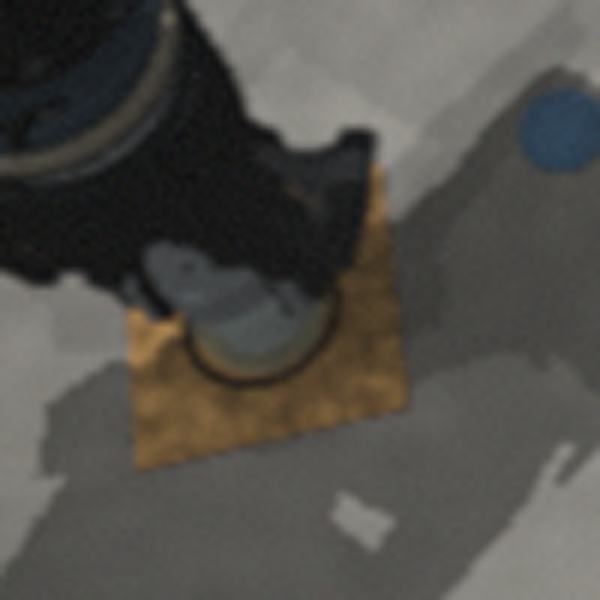

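Request:
apply_moves([
  [[0, 0, 0.0015, 0]],
])

```text
t: 5.25
tcp_pos: [0.6221, -0.3154, 0.1055]
tool_rot: [1.0, -0.002, 0.003, 0.006]
force: [-2.9, 0.8, 12.2]
finger_gap: 0.451
```

Request:
apply_moves([
  [[0, 0, 0, 0], [0, 0, 0, 0], [0, 0, 0, 0], [0, 0, 0, 0]],
], fingers=1)

```text
t: 5.65
tcp_pos: [0.6227, -0.3159, 0.1064]
tool_rot: [1.0, -0.002, 0.004, 0.006]
force: [-0.4, -0.7, 0.5]
finger_gap: 0.997
```

```bash
python3 - <<'E'
from h import *
for n in('scene',):
  snap(n,n+'7')
a=cv2.imread('pics/scene7.png')
cv2.imwrite('pics/s7c.png',cv2.resize(a[230:330,70:170],None,fx=6,fy=6,interpolation=cv2.INTER_CUBIC))
E
python3 go.py 621.5 -315.6 104 0
```

```text
t 5.7 tcp [ 622.7 -315.9  106.3] yaw -0.23 tilt [ 0.008  0.013 -1.   ] F [-0.3 -0.3  0.6] gap 0.999 q6 0.95
[-0.0012,-0.0003,0.0023,-0.23]
```

View pics/s7c.png

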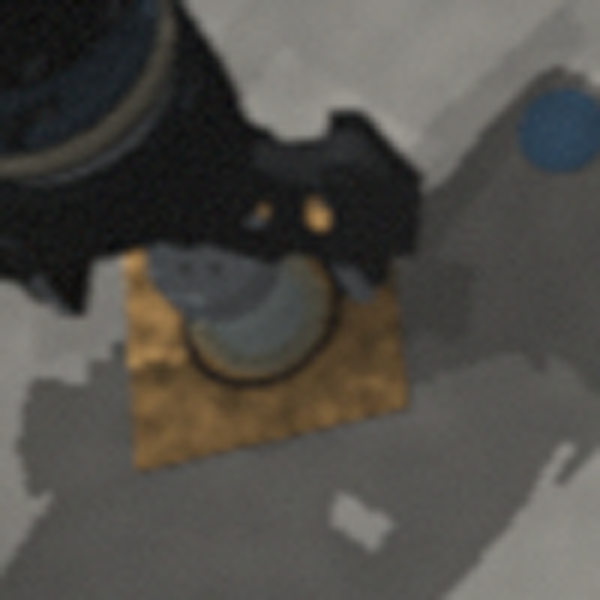

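Request:
apply_moves([
  [[0, 0, -0.02, 0], [0, 0, -0.03, 0], [0, 0, -0.035, 0]],
])

```text
t: 6.0
tcp_pos: [0.6188, -0.3128, 0.1859]
tool_rot: [1.0, -0.002, -0.002, 0.002]
force: [1.0, 0.3, -0.1]
finger_gap: 1.0
```

```bash
python3 go.py 473.6 -142 150 17.8 6
```

```text
t 6.0 tcp [ 618.8 -312.8  185.9] yaw -0.25 tilt [-0.004  0.004 -1.   ] F [ 1.   0.3 -0.1] gap 1.0 q6 0.95
[-0.0243,-0.0284,0.0060,-3.01]
[-0.0228,-0.0296,0.0060,-3.01]
[-0.0212,-0.0308,0.0060,-3.01]
[-0.0196,-0.0318,0.0060,-3.01]
[-0.0179,-0.0328,0.0060,-3.01]
[-0.0161,-0.0337,0.0060,-3.01]
```

Request:
apply_moves([
  [[-0.024, -0.028, 0.005, -3], [-0.023, -0.03, 0.006, -3], [-0.021, -0.031, 0.006, -3], [-0.02, -0.032, 0.006, -3], [-0.018, -0.033, 0.006, -3]],
], fingers=0.45)

```text
t: 6.5
tcp_pos: [0.5019, -0.1746, 0.1619]
tool_rot: [0.991, 0.131, 0.009, 0.012]
force: [1.3, -0.6, 0.5]
finger_gap: 0.448
```

Request:
apply_moves([
  [[-0.014, -0.028, 0.006, -3], [0, 0, 0, 0], [0, 0, 0, 0]],
])

```text
t: 6.8
tcp_pos: [0.4754, -0.1456, 0.1543]
tool_rot: [0.987, 0.16, 0.005, 0.009]
force: [0.9, -0.4, -0.4]
finger_gap: 0.444
```

```bash
python3 go.py 473.6 -142 100 17.8
```

```text
t 6.8 tcp [ 475.4 -145.6  154.3] yaw 18.4 tilt [ 0.007  0.02  -1.   ] F [ 0.9 -0.4 -0.4] gap 0.444 q6 0.74
[-0.0003,-0.0020,0.0272,0.30]
[-0.0003,-0.0020,0.0272,0.30]
```

Request:
apply_moves([
  [[0, -0.002, 0.03, 0.3], [0, -0.002, 0.025, 0.3]],
])

```text
t: 7.0
tcp_pos: [0.4798, -0.1459, 0.1016]
tool_rot: [0.988, 0.154, 0.011, 0.014]
force: [0.0, 0.0, -0.6]
finger_gap: 0.45
```

```bash
cat > see.py <<'E'
from h import *
import sys
# see.py cam tag r0 r1 c0 c1 f
n,tag=sys.argv[1:3]; r0,r1,c0,c1=map(int,sys.argv[3:7]); f=float(sys.argv[7])
snap(n,tag); a=cv2.imread(f'pics/{tag}.png'); cv2.imwrite(f'pics/{tag}c.png',cv2.resize(a[r0:r1,c0:c1],None,fx=f,fy=f,interpolation=cv2.INTER_CUBIC))
E
python3 see.py scene s8 140 260 140 260 5;python3 go.py 473.6 -142 76 17.8
```

```text
t 7.05 tcp [ 478.9 -145.5   98.6] yaw 17.7 tilt [ 0.013  0.026 -1.   ] F [ 0.1 -0.9 -1.2] gap 0.449 q6 0.76
[-0.0040,-0.0049,0.0226,-0.10]
```

View pics/s8c.png

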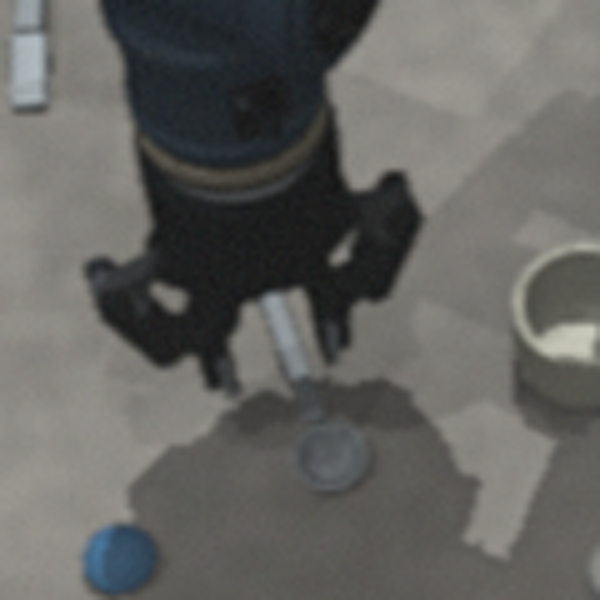

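Request:
apply_moves([
  [[-0.004, -0.003, 0.012, 0], [0, 0, 0.006, 0]],
])

```text
t: 7.25
tcp_pos: [0.4769, -0.1464, 0.0798]
tool_rot: [0.988, 0.153, 0.01, 0.013]
force: [0.4, -0.4, -0.5]
finger_gap: 0.449
```

```bash
python3 see.py scene s9 140 260 140 260 5;python3 go.py 473.6 -142 76 17.8
```

```text
t 7.3 tcp [ 477.6 -146.8   79.6] yaw 17.62 tilt [ 0.017  0.03  -0.999] F [ 0.4 -0.5 -0.9] gap 0.449 q6 0.76
[-0.0024,-0.0058,0.0036,-0.18]
```

View pics/s9c.png

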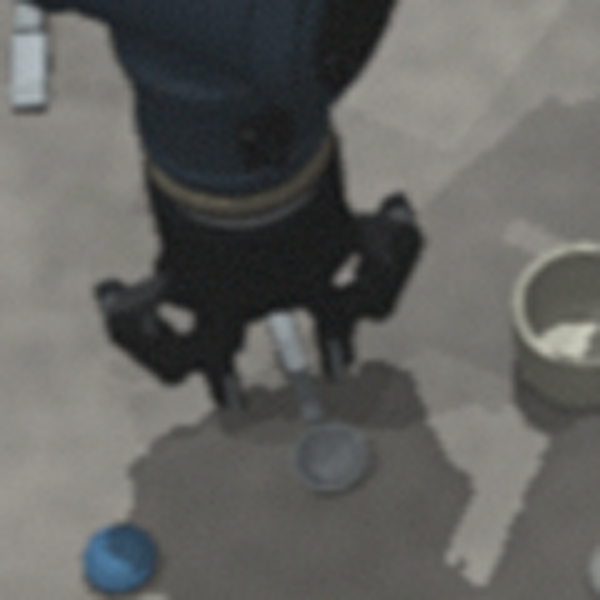

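Request:
apply_moves([
  [[0, -0.005, 0.003, 0]],
])

```text
t: 7.4
tcp_pos: [0.4777, -0.1434, 0.0769]
tool_rot: [0.988, 0.152, 0.012, 0.014]
force: [0.3, -0.4, 0.3]
finger_gap: 0.449
```

Request:
apply_moves([
  [[0, 0, 0.001, 0]],
])

```text
t: 7.5
tcp_pos: [0.4778, -0.1432, 0.0761]
tool_rot: [0.988, 0.153, 0.012, 0.014]
force: [-0.6, 0.5, 0.6]
finger_gap: 0.448
```

```bash
python3 see.py scene s10 140 260 140 260 5;python3 go.py 473.6 -142 76 17.8; python3 -c "
from station import manip;print(manip.finger_overhang)"
```

```text
t 7.55 tcp [ 478.3 -143.6   76.3] yaw 17.57 tilt [ 0.02   0.033 -0.999] F [ 0.2 -0.4 -1. ] gap 0.45 q6 0.77
[-0.0040,-0.0030,0.0003,-0.23]
0.0726
```

View pics/s10c.png

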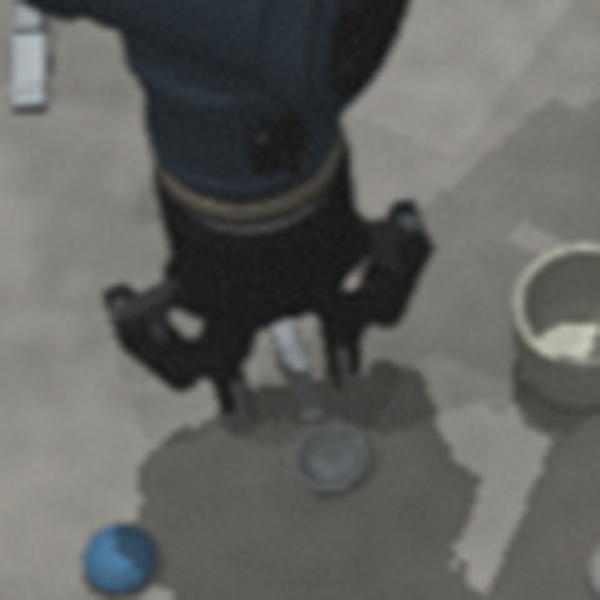

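Request:
apply_moves([
  [[0, -0.001, 0, 0], [0, 0, 0, 0], [0, 0, 0, 0]],
], fingers=0, newtons=30)

```text
t: 7.85
tcp_pos: [0.4789, -0.1429, 0.0775]
tool_rot: [0.988, 0.153, 0.013, 0.016]
force: [0.2, -0.1, -0.2]
finger_gap: 0.101
```

```bash
python3 see.py scene s11 140 260 140 260 5;python3 go.py
```

```text
t 7.9 tcp [ 478.9 -142.9   77.5] yaw 17.58 tilt [ 0.022  0.035 -0.999] F [ 0.7 -0.3 -0.4] gap 0.107 q6 0.77
```

View pics/s11c.png

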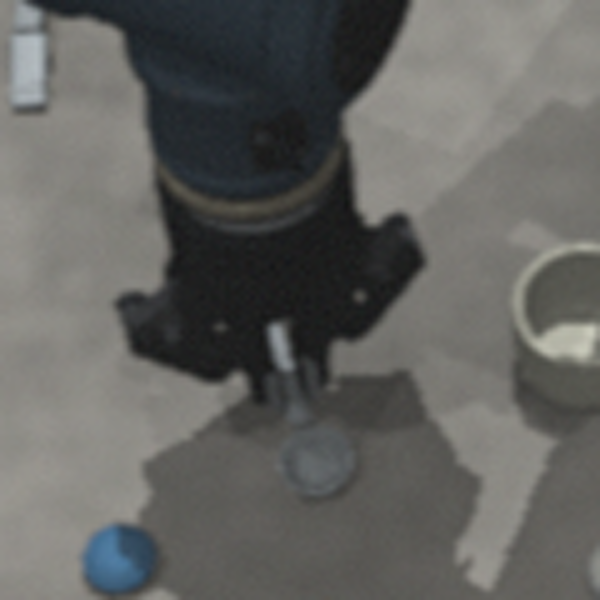

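Request:
apply_moves([
  [[0, 0, -0.02, 0], [0, 0, -0.03, 0], [0, 0, -0.04, 0]],
])

```text
t: 8.2
tcp_pos: [0.4738, -0.1395, 0.1654]
tool_rot: [0.988, 0.152, 0.009, 0.012]
force: [0.7, -0.8, -0.9]
finger_gap: 0.101
```

```bash
python3 see.py scene s12 80 260 140 340 3;python3 go.py 676 109 170 9.8
```

```text
t 8.25 tcp [ 476.2 -140.4  171.2] yaw 17.59 tilt [ 0.021  0.035 -0.999] F [ 1.1 -0.6  2.9] gap 0.1 q6 0.77
[0.0380,-0.0253,0.0002,1.11]
[0.0375,-0.0261,0.0002,1.11]
[0.0370,-0.0268,0.0002,1.11]
[0.0364,-0.0275,0.0002,1.11]
[0.0359,-0.0282,0.0002,1.11]
[0.0353,-0.0289,0.0002,1.11]
[0.0348,-0.0296,0.0002,1.11]
```

View pics/s12c.png

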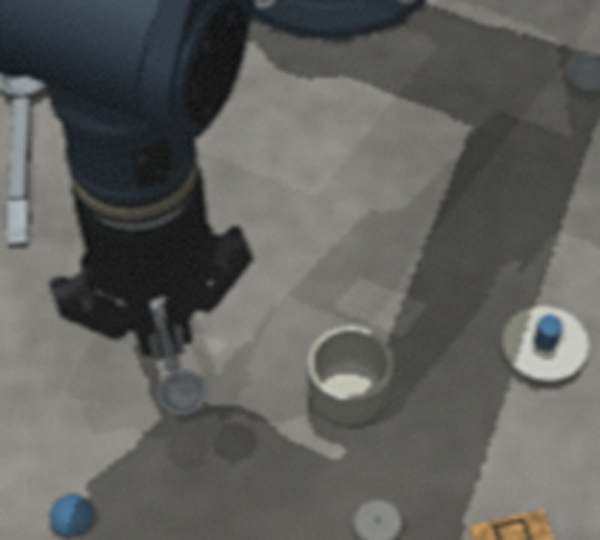

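Request:
apply_moves([
  [[0.038, -0.025, 0, 1.1], [0.037, -0.026, 0, 1.1], [0.037, -0.027, 0, 1.1], [0.036, -0.0275, 0, 1.1], [0.036, -0.028, 0, 1.1]],
])

```text
t: 8.75
tcp_pos: [0.6224, 0.0361, 0.1755]
tool_rot: [0.995, 0.097, 0.017, 0.017]
force: [-0.1, -1.6, -0.7]
finger_gap: 0.099
```

```bash
python3 go.py 674.1 110.7 140 9.8
```

```text
t 8.75 tcp [622.4  36.1 175.5] yaw 11.18 tilt [ 0.03   0.037 -0.999] F [-0.1 -1.6 -0.7] gap 0.099 q6 1.29
[0.0217,-0.0210,0.0118,0.46]
[0.0216,-0.0212,0.0118,0.46]
[0.0214,-0.0214,0.0118,0.46]
```

Request:
apply_moves([
  [[0.022, -0.021, 0.01, 0.4], [0.0215, -0.021, 0.011, 0.4], [0.013, -0.013, 0.011, 0.2]],
])

```text
t: 9.05
tcp_pos: [0.6738, 0.1064, 0.1444]
tool_rot: [0.996, 0.09, 0.021, 0.017]
force: [0.3, -0.4, -0.6]
finger_gap: 0.105
```

```bash
python3 see.py scene s13 200 340 260 400 4;python3 go.py 674.1 110.7 100 9.8
```

```text
t 9.1 tcp [674.1 108.3 142.3] yaw 10.43 tilt [ 0.039  0.037 -0.999] F [ 1.8  0.9 -2.2] gap 0.099 q6 1.42
[0.0005,-0.0023,0.0423,0.63]
```

View pics/s13c.png

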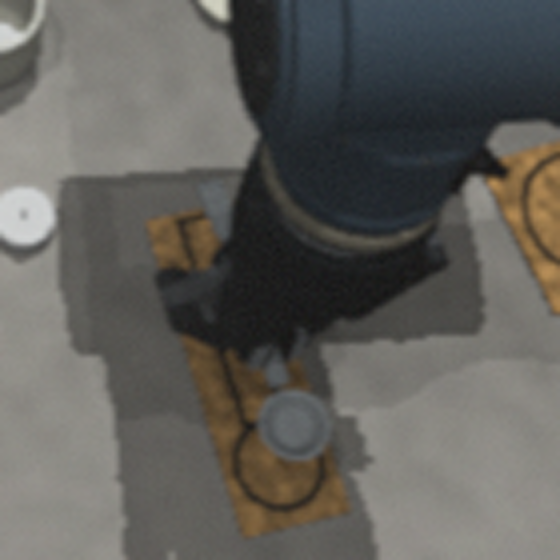

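Request:
apply_moves([
  [[-0.001, -0.001, 0.015, 0.4], [0, -0.001, 0.015, 0.2], [0, 0, 0.01, 0]],
])

```text
t: 9.4
tcp_pos: [0.6738, 0.1093, 0.0995]
tool_rot: [0.996, 0.086, 0.021, 0.017]
force: [-0.4, -0.3, -0.0]
finger_gap: 0.099
```

```bash
python3 see.py scene s14 200 340 260 400 4;python3 go.py 672.9 110.7 82 9.8
```

```text
t 9.45 tcp [672.8 109.   97.7] yaw 9.85 tilt [ 0.035  0.036 -0.999] F [-0.4 -0.4 -1.6] gap 0.102 q6 1.43
[0.0004,-0.0017,0.0157,0.05]
```

View pics/s14c.png

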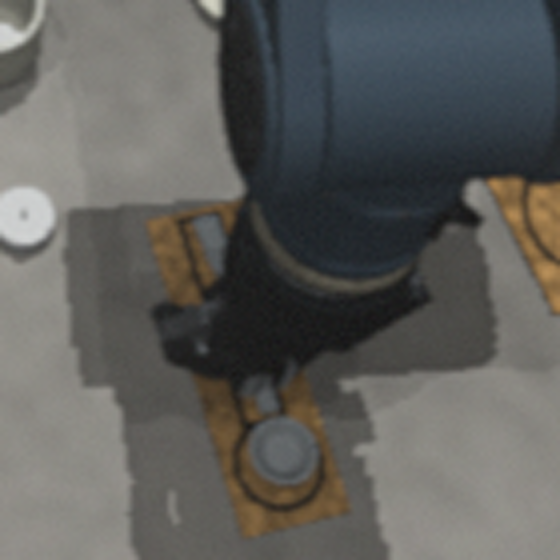

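Request:
apply_moves([
  [[0, -0.001, 0.009, 0], [0, -0.001, 0.004, 0]],
])

```text
t: 9.65
tcp_pos: [0.6723, 0.1088, 0.0831]
tool_rot: [0.996, 0.084, 0.018, 0.017]
force: [-0.3, -0.5, -0.8]
finger_gap: 0.1
```

```bash
python3 see.py scene s15 200 340 260 400 4;python3 go.py 672.9 110.7 81 9.8
```

```text
t 9.7 tcp [672.4 108.9  83. ] yaw 9.73 tilt [ 0.034  0.036 -0.999] F [-0.3  0.  -1. ] gap 0.101 q6 1.44
[0.0008,-0.0016,0.0020,-0.07]
```

View pics/s15c.png

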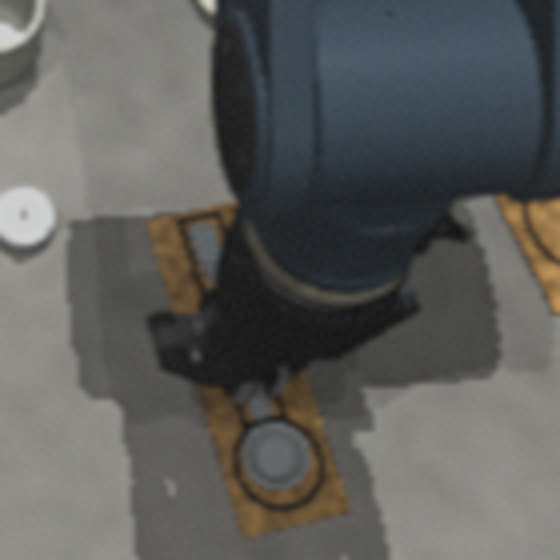

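Run:
```python
from h import *
a=np.radians(9.7); x=np.array([np.cos(a),np.sin(a)]); o=np.array([.6625,.1057])
y=np.array([-x[1],x[0]])
c=np.array([275,455])/4+[260,200]
print('bowl at',cast('scene',[c],.017)[0,:2]-(o+.055*x), 'in x/y', (cast('scene',[c],.017)[0,:2]-(o+.055*x))@np.c_[x,y])
print('ring',((proj('scene',[*(o+.055*x),.004])-[260,200])*4).round(1))
# handle near tail: midpoint crop
for px in ([206,240],[207,250]):
    q=cast('scene',[np.array(px)/4+[260,200]],.015)[0,:2]-o; print('handle',q@np.c_[x,y])
```

```text
bowl at [-0.00072391 -0.00275996] in x/y [-0.00117858 -0.00259853]
ring [[276.5 463. ]]
handle [-0.06177949 -0.00155106]
handle [-0.05633724 -0.0027046 ]
```

Request:
apply_moves([
  [[0.001, -0.003, 0, 0], [0, -0.0005, 0.0015, 0]],
])

```text
t: 9.9
tcp_pos: [0.6733, 0.1122, 0.0819]
tool_rot: [0.996, 0.084, 0.019, 0.017]
force: [-0.9, 1.0, 0.6]
finger_gap: 0.101
```

```bash
python3 see.py scene s16 200 340 260 400 4;python3 go.py 672.9 112 81 9.8
```

```text
t 9.95 tcp [673.3 112.1  81.8] yaw 9.67 tilt [ 0.035  0.036 -0.999] F [-0.7 -0.2  0.7] gap 0.099 q6 1.44
[-0.0004,0.0000,0.0008,-0.13]
```

View pics/s16c.png

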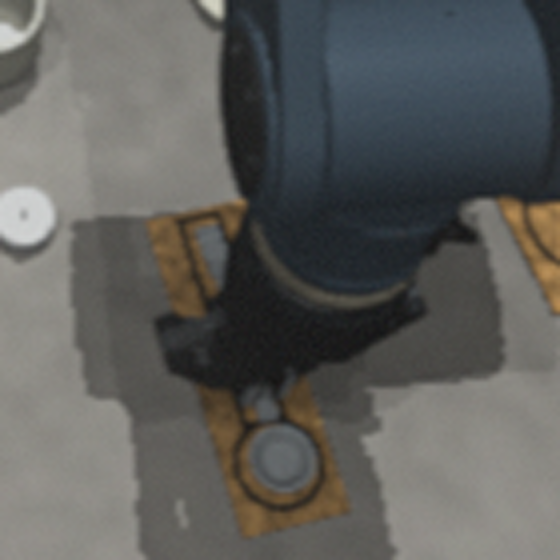

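Request:
apply_moves([
  [[0, 0, 0, 0], [0, 0, 0, 0], [0, 0, -0.002, 0]],
], fingers=0.4)

```text
t: 10.25
tcp_pos: [0.6738, 0.1124, 0.0849]
tool_rot: [0.996, 0.084, 0.02, 0.017]
force: [0.2, -0.4, -0.0]
finger_gap: 0.395
```

Request:
apply_moves([
  [[0, 0, -0.01, 0], [0, 0, -0.02, 0], [0, 0, -0.03, 0], [0, 0, -0.03, 0], [0, 0, -0.03, 0]],
])

```text
t: 10.75
tcp_pos: [0.6662, 0.1159, 0.2067]
tool_rot: [0.996, 0.084, 0.016, 0.016]
force: [0.3, 0.4, 0.9]
finger_gap: 0.399
```

```bash
python3 see.py scene s17 200 340 260 400 4;python3 go.py 405.5 281.5 200 -20.3
```

```text
t 10.8 tcp [669.  116.3 213. ] yaw 9.71 tilt [ 0.039  0.037 -0.999] F [0.3 0.6 2.9] gap 0.399 q6 1.44
[-0.0331,-0.0296,0.0019,4.29]
[-0.0352,-0.0271,0.0019,4.29]
[-0.0372,-0.0243,0.0019,4.29]
[-0.0389,-0.0215,0.0019,4.29]
[-0.0404,-0.0185,0.0019,4.29]
[-0.0417,-0.0155,0.0019,4.29]
[-0.0427,-0.0123,0.0019,4.29]
```

View pics/s17c.png

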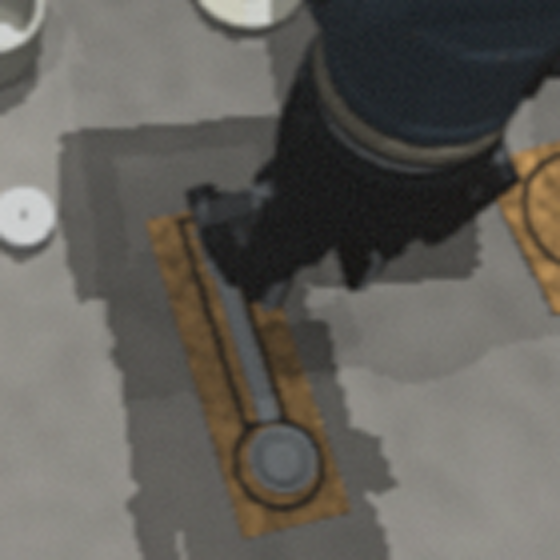

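Request:
apply_moves([
  [[-0.033, -0.03, 0, 4.3], [-0.035, -0.027, 0.002, 4.3], [-0.037, -0.024, 0.002, 4.3], [-0.039, -0.0215, 0.002, 4.3], [-0.04, -0.0185, 0.002, 4.3]],
], fingers=1)

```text
t: 11.3
tcp_pos: [0.4879, 0.2354, 0.2003]
tool_rot: [0.993, -0.115, 0.037, 0.01]
force: [0.2, 1.3, -0.4]
finger_gap: 1.002
```

```bash
python3 go.py 405.5 281.5 180 -20.3
```

```text
t 11.3 tcp [487.9 235.4 200.3] yaw -13.18 tilt [ 0.077  0.011 -0.997] F [ 0.2  1.3 -0.4] gap 1.002 q6 2.11
[-0.0303,-0.0087,0.0068,2.37]
[-0.0306,-0.0074,0.0068,2.37]
[-0.0309,-0.0062,0.0068,2.37]
```

Request:
apply_moves([
  [[-0.03, -0.009, 0.007, 2.4], [-0.028, -0.007, 0.007, 2.4], [-0.015, -0.003, 0.004, 1.2]],
])

```text
t: 11.6
tcp_pos: [0.4176, 0.2752, 0.1788]
tool_rot: [0.985, -0.168, 0.039, 0.007]
force: [-0.8, 0.3, -0.1]
finger_gap: 1.002
```

```bash
python3 - <<'E'
from h import *
from go import st
for i in range(3):
    s,R=st(); print(s['t'],(s['tcp_pos']*1000).round(1),R[2].round(4),s['q'].round(4),(s['q'][[1,2,4]].sum()-np.pi).round(4)); snap('scene','s18')
E
python3 go.py 405.5 281.5 130 -20.3
```

```text
11.6 [417.6 275.2 178.8] [ 7.850e-02  5.000e-04 -9.969e-01] [ 0.3827  0.5543  1.8808 -0.0862  0.6495  2.3579] -0.057
11.65 [415.6 275.5 178.2] [ 0.0757  0.0021 -0.9971] [ 0.3845  0.5546  1.8831 -0.0854  0.6501  2.3586] -0.0538
11.7 [417.7 275.  178.6] [ 0.0777  0.0014 -0.997 ] [ 0.3824  0.5548  1.8802 -0.0861  0.6507  2.3548] -0.056
t 11.75 tcp [419.9 274.9 179. ] yaw -19.2 tilt [ 0.08  -0.    -0.997] F [ 1.3 -0.1 -0.3] gap 1.0 q6 2.35
[-0.0079,-0.0008,0.0245,0.55]
[-0.0079,-0.0007,0.0245,0.55]
```

Request:
apply_moves([
  [[0, 0, 0, 0], [0, 0, 0, 0], [0, 0, 0, 0], [0, 0, 0, 0], [0, 0, 0, 0]],
])

```text
t: 12.25
tcp_pos: [0.426, 0.2738, 0.1812]
tool_rot: [0.985, -0.168, 0.043, 0.005]
force: [0.3, -0.6, 0.1]
finger_gap: 1.001
```

```bash
cat > q.py <<'E'
from h import *
from go import st
s,R=st(); print(round(s['t'],2),(s['tcp_pos']*1000).round(1),'tiltworld',R[:2,2].round(4),'yaw',np.degrees(np.arctan2(R[1,0],R[0,0])).round(2),s['q'].round(4),(s['q'][[1,2,4]].sum()-np.pi).round(4),'qd',s['qd'].round(3))
E
python3 q.py
```

```text
12.25 [426.  273.8 181.2] tiltworld [ 0.084  -0.0236] yaw -19.42 [ 0.3742  0.5535  1.8697 -0.0871  0.6506  2.3511] -0.0678 qd [-0.011  0.001 -0.004 -0.001  0.001 -0.002]
```

Request:
apply_moves([
  [[0, 0, -0.04, 0], [0, 0, -0.04, 0]],
])

```text
t: 12.45
tcp_pos: [0.4178, 0.2741, 0.2569]
tool_rot: [0.985, -0.169, 0.037, 0.008]
force: [0.3, 0.6, 0.2]
finger_gap: 1.0
```

```bash
python3 q.py; python3 -c "
from station import manip;manip.snapshot('scene');manip.snapshot('scene')"; python3 q.py
```

```text
12.45 [417.8 274.1 256.9] tiltworld [ 0.0702 -0.0292] yaw -19.48 [ 0.381   0.4187  1.8151 -0.0706  0.8546  2.3369] -0.0532 qd [ 0.033 -0.643 -0.318  0.07   1.031 -0.058]
12.55 [420.2 275.4 261.1] tiltworld [ 0.082  -0.0245] yaw -19.48 [ 0.3817  0.4123  1.8112 -0.0708  0.8522  2.3372] -0.0659 qd [-0.004  0.059  0.053 -0.006 -0.065  0.004]
```

Request:
apply_moves([
  [[0, 0, 0.01, 0], [0, 0, 0.01, 0], [0, 0, 0.01, 0], [0, 0, 0.01, 0], [0, 0, 0.01, 0]],
])

```text
t: 13.05
tcp_pos: [0.4234, 0.2731, 0.2051]
tool_rot: [0.985, -0.169, 0.041, 0.006]
force: [0.8, -0.1, 0.3]
finger_gap: 1.003
```

```bash
python3 q.py; python3 -c "
from station import manip;manip.snapshot('scene');manip.snapshot('scene')"; python3 q.py
```

```text
13.05 [423.4 273.1 205.1] tiltworld [ 0.0784 -0.0259] yaw -19.51 [ 0.3747  0.5088  1.8557 -0.0806  0.7151  2.3451] -0.062 qd [-0.013  0.217  0.08  -0.024 -0.272  0.019]
13.15 [422.8 272.8 204.6] tiltworld [ 0.0757 -0.027 ] yaw -19.5 [ 0.3746  0.5096  1.8562 -0.0805  0.7167  2.345 ] -0.0591 qd [ 0.004 -0.034 -0.021  0.     0.019 -0.002]
```

Request:
apply_moves([
  [[0.015, -0.01, -0.03, 0], [0.04, -0.02, 0, 0], [0.04, -0.02, 0, 0], [0.04, -0.02, 0, 0]],
])

```text
t: 13.55
tcp_pos: [0.5663, 0.2944, 0.2416]
tool_rot: [0.985, -0.167, 0.032, 0.011]
force: [0.2, 0.1, -0.1]
finger_gap: 1.001
```

```bash
python3 q.py; python3 -c "
from station import manip;manip.snapshot('scene');manip.snapshot('scene')"; python3 q.py
```

```text
13.55 [566.3 294.4 241.6] tiltworld [ 0.0598 -0.0322] yaw -19.26 [ 0.3223  0.6065  1.479  -0.0585  1.0102  2.2596] -0.0459 qd [-0.151  0.483 -1.142  0.034  0.649 -0.206]
13.65 [571.9 294.6 242.2] tiltworld [ 0.0694 -0.0299] yaw -19.41 [ 0.32    0.6095  1.4708 -0.0595  1.0056  2.2602] -0.0558 qd [ 0.022 -0.034  0.146  0.014  0.042  0.009]
```

Request:
apply_moves([
  [[-0.02, 0.01, 0, 0], [-0.02, 0.01, 0, 0], [-0.02, 0.01, 0, 0], [-0.02, 0.01, 0, 0], [-0.02, 0.01, 0, 0]],
])

```text
t: 14.15
tcp_pos: [0.4605, 0.2796, 0.2325]
tool_rot: [0.985, -0.17, 0.037, 0.009]
force: [-0.3, 0.3, 0.0]
finger_gap: 1.0
```

```bash
python3 q.py; python3 -c "
from station import manip;manip.snapshot('scene');manip.snapshot('scene')"; python3 q.py
```

```text
14.15 [460.5 279.6 232.5] tiltworld [ 0.0707 -0.0296] yaw -19.61 [ 0.3606  0.5014  1.7447 -0.0707  0.841   2.3195] -0.0545 qd [ 0.103 -0.214  0.545 -0.026 -0.317  0.136]
14.25 [457.5 279.2 231.9] tiltworld [ 0.0652 -0.0315] yaw -19.52 [ 0.3616  0.5005  1.7486 -0.0703  0.8437  2.3189] -0.0487 qd [-0.015  0.022 -0.096 -0.007 -0.024 -0.011]
```

```bash
python3 go.py 480 -200 200 -19.5 11
```

```text
t 14.25 tcp [457.5 279.2 231.9] yaw -19.52 tilt [ 0.072  0.008 -0.997] F [-0.6  0.4  0.1] gap 1.003 q6 2.32
[0.0165,0.0404,0.0029,-0.00]
[0.0165,0.0404,0.0029,-0.00]
[0.0165,0.0404,0.0029,-0.00]
[0.0165,0.0404,0.0029,-0.00]
[0.0165,0.0404,0.0029,-0.00]
[0.0165,0.0404,0.0029,-0.00]
[0.0165,0.0404,0.0029,-0.00]
[0.0165,0.0404,0.0029,-0.00]
[0.0165,0.0404,0.0029,-0.00]
[0.0165,0.0404,0.0029,-0.00]
[0.0165,0.0404,0.0029,-0.00]
```

Request:
apply_moves([
  [[0.0165, 0.04, 0.003, 0], [0.0165, 0.04, 0.003, 0], [0.0165, 0.04, 0.003, 0], [0.0165, 0.04, 0.003, 0], [0.0165, 0.04, 0.003, 0]],
])

```text
t: 14.75
tcp_pos: [0.4752, 0.0621, 0.2254]
tool_rot: [0.986, -0.163, 0.041, 0.008]
force: [0.8, -0.8, 0.2]
finger_gap: 0.999
```

Request:
apply_moves([
  [[0.0165, 0.04, 0.003, 0], [0.0165, 0.04, 0.003, 0], [0.0165, 0.04, 0.003, 0], [0.0165, 0.04, 0.003, 0], [0.0165, 0.04, 0.003, 0]],
])

```text
t: 15.25
tcp_pos: [0.4945, -0.1662, 0.2188]
tool_rot: [0.986, -0.163, 0.046, 0.009]
force: [1.0, -0.2, -0.1]
finger_gap: 1.002
```

```bash
python3 q.py; python3 -c "
from station import manip;manip.snapshot('scene');manip.snapshot('scene')"; python3 q.py
```

```text
15.25 [ 494.5 -166.2  218.8] tiltworld [ 0.0871 -0.0317] yaw -18.78 [-0.5467  0.4939  1.8245  0.0272  0.7324  1.3325] -0.0908 qd [-0.793  0.191 -0.387  0.105  0.176 -0.855]
15.35 [ 496.4 -170.4  219.2] tiltworld [ 0.0913 -0.0362] yaw -19.11 [-0.5512  0.4955  1.8194  0.0255  0.73    1.3352] -0.0967 qd [ 0.078 -0.023  0.079  0.036  0.039  0.049]
```

Request:
apply_moves([
  [[0.02, 0.008, -0.045, 0], [0, 0, 0, 0]],
])

```text
t: 15.55
tcp_pos: [0.5083, -0.1842, 0.2632]
tool_rot: [0.985, -0.168, 0.047, 0.01]
force: [1.0, -1.1, 0.1]
finger_gap: 1.003
```

```bash
python3 q.py; python3 -c "
from station import manip;manip.snapshot('scene');manip.snapshot('scene')"; python3 q.py
```

```text
15.55 [ 508.3 -184.2  263.2] tiltworld [ 0.0898 -0.0355] yaw -19.36 [-0.5621  0.444   1.7408  0.0235  0.8618  1.3322] -0.095 qd [0.001 0.096 0.171 0.01  0.028 0.006]
15.65 [ 503.6 -180.3  258.5] tiltworld [ 0.0774 -0.0273] yaw -19.29 [-0.5605  0.4476  1.7512  0.0238  0.8629  1.3322] -0.08 qd [ 0.013  0.015  0.05   0.002 -0.001 -0.002]
```

Request:
apply_moves([
  [[-0.03, -0.01, 0.03, 0]],
])

```text
t: 15.75
tcp_pos: [0.4859, -0.1647, 0.2289]
tool_rot: [0.985, -0.167, 0.047, 0.01]
force: [1.1, 0.4, -0.7]
finger_gap: 0.998
```

```bash
cat > w.py <<'E'
from station import manip
manip.snapshot('scene');manip.snapshot('scene')
import runpy; runpy.run_path('q.py')
E
python3 w.py
```

```text
15.85 [ 474.6 -156.6  221.9] tiltworld [ 0.0626 -0.0178] yaw -19.21 [-0.5508  0.4714  1.8596  0.0259  0.7481  1.3367] -0.0625 qd [-0.004 -0.014 -0.105 -0.004  0.011 -0.002]
```

Request:
apply_moves([
  [[0.02, 0.008, -0.045, 0], [0, 0, 0, 0]],
])

```text
t: 16.05
tcp_pos: [0.4859, -0.1669, 0.2656]
tool_rot: [0.986, -0.165, 0.027, 0.001]
force: [2.0, -0.9, -0.1]
finger_gap: 1.005
```

```bash
python3 w.py
```

```text
16.15 [ 481.8 -164.1  261.6] tiltworld [ 0.0424 -0.0047] yaw -19.05 [-0.5565  0.4218  1.7878  0.0236  0.8936  1.3323] -0.0383 qd [-0.001  0.015  0.025 -0.001 -0.013  0.001]
```

Request:
apply_moves([
  [[-0.03, -0.01, 0.035, 0]],
])

```text
t: 16.25
tcp_pos: [0.4635, -0.1483, 0.2282]
tool_rot: [0.986, -0.165, 0.029, 0.002]
force: [0.6, -0.5, -1.0]
finger_gap: 0.999
```

```bash
python3 w.py
```

```text
16.35 [ 450.6 -139.5  220.9] tiltworld [0.025  0.0061] yaw -18.98 [-0.5467  0.4533  1.9042  0.0263  0.7661  1.3365] -0.018 qd [-0.006 -0.016 -0.123 -0.003  0.013 -0.002]
```

Request:
apply_moves([
  [[0.02, 0.008, -0.045, 0], [0, 0, 0, 0]],
])

```text
t: 16.55
tcp_pos: [0.4629, -0.1512, 0.2634]
tool_rot: [0.986, -0.164, 0.005, -0.008]
force: [0.7, -0.8, 0.2]
finger_gap: 0.999
```

```bash
python3 w.py
```

```text
16.65 [ 458.8 -148.4  259.8] tiltworld [0.0031 0.0199] yaw -18.88 [-0.554   0.4044  1.8289  0.0234  0.9163  1.332 ] 0.0079 qd [ 0.     0.012  0.024  0.001 -0.015  0.   ]
```

```bash
python3 go.py 420 270 230 -19.5 10
```

```text
t 16.65 tcp [ 458.8 -148.4  259.8] yaw -18.88 tilt [-0.003 -0.02  -1.   ] F [-0.2  0.   0.2] gap 0.996 q6 1.33
[-0.0172,-0.0383,0.0030,0.06]
[-0.0173,-0.0383,0.0030,0.06]
[-0.0173,-0.0383,0.0030,0.06]
[-0.0173,-0.0383,0.0030,0.06]
[-0.0174,-0.0383,0.0030,0.06]
[-0.0174,-0.0382,0.0030,0.06]
[-0.0175,-0.0382,0.0030,0.06]
[-0.0175,-0.0382,0.0030,0.06]
[-0.0175,-0.0382,0.0030,0.06]
[-0.0176,-0.0382,0.0030,0.06]
```

Request:
apply_moves([
  [[-0.017, -0.038, 0.003, 0], [-0.017, -0.038, 0.003, 0], [-0.017, -0.038, 0.003, 0], [-0.017, -0.038, 0.003, 0], [-0.017, -0.038, 0.003, 0]],
])

```text
t: 17.15
tcp_pos: [0.4378, 0.0617, 0.2442]
tool_rot: [0.986, -0.169, -0.004, -0.01]
force: [0.6, -0.2, 0.3]
finger_gap: 1.001
```

Request:
apply_moves([
  [[-0.017, -0.038, 0.003, 0], [-0.017, -0.038, 0.003, 0], [-0.017, -0.038, 0.003, 0], [-0.017, -0.038, 0.003, 0]],
])

```text
t: 17.55
tcp_pos: [0.4178, 0.2346, 0.2313]
tool_rot: [0.985, -0.169, -0.01, -0.008]
force: [0.7, 1.1, 0.0]
finger_gap: 0.998
```

```bash
python3 w.py; python3 go.py 405.5 281.5 200 -20.3
```

```text
17.65 [417.2 237.  231.1] tiltworld [-0.0176  0.0202] yaw -19.11 [0.2715 0.4502 1.8611 0.0324 0.8422 2.1543] 0.0118 qd [-0.085 -0.015  0.028 -0.052  0.003 -0.057]
t 17.65 tcp [417.2 237.  231.1] yaw -19.11 tilt [-0.023 -0.013 -1.   ] F [ 0.2 -0.6 -0.6] gap 1.001 q6 2.15
[-0.0128,-0.0191,0.0156,0.59]
[-0.0130,-0.0190,0.0156,0.59]
```

Request:
apply_moves([
  [[-0.024, -0.036, 0.02, 1.2]],
])

```text
t: 17.75
tcp_pos: [0.4083, 0.2761, 0.2135]
tool_rot: [0.984, -0.178, -0.009, -0.008]
force: [1.4, 1.2, -0.3]
finger_gap: 0.999
```

```bash
python3 w.py; python3 go.py 406.5 279.5 140 -20.3
```

```text
17.85 [403.4 279.1 210.7] tiltworld [-0.0238  0.0188] yaw -20.08 [0.3648 0.4979 1.8504 0.036  0.8091 2.2612] 0.0158 qd [-0.065 -0.027  0.006 -0.05   0.024 -0.062]
t 17.85 tcp [403.4 279.1 210.7] yaw -20.08 tilt [-0.029 -0.01  -1.   ] F [ 0.4  0.1 -0.4] gap 0.997 q6 2.26
[0.0014,-0.0007,0.0354,0.11]
[0.0014,-0.0007,0.0354,0.11]
```

Request:
apply_moves([
  [[0.001, 0, 0.04, 0], [0.001, 0, 0.025, 0]],
])

```text
t: 18.05
tcp_pos: [0.4045, 0.2799, 0.146]
tool_rot: [0.985, -0.172, -0.011, -0.008]
force: [0.3, 0.4, -0.8]
finger_gap: 0.997
```

```bash
python3 w.py;python3 see.py scene s20 120 240 320 440 5; python3 go.py 406.5 279.5 90 -20.3
```

```text
18.15 [404.2 279.2 145.1] tiltworld [-0.0227  0.0184] yaw -19.94 [0.3648 0.62   1.891  0.0421 0.6457 2.2499] 0.0151 qd [-0.003 -0.06  -0.032  0.002  0.049  0.008]
t 18.2 tcp [405.1 279.5 146.6] yaw -19.96 tilt [-0.025 -0.012 -1.   ] F [ 1.4 -0.9 -0.1] gap 1.0 q6 2.25
[0.0007,-0.0002,0.0283,0.17]
[0.0007,-0.0002,0.0283,0.17]
```

View pics/s20c.png

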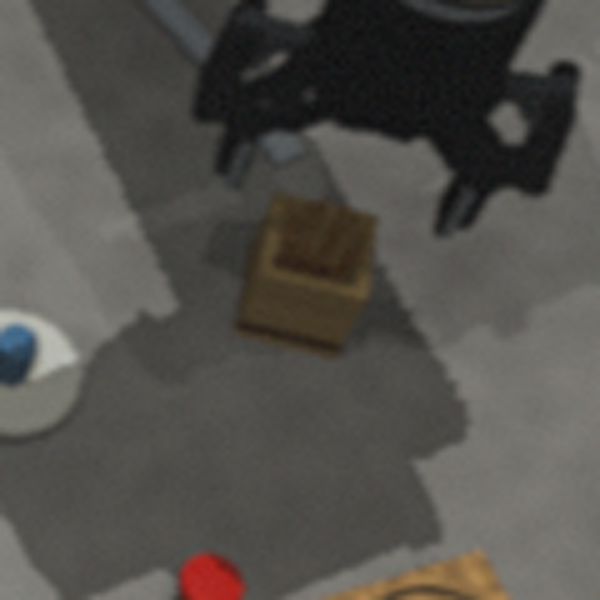

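Request:
apply_moves([
  [[0.0015, 0, 0.04, 0.2]],
])

```text
t: 18.3
tcp_pos: [0.4091, 0.2804, 0.1101]
tool_rot: [0.984, -0.175, -0.007, -0.011]
force: [0.8, 0.8, -0.6]
finger_gap: 1.002
```

```bash
python3 w.py; python3 go.py 406.5 279.5 88 -20.3
```

```text
18.4 [404.1 278.3 103.8] tiltworld [-0.028   0.0164] yaw -20.23 [0.363  0.7025 1.9049 0.048  0.5551 2.2459] 0.0208 qd [ 0.008 -0.09  -0.008 -0.002  0.059  0.005]
t 18.4 tcp [404.1 278.3 103.8] yaw -20.23 tilt [-0.032 -0.006 -0.999] F [-0.6 -0.7 -0.2] gap 0.997 q6 2.25
[0.0018,-0.0020,0.0158,0.07]
```

Request:
apply_moves([
  [[0.002, -0.002, 0.016, 0]],
])

```text
t: 18.5
tcp_pos: [0.407, 0.2795, 0.0895]
tool_rot: [0.984, -0.176, -0.014, -0.006]
force: [0.8, 0.6, -0.5]
finger_gap: 1.0
```

```bash
python3 w.py
```

```text
18.6 [406.4 279.2  88.3] tiltworld [-0.0288  0.0161] yaw -20.26 [0.3631 0.7351 1.9018 0.0503 0.5265 2.2439] 0.0218 qd [ 0.007 -0.037 -0.     0.003  0.013  0.001]
```

Request:
apply_moves([
  [[0, 0, 0, 0], [0, 0, 0, 0]],
], fingers=0, newtons=30)

```text
t: 18.8
tcp_pos: [0.4076, 0.2792, 0.0919]
tool_rot: [0.984, -0.176, -0.014, -0.006]
force: [0.1, 0.2, 0.4]
finger_gap: 0.689
```

```bash
python3 w.py;  python3 go.py 406.5 279.5 88 -20.3; python3 see.py scene s21 120 240 320 440 5
```

```text
18.9 [407.7 279.4  92. ] tiltworld [-0.0243  0.0178] yaw -20.27 [0.3624 0.7276 1.9009 0.05   0.53   2.2437] 0.0169 qd [ 0.001  0.003 -0.004 -0.006  0.007 -0.002]
t 18.9 tcp [407.7 279.4  92. ] yaw -20.27 tilt [-0.029 -0.008 -1.   ] F [0.2 0.4 8.9] gap 0.557 q6 2.24
[-0.0012,0.0003,0.0040,0.03]
```

View pics/s21c.png

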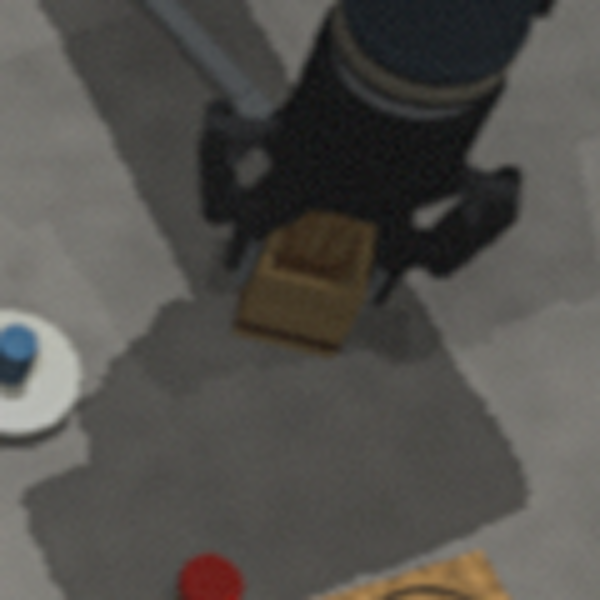

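Request:
apply_moves([
  [[0, 0, -0.045, 0]],
])

```text
t: 19.05
tcp_pos: [0.4059, 0.2773, 0.1326]
tool_rot: [0.984, -0.176, -0.019, -0.003]
force: [0.6, -0.6, -0.2]
finger_gap: 0.56
```

```bash
python3 w.py
```

```text
19.15 [410.8 279.4 140.5] tiltworld [-0.0172  0.0204] yaw -20.23 [0.3603 0.6321 1.8821 0.0422 0.6367 2.2503] 0.0093 qd [-0.002  0.042  0.024  0.003 -0.064 -0.004]
```

Request:
apply_moves([
  [[0, 0, -0.045, 0]],
])

```text
t: 19.25
tcp_pos: [0.4087, 0.2773, 0.181]
tool_rot: [0.984, -0.176, -0.016, -0.005]
force: [-0.6, -0.0, -0.4]
finger_gap: 0.557
```

```bash
python3 w.py;  python3 see.py scene s22 80 240 300 460 4; python3 go.py 637 -98.2 190 -14.5 10
```

```text
19.35 [414.  279.6 189.2] tiltworld [-0.0084  0.0236] yaw -20.21 [0.3583 0.5416 1.8527 0.0369 0.7473 2.2548] -0.0001 qd [-0.003  0.044  0.036  0.002 -0.061 -0.001]
t 19.4 tcp [413.  279.1 187.8] yaw -20.21 tilt [-0.018 -0.017 -1.   ] F [ 0.6  0.4 -1. ] gap 0.558 q6 2.25
[0.0341,0.0277,-0.0002,-0.57]
[0.0338,0.0280,-0.0002,-0.57]
[0.0335,0.0283,-0.0002,-0.57]
[0.0332,0.0287,-0.0002,-0.57]
[0.0329,0.0290,-0.0002,-0.57]
[0.0326,0.0293,-0.0002,-0.57]
[0.0323,0.0297,-0.0002,-0.57]
[0.0320,0.0300,-0.0002,-0.57]
[0.0317,0.0303,-0.0002,-0.57]
[0.0314,0.0306,-0.0002,-0.57]
```

View pics/s22c.png

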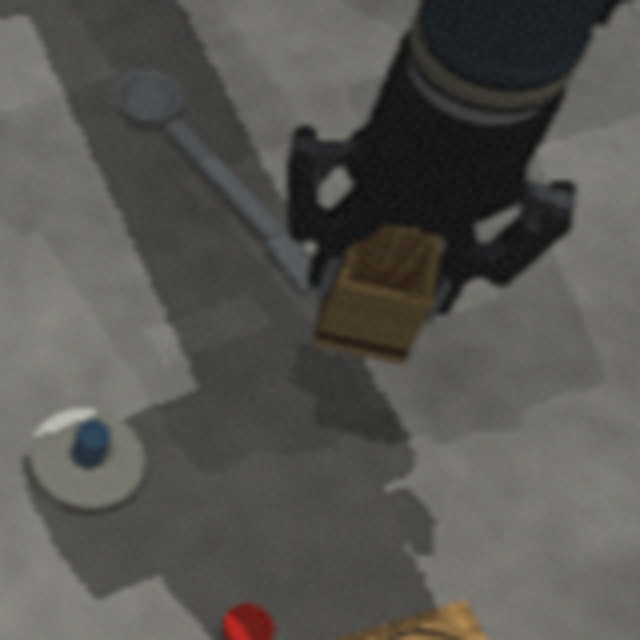

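Request:
apply_moves([
  [[0.034, 0.028, 0, -0.6], [0.034, 0.028, 0, -0.6], [0.0335, 0.028, 0, -0.6], [0.033, 0.029, 0, -0.6], [0.033, 0.029, 0, -0.6]],
])

```text
t: 19.9
tcp_pos: [0.523, 0.0902, 0.1813]
tool_rot: [0.99, -0.142, -0.009, -0.011]
force: [1.2, 0.2, -0.6]
finger_gap: 0.554
```

Request:
apply_moves([
  [[0.033, 0.029, 0, -0.6], [0.032, 0.03, 0, -0.6], [0.032, 0.03, 0, -0.6], [0.028, 0.026, 0, -0.6]],
])

```text
t: 20.3
tcp_pos: [0.6127, -0.0606, 0.1734]
tool_rot: [0.993, -0.121, -0.011, -0.011]
force: [-0.3, 0.5, 0.4]
finger_gap: 0.559
```

```bash
python3 w.py;  python3 go.py 637 -98.2 150 -14.5
```

```text
20.4 [615.4 -63.7 173.6] tiltworld [-0.0131  0.0226] yaw -14.16 [-0.2901  0.6879  1.545   0.0223  0.9278  1.5144] 0.0191 qd [ 0.06  -0.026  0.096  0.043  0.037  0.031]
t 20.4 tcp [615.4 -63.7 173.6] yaw -14.16 tilt [-0.018 -0.019 -1.   ] F [-0.4  0.4 -0.7] gap 0.556 q6 1.51
[0.0294,0.0282,0.0236,0.34]
```

Request:
apply_moves([
  [[0.031, 0.028, 0.015, 0.3]],
])

```text
t: 20.5
tcp_pos: [0.6355, -0.0946, 0.1578]
tool_rot: [0.992, -0.125, -0.011, -0.012]
force: [0.9, -0.0, -0.2]
finger_gap: 0.555
```

```bash
python3 w.py;  python3 go.py 639.2 -99.8 115 -14.5; python3 see.py scene s23 210 330 150 290 4.5
```

```text
20.6 [ 639.7 -101.6  155.4] tiltworld [-0.0115  0.0207] yaw -14.64 [-0.3352  0.7438  1.4752  0.0195  0.9404  1.4796] 0.0178 qd [ 0.045 -0.041  0.072  0.042  0.059  0.018]
t 20.6 tcp [ 639.7 -101.6  155.4] yaw -14.64 tilt [-0.016 -0.017 -1.   ] F [ 0.9 -0.6 -0.6] gap 0.555 q6 1.48
[-0.0009,-0.0016,0.0404,-0.14]
```

View pics/s23c.png

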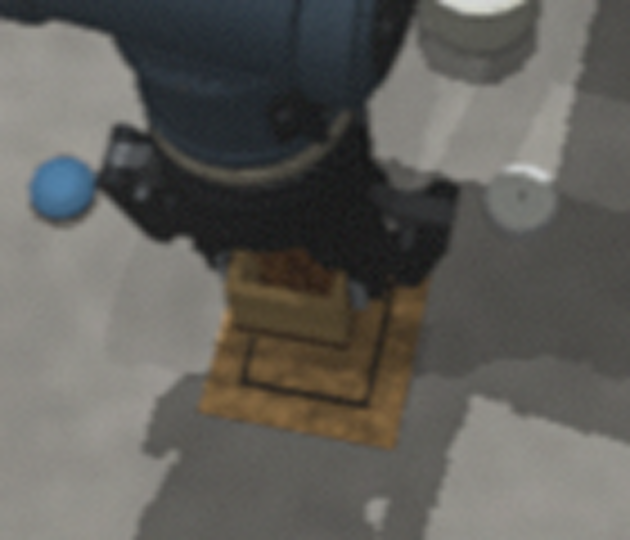

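Request:
apply_moves([
  [[-0.001, -0.002, 0.036, 0]],
])

```text
t: 20.75
tcp_pos: [0.6398, -0.0969, 0.1235]
tool_rot: [0.992, -0.127, -0.004, -0.01]
force: [1.1, -0.7, -0.9]
finger_gap: 0.559
```

```bash
python3 w.py;  python3 go.py 639.2 -99.8 100 -14.5; python3 see.py scene s24 210 330 150 290 4.5
```

```text
20.85 [632.7 -93.9 115.6] tiltworld [-0.0261  0.0272] yaw -14.56 [-0.328   0.7964  1.5025  0.0226  0.8763  1.4824] 0.0336 qd [ 0.007 -0.047 -0.025 -0.002  0.05  -0.004]
t 20.85 tcp [632.7 -93.9 115.6] yaw -14.56 tilt [-0.032 -0.02  -0.999] F [-0.8  0.7 -1.2] gap 0.554 q6 1.48
[0.0077,0.0040,0.0156,-0.06]
```

View pics/s24c.png

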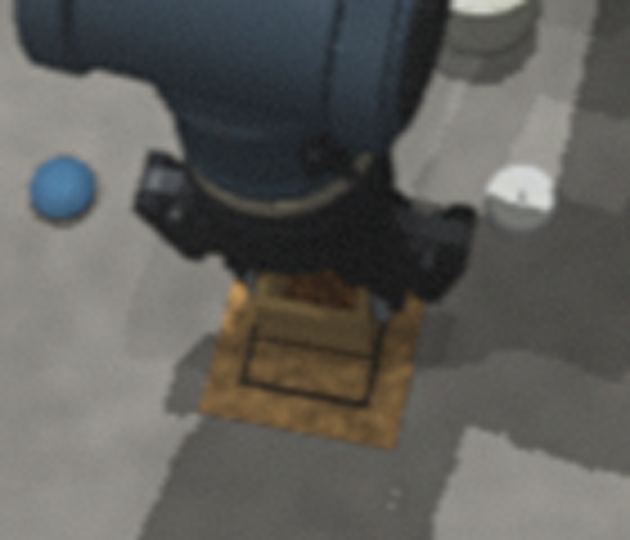

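Request:
apply_moves([
  [[0.008, 0.004, 0.005, 0], [0, 0, 0.005, 0], [0, 0, 0.004, 0]],
])

```text
t: 21.2
tcp_pos: [0.6419, -0.0986, 0.1062]
tool_rot: [0.992, -0.125, -0.011, -0.011]
force: [-0.1, 0.7, -1.5]
finger_gap: 0.56
```

```bash
python3 w.py;  python3 go.py 639.8 -100.1 97 -14.5; python3 see.py scene s25 230 330 170 270 6
```

```text
21.3 [641.7 -98.7 105.7] tiltworld [-0.0193  0.0249] yaw -14.41 [-0.3305  0.8183  1.483   0.0227  0.8668  1.4771] 0.0265 qd [-0.003 -0.005  0.002 -0.002  0.008  0.001]
t 21.3 tcp [641.7 -98.7 105.7] yaw -14.41 tilt [-0.025 -0.019 -1.   ] F [-0.3 -0.1 -0.5] gap 0.557 q6 1.48
[-0.0014,0.0019,0.0087,0.09]
```

View pics/s25c.png

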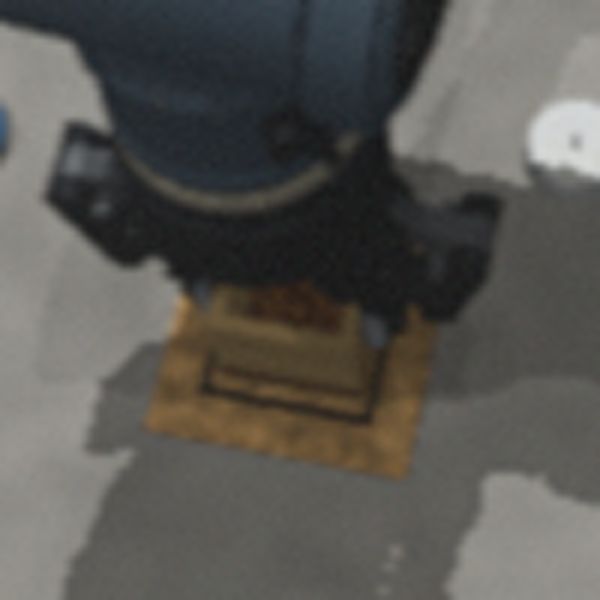

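Request:
apply_moves([
  [[0.001, 0.001, 0.004, 0], [0, 0, 0.003, 0]],
])

```text
t: 21.55
tcp_pos: [0.6429, -0.1, 0.0997]
tool_rot: [0.992, -0.125, -0.01, -0.011]
force: [0.6, 0.9, -1.5]
finger_gap: 0.555
```

```bash
python3 w.py;  python3 go.py 639.8 -100.1 97 -14.5; python3 see.py scene s26 230 330 170 270 6
```

```text
21.65 [642.4 -99.8  99.2] tiltworld [-0.0185  0.0247] yaw -14.41 [-0.3317  0.8286  1.4824  0.023   0.8562  1.4755] 0.0256 qd [ 0.001 -0.004  0.001  0.     0.005  0.002]
t 21.65 tcp [642.4 -99.8  99.2] yaw -14.41 tilt [-0.024 -0.019 -1.   ] F [-0.5  0.1 -0.7] gap 0.556 q6 1.48
[-0.0024,0.0010,0.0022,0.09]
```

View pics/s26c.png

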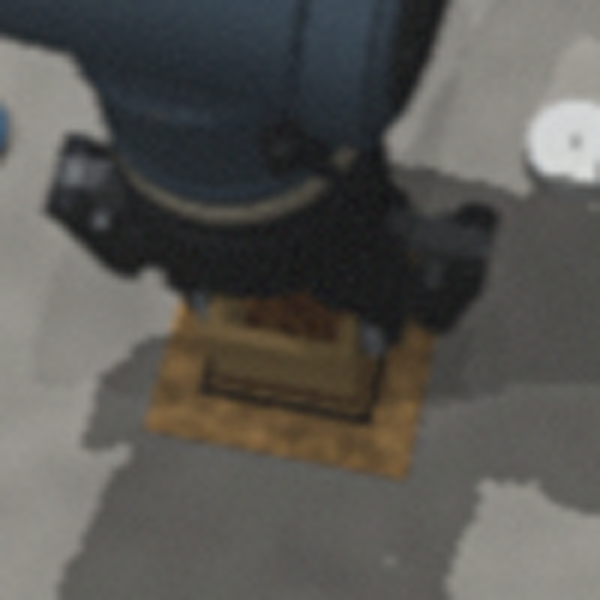

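Request:
apply_moves([
  [[0, 0, 0.003, 0]],
])

```text
t: 21.8
tcp_pos: [0.6427, -0.0998, 0.0967]
tool_rot: [0.992, -0.125, -0.01, -0.011]
force: [-0.4, -0.4, -1.3]
finger_gap: 0.557
```

```bash
python3 w.py;  python3 go.py 639.8 -100.1 97 -14.5; python3 see.py scene s27 230 330 170 270 6
```

```text
21.9 [642.7 -99.8  96.5] tiltworld [-0.0176  0.0243] yaw -14.4 [-0.3316  0.8327  1.4827  0.023   0.8509  1.4754] 0.0247 qd [-0.     0.001  0.002  0.     0.     0.   ]
t 21.9 tcp [642.7 -99.8  96.5] yaw -14.4 tilt [-0.023 -0.019 -1.   ] F [ 0.7 -0.8 -0.5] gap 0.562 q6 1.48
[-0.0028,0.0010,-0.0005,0.10]
```

View pics/s27c.png

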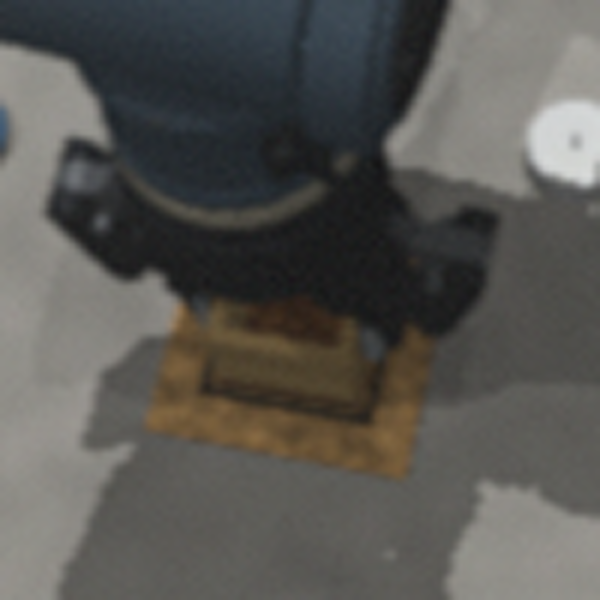

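Request:
apply_moves([
  [[-0.001, 0, 0.002, 0], [0, 0, 0.001, 0]],
])

```text
t: 22.15
tcp_pos: [0.6426, -0.0997, 0.0965]
tool_rot: [0.992, -0.125, -0.009, -0.011]
force: [-2.6, 0.1, 3.2]
finger_gap: 0.558
```

```bash
python3 w.py;  python3 go.py
```

```text
22.25 [642.6 -99.8  96.4] tiltworld [-0.0154  0.0234] yaw -14.39 [-0.3315  0.8323  1.4844  0.0228  0.8472  1.4754] 0.0223 qd [-0.001 -0.001 -0.     0.001 -0.     0.   ]
t 22.25 tcp [642.6 -99.8  96.4] yaw -14.39 tilt [-0.021 -0.019 -1.   ] F [-0.3  0.2  6.2] gap 0.555 q6 1.48
```

Contact (6 N). Release and rise.

Request:
apply_moves([
  [[0, 0, 0, 0], [0, 0, 0, 0], [0, 0, 0, 0]],
], fingers=1)

```text
t: 22.55
tcp_pos: [0.6425, -0.0996, 0.0964]
tool_rot: [0.992, -0.125, -0.009, -0.011]
force: [0.1, 0.1, -0.2]
finger_gap: 0.997
```

Request:
apply_moves([
  [[0, 0, -0.01, 0], [0, 0, -0.04, 0], [0, 0, -0.04, 0], [0, 0, 0, 0]],
])

```text
t: 22.95
tcp_pos: [0.6434, -0.1017, 0.188]
tool_rot: [0.992, -0.125, -0.011, -0.011]
force: [1.3, -0.5, 0.7]
finger_gap: 0.997
```

```bash
python3 w.py;  python3 see.py scene s28 230 330 170 270 6;python3 go.py 470 -12 180 40
```

```text
23.05 [ 640.8 -100.9  183.7] tiltworld [-0.0276  0.0277] yaw -14.4 [-0.3341  0.7108  1.4478  0.0202  1.0182  1.4775] 0.0352 qd [ 0.001  0.039  0.037  0.002 -0.002  0.   ]
t 23.1 tcp [ 640.  -100.6  182.3] yaw -14.4 tilt [-0.037 -0.02  -0.999] F [-0.2 -0.2 -0.5] gap 1.0 q6 1.48
[-0.0267,-0.0062,0.0003,-7.77]
[-0.0256,-0.0098,0.0003,-7.77]
[-0.0240,-0.0131,0.0003,-7.77]
[-0.0220,-0.0163,0.0003,-7.77]
[-0.0196,-0.0191,0.0003,-7.77]
[-0.0169,-0.0216,0.0003,-7.77]
[-0.0138,-0.0237,0.0003,-7.77]
```

View pics/s28c.png

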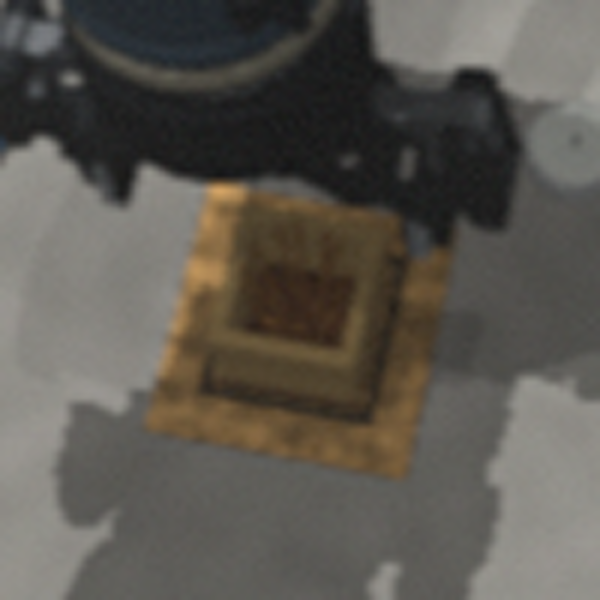

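```bash
python3 go.py 470 -150 240 20
```

```text
t 23.1 tcp [ 640.  -100.6  182.3] yaw -14.4 tilt [-0.037 -0.02  -0.999] F [-0.2 -0.2 -0.5] gap 1.0 q6 1.48
[-0.0305,0.0180,-0.0115,-6.88]
[-0.0324,0.0142,-0.0115,-6.88]
[-0.0339,0.0103,-0.0115,-6.88]
[-0.0349,0.0061,-0.0115,-6.88]
[-0.0353,0.0019,-0.0115,-6.88]
```

Request:
apply_moves([
  [[-0.03, 0.018, -0.012, -6.9], [-0.032, 0.014, -0.012, -6.9], [-0.034, 0.01, -0.012, -6.9], [-0.035, 0.006, -0.012, -6.9], [-0.035, 0.002, -0.012, -6.9]],
])

```text
t: 23.6
tcp_pos: [0.4674, -0.1511, 0.2386]
tool_rot: [0.982, 0.188, -0.018, -0.022]
force: [-0.6, -0.5, -0.1]
finger_gap: 0.995
```

```bash
python3 w.py
```

```text
23.7 [ 465.2 -151.2  239.3] tiltworld [-0.0463  0.0365] yaw 21.38 [-0.5464  0.4597  1.8046  0.0088  0.9359  0.6465] 0.0586 qd [ 0.035  0.045 -0.083  0.035 -0.041  0.114]
```

Request:
apply_moves([
  [[0, 0, 0.045, 0], [0, 0, 0, 0]],
])

```text
t: 23.9
tcp_pos: [0.4629, -0.1499, 0.1923]
tool_rot: [0.983, 0.183, -0.02, -0.023]
force: [-0.1, 0.8, -0.1]
finger_gap: 1.002
```

```bash
python3 w.py
```

```text
24.0 [ 466.7 -151.8  196.7] tiltworld [-0.0364  0.031 ] yaw 21.19 [-0.5462  0.5308  1.8414  0.0104  0.8166  0.6479] 0.0472 qd [ 0.005 -0.043 -0.031 -0.     0.001 -0.005]
```

Request:
apply_moves([
  [[0.01, 0, -0.045, 0]],
])

```text
t: 24.1
tcp_pos: [0.4752, -0.1482, 0.2384]
tool_rot: [0.983, 0.183, -0.02, -0.023]
force: [0.6, 0.1, -0.5]
finger_gap: 0.998
```

```bash
python3 w.py
```

```text
24.2 [ 482.3 -151.1  246.8] tiltworld [-0.0242  0.0243] yaw 21.22 [-0.5291  0.4595  1.7718  0.0109  0.9436  0.665 ] 0.0332 qd [-0.009  0.029  0.067 -0.01  -0.059 -0.011]
```

Request:
apply_moves([
  [[0, 0, 0.045, 0], [0, 0, 0, 0]],
])

```text
t: 24.4
tcp_pos: [0.4851, -0.151, 0.2055]
tool_rot: [0.983, 0.185, -0.005, -0.01]
force: [-1.6, 0.4, 0.0]
finger_gap: 0.999
```

```bash
python3 w.py
```

```text
24.5 [ 487.6 -152.5  209.4] tiltworld [-0.0056  0.0136] yaw 21.29 [-0.5261  0.5207  1.8017  0.0121  0.8309  0.6648] 0.0117 qd [-0.003 -0.024 -0.005 -0.001  0.001 -0.002]
```

Request:
apply_moves([
  [[0, 0, -0.045, 0]],
])

```text
t: 24.6
tcp_pos: [0.4857, -0.1518, 0.2517]
tool_rot: [0.983, 0.185, -0.006, -0.011]
force: [-0.1, -0.5, 0.1]
finger_gap: 1.0
```

```bash
python3 w.py
```

```text
24.7 [ 491.  -154.6  260.5] tiltworld [0.0057 0.0071] yaw 21.31 [-0.5265  0.4405  1.7544  0.0111  0.9454  0.6658] -0.0014 qd [-0.005  0.038  0.053 -0.002 -0.065 -0.001]
```

```bash
python3 go.py 470.5 -12.2 200 20 5
```

```text
t 24.7 tcp [ 491.  -154.6  260.5] yaw 21.31 tilt [ 0.008 -0.005 -1.   ] F [ 1.2 -0.7 -0.6] gap 0.997 q6 0.67
[0.0065,-0.0280,0.0121,0.26]
[0.0064,-0.0281,0.0121,0.26]
[0.0063,-0.0281,0.0121,0.26]
[0.0062,-0.0281,0.0121,0.26]
[0.0060,-0.0281,0.0121,0.26]
```

Request:
apply_moves([
  [[0.006, -0.028, 0.012, 0.2], [0.006, -0.028, 0.012, 0.2], [0.006, -0.028, 0.012, 0.2], [0.006, -0.028, 0.012, 0.2], [0.006, -0.028, 0.012, 0.2]],
])

```text
t: 25.2
tcp_pos: [0.477, -0.0149, 0.2123]
tool_rot: [0.985, 0.172, 0.017, 0.007]
force: [0.6, 0.1, 0.5]
finger_gap: 1.001
```

```bash
python3 w.py;python3 go.py 470.5 -12.2 140 20 5
```

```text
25.3 [474.8 -12.8 211.1] tiltworld [ 0.0303 -0.0045] yaw 20.12 [-0.2646  0.4728  1.9092  0.0054  0.7291  0.9514] -0.0305 qd [-0.05  -0.006 -0.05  -0.028  0.001 -0.042]
t 25.3 tcp [474.8 -12.8 211.1] yaw 20.12 tilt [ 0.027  0.015 -1.   ] F [-0.1  0.6  0.7] gap 0.997 q6 0.95
[-0.0008,-0.0004,0.0142,0.02]
[-0.0008,-0.0004,0.0142,0.02]
[-0.0008,-0.0004,0.0142,0.02]
[-0.0008,-0.0004,0.0142,0.02]
[-0.0008,-0.0004,0.0142,0.02]
```

Request:
apply_moves([
  [[-0.002, -0.001, 0.04, 0]],
])

```text
t: 25.4
tcp_pos: [0.4781, -0.0133, 0.1755]
tool_rot: [0.984, 0.176, 0.021, 0.008]
force: [1.8, -1.0, -0.4]
finger_gap: 0.999
```

```bash
python3 w.py;python3 go.py 470.5 -12.2 140 20
```

```text
25.5 [472.3 -12.5 169.4] tiltworld [ 0.0247 -0.0032] yaw 20.14 [-0.2653  0.5523  1.9424  0.0058  0.6222  0.9494] -0.0246 qd [-0.01  -0.058 -0.029 -0.001  0.062  0.002]
t 25.5 tcp [472.3 -12.5 169.4] yaw 20.14 tilt [ 0.022  0.011 -1.   ] F [-0.6  0.6  0. ] gap 1.003 q6 0.95
[-0.0016,-0.0009,0.0294,0.14]
```

Request:
apply_moves([
  [[0, 0, 0.03, 0]],
])

```text
t: 25.6
tcp_pos: [0.4758, -0.0137, 0.1423]
tool_rot: [0.984, 0.175, 0.016, 0.006]
force: [0.9, -0.4, 0.1]
finger_gap: 1.003
```

```bash
python3 w.py;python3 go.py 470.5 -12.2 92 20;python3 see.py scene s30 140 250 200 310 5
```

```text
25.7 [472.6 -13.2 138.8] tiltworld [ 0.0214 -0.0024] yaw 20.09 [-0.2665  0.6157  1.9565  0.0063  0.5482  0.9484] -0.0213 qd [ 0.004 -0.054 -0.01   0.003  0.04   0.003]
t 25.7 tcp [472.6 -13.2 138.8] yaw 20.09 tilt [ 0.019  0.01  -1.   ] F [-0.2  0.3  0.5] gap 0.999 q6 0.95
[-0.0017,-0.0017,0.0468,0.09]
```

View pics/s30c.png

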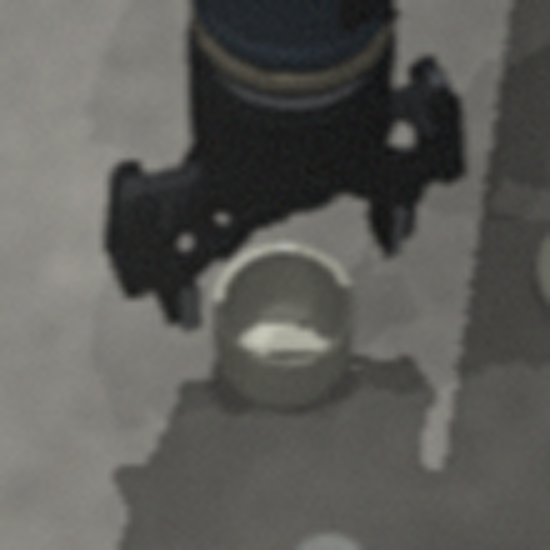

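Request:
apply_moves([
  [[-0.003, -0.001, 0.045, 0]],
])

```text
t: 25.85
tcp_pos: [0.4758, -0.0151, 0.0998]
tool_rot: [0.985, 0.174, 0.018, 0.007]
force: [2.1, -1.2, -1.2]
finger_gap: 1.002
```

```bash
python3 w.py;python3 go.py 469.5 -12.2 88 20;python3 see.py scene s31 140 250 200 310 5
```

```text
25.95 [469.4 -13.6  92.1] tiltworld [ 0.0151 -0.0007] yaw 20.03 [-0.2693  0.7142  1.9773  0.0078  0.4354  0.9449] -0.0147 qd [ 0.009 -0.111 -0.003  0.002  0.065  0.004]
t 25.95 tcp [469.4 -13.6  92.1] yaw 20.03 tilt [ 0.014  0.006 -1.   ] F [-0.3  0.8 -0. ] gap 0.997 q6 0.94
[0.0006,-0.0013,0.0041,0.03]
```

View pics/s31c.png

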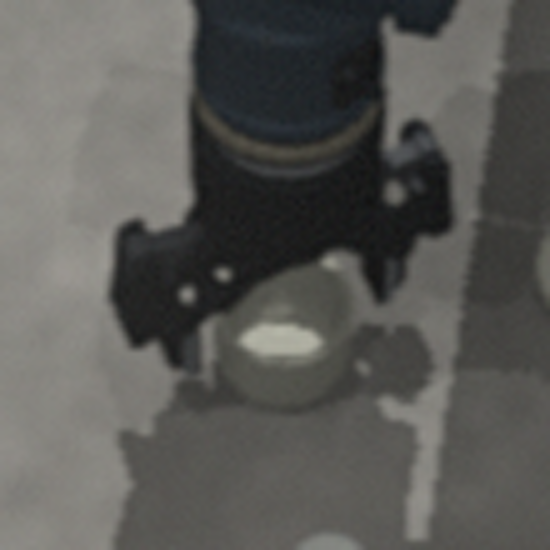

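Straddles the bowl. Lower 5 mm, close.

Request:
apply_moves([
  [[0.001, -0.001, 0.005, 0]],
])

```text
t: 26.1
tcp_pos: [0.472, -0.0129, 0.0917]
tool_rot: [0.985, 0.174, 0.011, 0.003]
force: [1.1, -0.7, -0.3]
finger_gap: 1.0
```

```bash
python3 w.py
```

```text
26.2 [472.  -12.7  91.5] tiltworld [ 0.0228 -0.0028] yaw 20.05 [-0.2657  0.7158  1.9753  0.0079  0.4277  0.9481] -0.0227 qd [ 0.001 -0.007  0.004 -0.002 -0.004 -0.002]
```

Request:
apply_moves([
  [[0, 0, 0, 0], [0, 0, 0, 0]],
], fingers=0, newtons=35)

```text
t: 26.4
tcp_pos: [0.4732, -0.0127, 0.0954]
tool_rot: [0.985, 0.174, 0.014, 0.005]
force: [-1.9, 1.5, 4.4]
finger_gap: 0.705
```

```bash
python3 w.py;python3 go.py
```

```text
26.5 [473.3 -12.7  95.4] tiltworld [ 0.029  -0.0043] yaw 20.07 [-0.2652  0.7075  1.9747  0.0082  0.4303  0.9481] -0.0291 qd [-0.001  0.002 -0.001  0.001  0.003  0.001]
t 26.5 tcp [473.3 -12.7  95.4] yaw 20.07 tilt [ 0.026  0.014 -1.   ] F [-0.9  0.1 11.5] gap 0.704 q6 0.95
```

Request:
apply_moves([
  [[0, 0, -0.04, 0]],
])

```text
t: 26.6
tcp_pos: [0.47, -0.0121, 0.132]
tool_rot: [0.985, 0.174, 0.009, 0.002]
force: [0.7, -0.6, -1.8]
finger_gap: 0.704
```

```bash
python3 w.py;python3 see.py scene s32 120 250 200 330 4.5
```

```text
26.7 [473.7 -12.8 138.3] tiltworld [ 0.0352 -0.0061] yaw 20.1 [-0.2651  0.6155  1.962   0.0067  0.5285  0.9494] -0.0356 qd [-0.003  0.045  0.013 -0.002 -0.062 -0.002]
```

View pics/s32c.png

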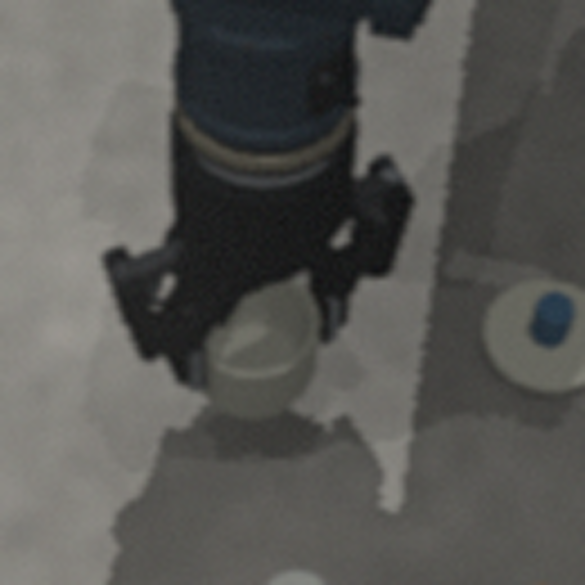

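```bash
python3 go.py 596 304.5 180 20 9
```

```text
t 26.75 tcp [473.3 -12.8 137.3] yaw 20.09 tilt [ 0.03   0.017 -0.999] F [ 0.4  0.2 -2.4] gap 0.706 q6 0.95
[0.0249,-0.0284,-0.0047,0.01]
[0.0249,-0.0284,-0.0047,0.01]
[0.0249,-0.0284,-0.0047,0.01]
[0.0249,-0.0284,-0.0047,0.01]
[0.0249,-0.0284,-0.0047,0.01]
[0.0249,-0.0284,-0.0047,0.01]
[0.0249,-0.0284,-0.0047,0.01]
[0.0249,-0.0285,-0.0047,0.01]
[0.0249,-0.0285,-0.0047,0.01]
```

Request:
apply_moves([
  [[0.025, -0.028, -0.02, 0], [0.025, -0.028, -0.01, 0], [0.025, -0.028, -0.005, 0], [0.025, -0.028, -0.003, 0], [0.025, -0.028, -0.003, 0]],
])

```text
t: 27.25
tcp_pos: [0.5411, 0.1628, 0.1791]
tool_rot: [0.985, 0.169, 0.014, 0.006]
force: [0.5, -0.3, -2.9]
finger_gap: 0.703
```

Request:
apply_moves([
  [[0.025, -0.028, 0, 0], [0.025, -0.028, 0, 0], [0.02, -0.025, 0, 0]],
])

```text
t: 27.55
tcp_pos: [0.5799, 0.2673, 0.1777]
tool_rot: [0.985, 0.17, 0.013, 0.006]
force: [-0.2, -0.4, -2.2]
finger_gap: 0.701
```

```bash
python3 w.py;python3 go.py 596 304.5 150 20;python3 see.py scene s33 160 290 330 460 4.5
```

```text
27.65 [580.5 269.5 177.7] tiltworld [ 0.0295 -0.005 ] yaw 19.75 [ 0.2647  0.6954  1.5094 -0.0159  0.9096  1.5006] -0.0272 qd [-0.053 -0.018  0.076 -0.046  0.02  -0.027]
t 27.65 tcp [580.5 269.5 177.7] yaw 19.75 tilt [ 0.026  0.015 -1.   ] F [-0.  -0.4 -2.7] gap 0.706 q6 1.5
[0.0264,-0.0277,0.0277,-0.25]
```

View pics/s33c.png

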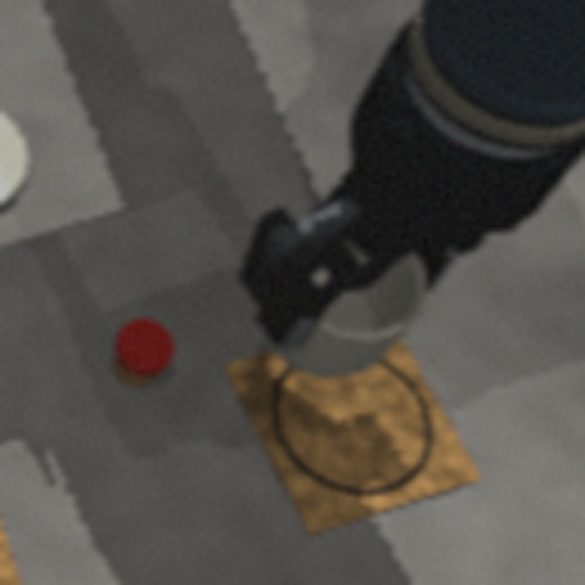

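Request:
apply_moves([
  [[0.027, -0.029, 0.02, 0]],
])

```text
t: 27.8
tcp_pos: [0.5944, 0.3003, 0.1583]
tool_rot: [0.985, 0.17, 0.011, 0.007]
force: [1.1, -0.5, -2.5]
finger_gap: 0.705
```

```bash
python3 w.py;python3 go.py 596.5 306.2 120 20
```

```text
27.9 [595.1 305.4 154.2] tiltworld [ 0.024  -0.0066] yaw 19.79 [ 0.3121  0.7601  1.4375 -0.0171  0.9234  1.5479] -0.0207 qd [-0.037 -0.042  0.059 -0.05   0.052 -0.026]
t 27.9 tcp [595.1 305.4 154.2] yaw 19.79 tilt [ 0.02   0.014 -1.   ] F [-0.2 -0.7 -2.1] gap 0.701 q6 1.55
[0.0016,-0.0002,0.0342,-0.21]
```

Request:
apply_moves([
  [[0.002, 0, 0.035, 0]],
])

```text
t: 28.0
tcp_pos: [0.6002, 0.3065, 0.1224]
tool_rot: [0.985, 0.172, 0.016, 0.005]
force: [1.5, 0.7, -1.8]
finger_gap: 0.706
```

```bash
python3 w.py;python3 go.py 596.5 306.2 103 20;python3 see.py scene s34 190 290 360 460 6
```

```text
28.1 [593.9 303.7 113.8] tiltworld [ 0.0119 -0.0109] yaw 19.76 [ 0.3102  0.8174  1.4489 -0.0184  0.8673  1.548 ] -0.0079 qd [-0.003 -0.057 -0.007 -0.     0.059  0.001]
t 28.1 tcp [593.9 303.7 113.8] yaw 19.76 tilt [ 0.008  0.014 -1.   ] F [-2.9 -1.1 -3.1] gap 0.701 q6 1.55
[0.0033,-0.0015,0.0108,-0.24]
```

View pics/s34c.png

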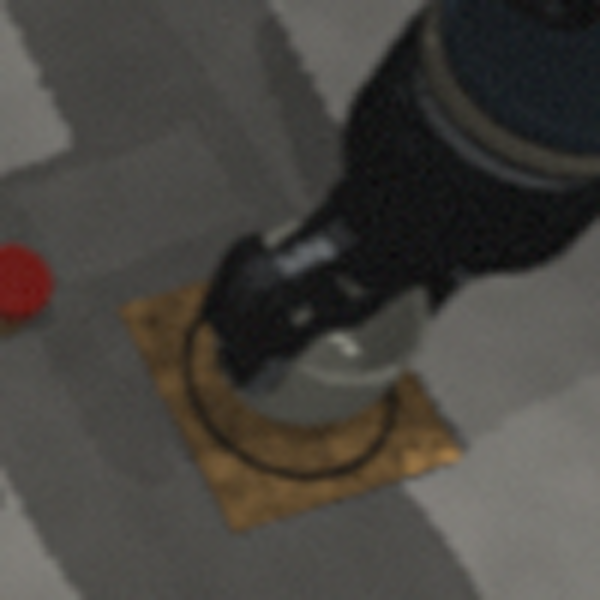

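Request:
apply_moves([
  [[0.004, -0.0015, 0.004, 0], [0, 0, 0.004, 0]],
])

```text
t: 28.35
tcp_pos: [0.5992, 0.3053, 0.1101]
tool_rot: [0.985, 0.171, 0.008, 0.006]
force: [0.2, 0.1, -2.4]
finger_gap: 0.702
```

```bash
python3 w.py;python3 go.py 597.1 306.4 103 20;python3 see.py scene s35 190 290 360 460 6
```

```text
28.45 [598.8 305.3 109.9] tiltworld [ 0.0165 -0.0097] yaw 19.66 [ 0.3104  0.827   1.4384 -0.0188  0.8635  1.5504] -0.0127 qd [ 0.006 -0.005 -0.002  0.003  0.003  0.002]
t 28.45 tcp [598.8 305.3 109.9] yaw 19.66 tilt [ 0.012  0.015 -1.   ] F [ 0.5 -0.3 -1.9] gap 0.704 q6 1.55
[-0.0013,-0.0016,0.0069,-0.34]
```

View pics/s35c.png

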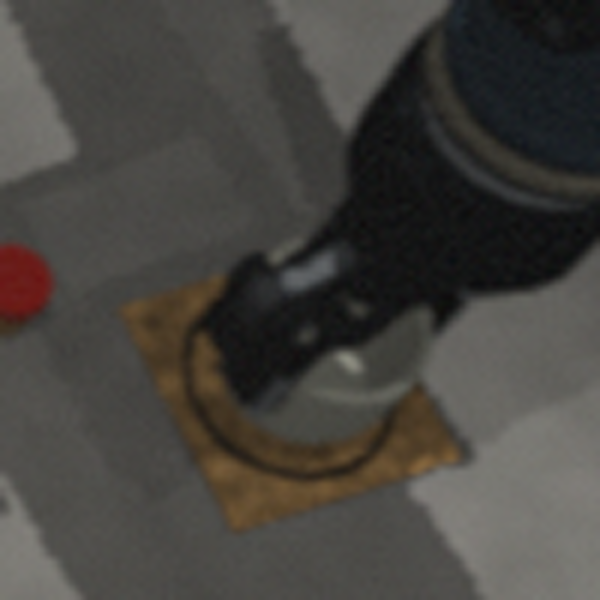

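Request:
apply_moves([
  [[-0.001, -0.001, 0.004, 0], [0, 0, 0.003, 0]],
])

```text
t: 28.7
tcp_pos: [0.5984, 0.3061, 0.1047]
tool_rot: [0.985, 0.171, 0.009, 0.006]
force: [-0.9, -0.3, -2.9]
finger_gap: 0.706
```

```bash
python3 w.py;python3 go.py 597.1 306.4 103 20;python3 see.py scene s36 190 290 360 460 6
```

```text
28.8 [598.4 306.1 104.3] tiltworld [ 0.0194 -0.0088] yaw 19.66 [ 0.3117  0.8344  1.4417 -0.0191  0.8498  1.552 ] -0.0157 qd [ 0.001 -0.001 -0.001  0.     0.004 -0.001]
t 28.8 tcp [598.4 306.1 104.3] yaw 19.66 tilt [ 0.015  0.015 -1.   ] F [ 0.5  0.4 -1.9] gap 0.705 q6 1.55
[-0.0011,-0.0008,0.0013,-0.34]
```

View pics/s36c.png

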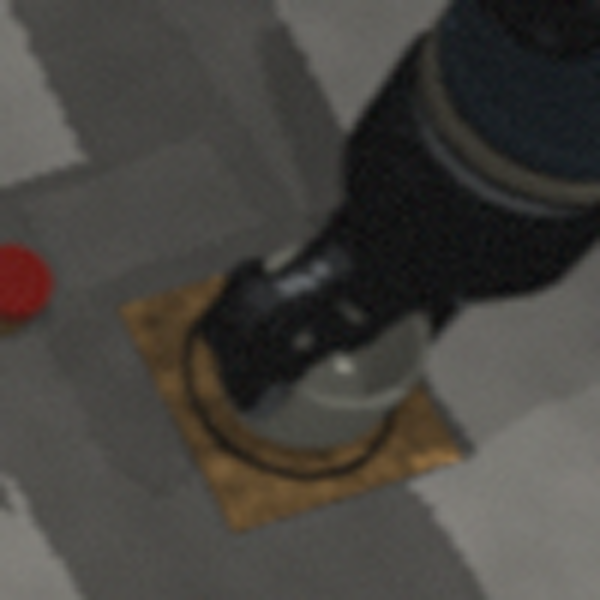

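```bash
cat > ov.py <<'E'
from h import *
import sys
# ov.py tag cx cy(mm) r0 c0 f  then circles z:r ...
tag=sys.argv[1];cx,cy=map(float,sys.argv[2:4]);r0,c0,f=int(sys.argv[4]),int(sys.argv[5]),float(sys.argv[6])
a=cv2.imread(f'pics/{tag}.png')[r0:r0+100,c0:c0+100]; a=cv2.resize(a,None,fx=f,fy=f,interpolation=cv2.INTER_CUBIC)
th=np.linspace(0,2*np.pi,60)
for k,s in enumerate(sys.argv[7:]):
    z,r=map(float,s.split(':'))
    X=np.c_[cx+r*np.cos(th),cy+r*np.sin(th),0*th+z]/1000
    u=(proj('scene',X)-[c0,r0]+.5)*f
    cv2.polylines(a,[u.astype(np.int32)],True,[(0,255,0),(0,0,255),(255,0,0)][k%3],1)
cv2.imwrite(f'pics/{tag}o.png',a)
E
python3 ov.py s36 594.5 304.3 190 360 6 4:35 9:26 59:31
```

```text
(no output)
```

View pics/s36o.png

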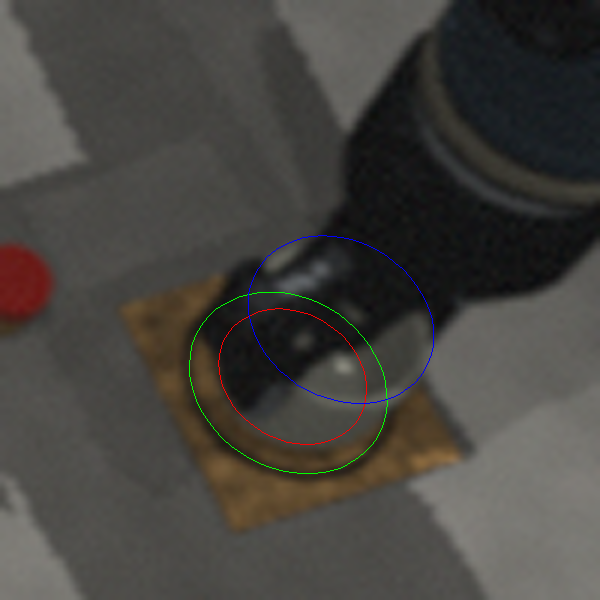

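Request:
apply_moves([
  [[0, -0.0005, 0.003, 0], [0, 0, 0.002, 0]],
])

```text
t: 29.05
tcp_pos: [0.5985, 0.3066, 0.0996]
tool_rot: [0.985, 0.171, 0.009, 0.006]
force: [-4.6, -2.4, 10.2]
finger_gap: 0.705
```

```bash
python3 w.py;python3 go.py 597.1 306.4 99 20
```

```text
29.15 [598.6 306.7  99.8] tiltworld [ 0.0202 -0.0085] yaw 19.66 [ 0.3125  0.8411  1.4419 -0.0191  0.842   1.5529] -0.0165 qd [ 0.001 -0.    -0.001 -0.002 -0.006 -0.001]
t 29.15 tcp [598.6 306.7  99.8] yaw 19.66 tilt [ 0.016  0.015 -1.   ] F [-1.6  0.3 -1.5] gap 0.704 q6 1.55
[-0.0015,-0.0002,0.0008,-0.34]
```

Request:
apply_moves([
  [[0, 0, 0.0005, 0], [0, 0, 0, 0], [0, 0, 0, 0], [0, 0, 0, 0]],
], fingers=1)

```text
t: 29.55
tcp_pos: [0.5999, 0.3071, 0.1003]
tool_rot: [0.985, 0.171, 0.011, 0.006]
force: [-0.1, -0.3, -0.2]
finger_gap: 1.0
```

```bash
python3 go.py
```

```text
t 29.55 tcp [599.9 307.1 100.3] yaw 19.67 tilt [ 0.02   0.015 -1.   ] F [-0.1 -0.3 -0.2] gap 1.0 q6 1.55
```

Request:
apply_moves([
  [[0, 0, -0.02, 0], [0, 0, -0.03, 0], [0, 0, -0.03, 0], [0, 0, -0.03, 0]],
])

```text
t: 29.95
tcp_pos: [0.5949, 0.3068, 0.2076]
tool_rot: [0.985, 0.171, 0.005, 0.007]
force: [-0.2, 0.6, -0.8]
finger_gap: 1.0
```

```bash
python3 w.py; python3 see.py scene s37 190 290 360 460 6;python3 ov.py s37 594.5 304.3 190 360 6 4:35 4:26 54:31; python3 go.py 440 138.5 200 0
```

```text
30.05 [597.7 307.9 212.1] tiltworld [ 0.0227 -0.0077] yaw 19.66 [ 0.3147  0.6896  1.3943 -0.0167  1.0385  1.551 ] -0.0192 qd [-0.002  0.051  0.047 -0.001 -0.036  0.   ]
t 30.1 tcp [596.5 307.4 209.7] yaw 19.65 tilt [ 0.015  0.015 -1.   ] F [ 1.2  0.  -0.2] gap 1.0 q6 1.55
[-0.0408,0.0213,0.0019,3.93]
[-0.0393,0.0240,0.0019,3.93]
[-0.0375,0.0267,0.0019,3.93]
[-0.0356,0.0292,0.0019,3.93]
[-0.0335,0.0316,0.0019,3.93]
```

View pics/s37o.png

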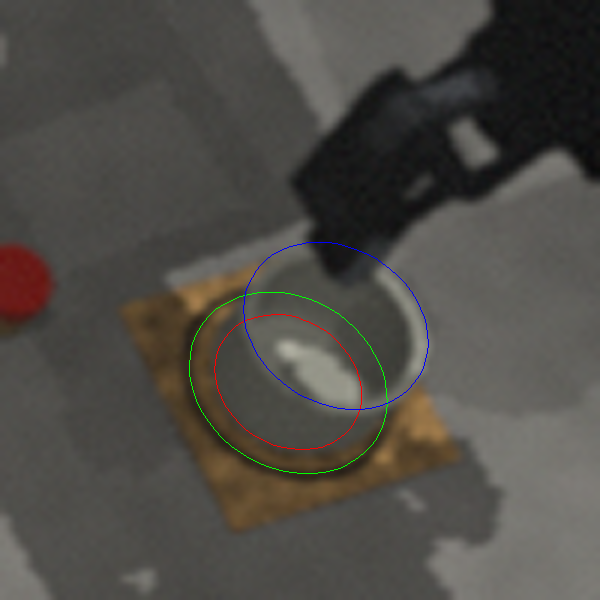

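```bash
python3 go.py 440 138.5 215 19.7 6
```

```text
t 30.1 tcp [596.5 307.4 209.7] yaw 19.65 tilt [ 0.015  0.015 -1.   ] F [ 1.2  0.  -0.2] gap 1.0 q6 1.55
[-0.0340,0.0177,-0.0009,-0.01]
[-0.0340,0.0177,-0.0009,-0.01]
[-0.0340,0.0177,-0.0009,-0.01]
[-0.0340,0.0177,-0.0009,-0.01]
[-0.0340,0.0177,-0.0009,-0.01]
[-0.0340,0.0177,-0.0009,-0.01]
```

Request:
apply_moves([
  [[-0.034, 0.018, -0.001, 0], [-0.034, 0.018, -0.001, 0], [-0.034, 0.018, -0.001, 0], [-0.034, 0.018, -0.001, 0], [-0.034, 0.018, -0.001, 0]],
], fingers=0.6)

```text
t: 30.6
tcp_pos: [0.4633, 0.1638, 0.2082]
tool_rot: [0.985, 0.173, 0.008, 0.006]
force: [0.5, -1.3, -0.4]
finger_gap: 0.598
```

```bash
python3 w.py;python3 go.py 440 138.5 190 19.7
```

```text
30.7 [459.  162.2 207.5] tiltworld [ 0.0083 -0.01  ] yaw 19.76 [ 0.1149  0.4968  1.8693 -0.0157  0.7685  1.352 ] -0.0071 qd [ 0.034  0.027 -0.128  0.024 -0.027  0.031]
t 30.7 tcp [459.  162.2 207.5] yaw 19.76 tilt [ 0.004  0.012 -1.   ] F [ 0.2  0.3 -0.5] gap 0.605 q6 1.35
[-0.0259,0.0159,0.0175,0.06]
```

Request:
apply_moves([
  [[-0.025, 0.015, 0.015, 0]],
])

```text
t: 30.8
tcp_pos: [0.4443, 0.1401, 0.1934]
tool_rot: [0.985, 0.172, 0.008, 0.006]
force: [1.0, -0.7, -0.8]
finger_gap: 0.598
```

```bash
python3 w.py;python3 go.py 439.8 139.2 140 19.7
```

```text
30.9 [436.2 138.1 190.3] tiltworld [-0.0021 -0.0111] yaw 19.66 [ 0.067   0.5037  1.948  -0.017   0.6928  1.3078] 0.0029 qd [ 0.03  -0.002 -0.09   0.022  0.002  0.024]
t 30.9 tcp [436.2 138.1 190.3] yaw 19.66 tilt [-0.006  0.01  -1.   ] F [ 0.1 -0.4 -0.2] gap 0.604 q6 1.31
[0.0019,0.0001,0.0252,-0.02]
[0.0019,0.0001,0.0252,-0.02]
```

Request:
apply_moves([
  [[0.003, 0, 0.025, 0], [0.002, 0, 0.02, 0]],
])

```text
t: 31.1
tcp_pos: [0.4428, 0.1395, 0.1451]
tool_rot: [0.985, 0.17, 0.001, 0.005]
force: [0.2, 0.7, -0.0]
finger_gap: 0.599
```

```bash
python3 w.py;python3 go.py 439.8 139.2 90 19.7; python3 see.py scene s38 140 240 270 370 6
```

```text
31.2 [442.4 139.6 144.1] tiltworld [-0.0007 -0.0107] yaw 19.59 [ 0.0693  0.6024  1.9619 -0.0193  0.5788  1.3143] 0.0015 qd [ 0.005 -0.048 -0.008 -0.002  0.044 -0.006]
t 31.2 tcp [442.4 139.6 144.1] yaw 19.59 tilt [-0.004  0.01  -1.   ] F [0.5 0.5 0.4] gap 0.597 q6 1.31
[-0.0013,-0.0003,0.0271,-0.05]
[-0.0013,-0.0003,0.0271,-0.05]
```

View pics/s38c.png

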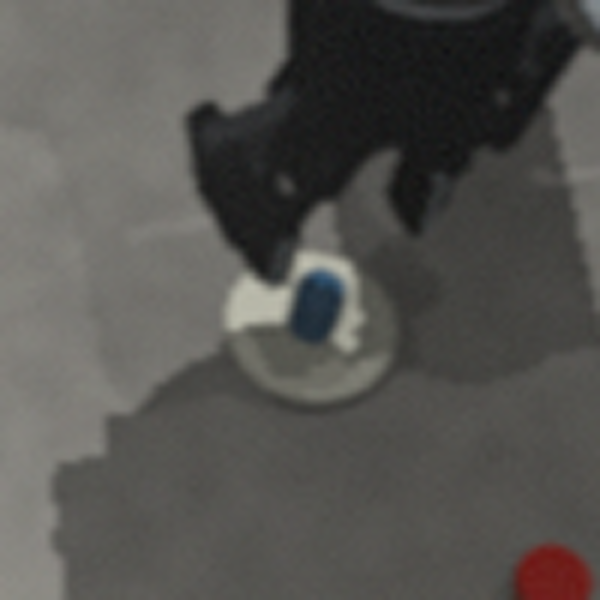

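Run:
```python
from h import *
for P in ([.4424,.1388,.073],[.4398,.1389,.039],[.4398,.1389,.013]): print(((proj('scene',P)-[270,140]+.5)*6).round())
print(cast('scene',[np.array([322,281])/6-.5+[270,140]],.039))
```

```text
[[337. 243.]]
[[322. 286.]]
[[312. 322.]]
[[0.43750674 0.13923284 0.039     ]]
```

Request:
apply_moves([
  [[-0.001, 0, 0.02, 0], [-0.001, 0, 0.018, 0]],
])

```text
t: 31.45
tcp_pos: [0.4439, 0.1396, 0.1089]
tool_rot: [0.985, 0.171, 0.003, 0.006]
force: [0.6, -0.2, 0.1]
finger_gap: 0.601
```

```bash
python3 w.py;python3 go.py 439.8 139.2 90 19.7
```

```text
31.55 [442.9 139.4 107.9] tiltworld [ 0.0044 -0.0102] yaw 19.65 [ 0.0687  0.6791  1.9785 -0.0227  0.4804  1.3167] -0.0035 qd [ 0.    -0.039 -0.004  0.     0.03  -0.001]
t 31.55 tcp [442.9 139.4 107.9] yaw 19.65 tilt [ 0.001  0.011 -1.   ] F [ 0.5 -1.1 -0.1] gap 0.603 q6 1.32
[-0.0029,-0.0008,0.0179,-0.05]
```

Request:
apply_moves([
  [[-0.003, -0.001, 0.009, 0], [0, 0, 0.007, 0]],
])

```text
t: 31.75
tcp_pos: [0.4411, 0.1397, 0.093]
tool_rot: [0.985, 0.171, 0.003, 0.006]
force: [0.6, 0.1, 0.5]
finger_gap: 0.601
```

```bash
python3 w.py;python3 go.py 439.8 139.2 90 19.7; python3 see.py scene s39 140 240 270 370 6
```

```text
31.85 [441.3 139.6  92.7] tiltworld [ 0.0082 -0.01  ] yaw 19.68 [ 0.0694  0.7113  1.9883 -0.0249  0.4347  1.3194] -0.0073 qd [ 0.001 -0.011 -0.003  0.001  0.011  0.001]
t 31.85 tcp [441.3 139.6  92.7] yaw 19.68 tilt [ 0.004  0.012 -1.   ] F [ 0.1  0.  -0.4] gap 0.596 q6 1.32
[-0.0016,-0.0001,0.0027,-0.02]
```

View pics/s39c.png

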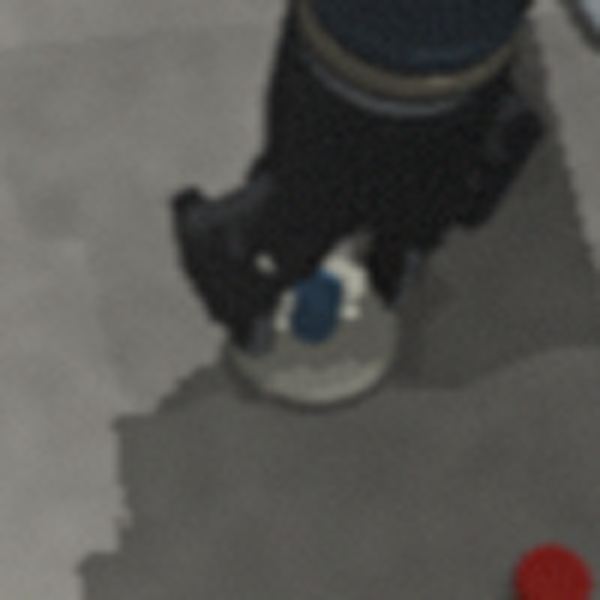

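Request:
apply_moves([
  [[-0.001, 0, 0.001, 0], [0, 0, 0.001, 0], [0, 0, 0, 0]],
], fingers=0, newtons=30)

```text
t: 32.2
tcp_pos: [0.441, 0.1393, 0.0918]
tool_rot: [0.985, 0.171, 0.004, 0.006]
force: [-0.1, -0.4, -0.4]
finger_gap: 0.219
```

```bash
python3 w.py;python3 go.py
```

```text
32.3 [440.9 139.3  91.7] tiltworld [ 0.0103 -0.0098] yaw 19.68 [ 0.0688  0.7132  1.9908 -0.0253  0.4281  1.3191] -0.0094 qd [ 0.001  0.003 -0.001 -0.001  0.001 -0.001]
t 32.3 tcp [440.9 139.3  91.7] yaw 19.68 tilt [ 0.006  0.013 -1.   ] F [ 0.4  0.3 -0.9] gap 0.217 q6 1.32
```

Request:
apply_moves([
  [[0, 0, -0.03, 0]],
])

```text
t: 32.4
tcp_pos: [0.4392, 0.1393, 0.1195]
tool_rot: [0.985, 0.171, 0.001, 0.005]
force: [0.3, -0.6, -0.8]
finger_gap: 0.218
```

```bash
python3 w.py
```

```text
32.5 [441.7 139.7 123.5] tiltworld [ 0.0145 -0.0095] yaw 19.69 [ 0.0696  0.6438  1.981  -0.0218  0.5031  1.3159] -0.0137 qd [-0.003  0.036  0.008 -0.005 -0.046  0.002]
```

Request:
apply_moves([
  [[0, 0, -0.025, 0], [0, 0, -0.03, 0], [0, 0, -0.03, 0]],
])

```text
t: 32.8
tcp_pos: [0.4386, 0.1401, 0.2072]
tool_rot: [0.985, 0.171, 0.002, 0.005]
force: [-0.6, 0.2, -1.0]
finger_gap: 0.22
```

```bash
python3 w.py; python3 see.py scene s40 100 230 260 390 4.5; snap() { :; }
python3 - <<'E'
from h import *
snap('top','top40')
E
python3 go.py 594.5 304.5 205 19.7
```

```text
32.9 [440.8 140.4 209.5] tiltworld [ 0.0145 -0.0095] yaw 19.67 [ 0.0714  0.4679  1.9295 -0.0158  0.7305  1.3106] -0.0138 qd [-0.003  0.057  0.034 -0.002 -0.051  0.003]
t 33.0 tcp [439.1 140.2 206.9] yaw 19.66 tilt [ 0.005  0.012 -1.   ] F [ 0.3 -0.8 -1.5] gap 0.216 q6 1.31
[0.0403,-0.0205,0.0004,-0.01]
[0.0403,-0.0205,0.0004,-0.01]
[0.0403,-0.0205,0.0004,-0.01]
[0.0403,-0.0205,0.0004,-0.01]
[0.0403,-0.0205,0.0004,-0.01]
```

View pics/s40c.png

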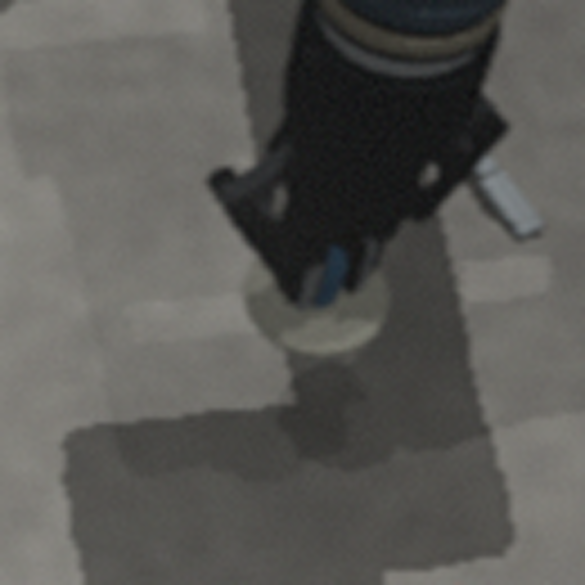

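View pics/top40.png

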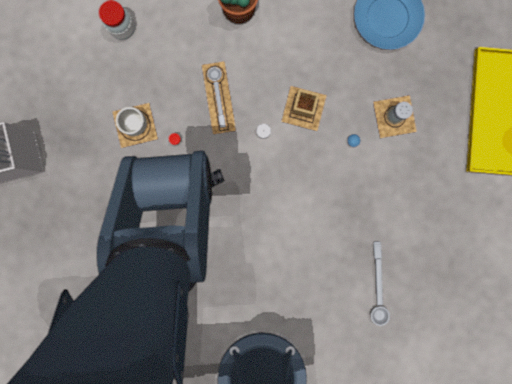

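```bash
cat > chk.py <<'E'
from h import *
import sys
tag=sys.argv[1]; p,d=load(tag); C=cloud('top',d)
for nm,x0,y0,z0,z1 in(('shaker',.619,-.3175,.062,.079),('bowl',.593,.3048,.046,.062),('box',.637,-.0982,.049,.06)):
    m=(abs(C[...,0]-x0)<.05)&(abs(C[...,1]-y0)<.05)&(C[...,2]>z0)&(C[...,2]<z1)
    P=C[m]; r=cv2.minAreaRect((P[:,:2]*1000).astype(np.float32)); c=(P[:,:2].min(0)+P[:,:2].max(0))/2*1000
    print(nm,len(P),'z',np.median(P[:,2]).round(4),'bbox d',(c-[x0*1000,y0*1000]).round(1),'rect d',np.round(np.array(r[0])-[x0*1000,y0*1000],1),np.round(r[1],1),round(r[2],1))
a=cv2.cvtColor(p,cv2.COLOR_RGB2BGR)
cv2.imwrite('pics/'+tag+'c.png',np.hstack([cv2.resize(a[45:155,95:245],None,fx=2.6,fy=2.6,interpolation=cv2.INTER_CUBIC),cv2.resize(a[70:180,275:425],None,fx=2.6,fy=2.6,interpolation=cv2.INTER_CUBIC)]))
E
python3 chk.py top40
```

```text
shaker 254 z 0.0729 bbox d [0.3 3. ] rect d [0.2 3. ] [38.3 37.4] 87.9
bowl 191 z 0.0539 bbox d [ 1.7 -0.8] rect d [ 1.7 -0.4] [61.4 59.8] 62.4
box 208 z 0.0566 bbox d [2.8 1.8] rect d [3.3 1.5] [47.7 48.7] 75.6
```

View pics/top40c.png

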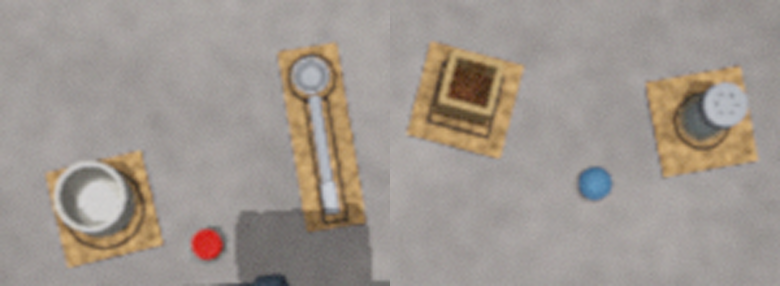

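Run:
```python
from h import *
a=cv2.imread('pics/s40.png')
cv2.imwrite('pics/s40d.png',np.hstack([cv2.resize(a[245:320,75:150],None,fx=8,fy=8,interpolation=cv2.INTER_CUBIC)[:, :400*2//2+0] if 0 else cv2.resize(a[250:315,80:145],None,fx=6,fy=6,interpolation=cv2.INTER_CUBIC),cv2.resize(a[252:317,188:253],None,fx=6,fy=6,interpolation=cv2.INTER_CUBIC)]))
```

```text
(no output)
```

View pics/s40d.png

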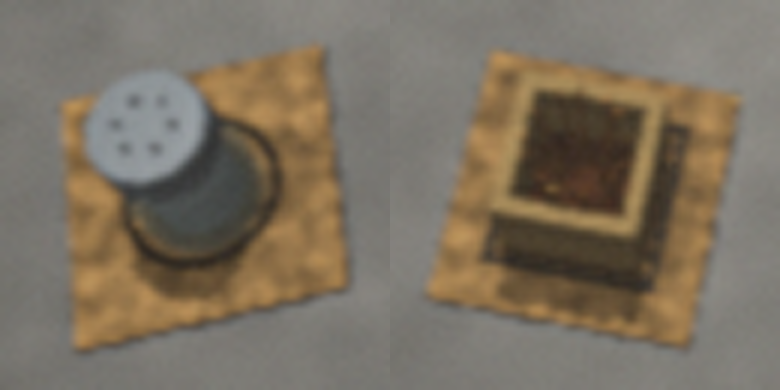

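Request:
apply_moves([
  [[0.04, -0.0205, 0, 0], [0.04, -0.0205, 0, 0], [0.04, -0.0205, 0, 0], [0.035, -0.018, 0, 0]],
])

```text
t: 33.4
tcp_pos: [0.5533, 0.2664, 0.197]
tool_rot: [0.986, 0.168, -0.008, 0.006]
force: [1.0, 0.5, -0.9]
finger_gap: 0.22
```

```bash
python3 w.py;python3 go.py 595.6 304.7 190 19.7
```

```text
33.5 [555.9 268.2 196.9] tiltworld [-0.0082 -0.013 ] yaw 19.44 [ 0.2725  0.6532  1.5367 -0.0126  0.9632  1.5112] 0.0114 qd [-0.033 -0.036  0.126 -0.031  0.033 -0.022]
t 33.5 tcp [555.9 268.2 196.9] yaw 19.44 tilt [-0.012  0.01  -1.   ] F [-0.1 -1.4 -0.1] gap 0.22 q6 1.51
[0.0248,-0.0106,0.0034,-0.13]
[0.0248,-0.0105,0.0034,-0.13]
```

Request:
apply_moves([
  [[0.025, -0.011, 0, 0], [0.02, -0.009, 0.012, 0], [0, 0, 0.012, 0]],
])

```text
t: 33.8
tcp_pos: [0.5893, 0.3016, 0.1652]
tool_rot: [0.985, 0.169, -0.01, 0.007]
force: [0.0, -0.9, 0.1]
finger_gap: 0.222
```

```bash
python3 w.py;python3 go.py 595.6 304.7 150 19.7;python3 see.py scene s41 160 290 340 470 4.5
```

```text
33.9 [585.9 299.6 163.4] tiltworld [-0.0259 -0.0197] yaw 19.45 [ 0.307   0.7481  1.4321 -0.0131  0.992   1.5454] 0.0307 qd [-0.006 -0.043  0.003 -0.     0.024  0.001]
t 33.9 tcp [585.9 299.6 163.4] yaw 19.45 tilt [-0.031  0.01  -0.999] F [-0.9 -0.3 -1.7] gap 0.22 q6 1.55
[0.0109,-0.0016,0.0134,-0.25]
```

View pics/s41c.png

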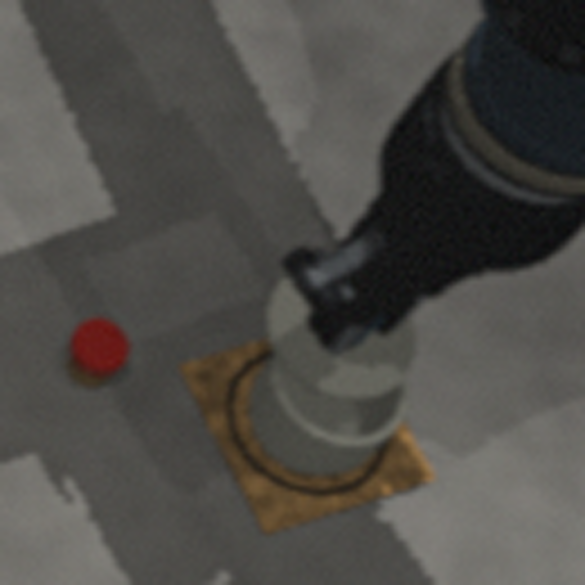

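Request:
apply_moves([
  [[0, 0, -0.045, 0]],
])

```text
t: 34.05
tcp_pos: [0.5826, 0.298, 0.2031]
tool_rot: [0.985, 0.168, -0.022, 0.009]
force: [-0.6, -0.5, -0.5]
finger_gap: 0.222
```

```bash
python3 w.py
```

```text
34.15 [589.1 300.3 214.4] tiltworld [-0.0165 -0.0169] yaw 19.4 [ 0.3065  0.6839  1.3994 -0.0126  1.0792  1.5447] 0.0208 qd [-0.003  0.028  0.032 -0.    -0.055  0.001]
```

Request:
apply_moves([
  [[0.004, 0, 0.035, 0], [0.002, 0, 0, 0]],
])

```text
t: 34.35
tcp_pos: [0.5937, 0.3003, 0.1818]
tool_rot: [0.986, 0.168, -0.008, 0.007]
force: [-1.2, -0.4, -1.5]
finger_gap: 0.22
```

```bash
python3 w.py
```

```text
34.45 [596.9 301.5 185.8] tiltworld [-0.0044 -0.0132] yaw 19.35 [ 0.3049  0.7251  1.4043 -0.0132  1.0204  1.5449] 0.0082 qd [ 0.004 -0.014 -0.019  0.001 -0.001  0.001]
```

Request:
apply_moves([
  [[0, 0, -0.025, 0]],
])

```text
t: 34.55
tcp_pos: [0.5949, 0.3008, 0.2086]
tool_rot: [0.986, 0.168, -0.007, 0.007]
force: [0.1, 0.8, -0.3]
finger_gap: 0.219
```

```bash
python3 w.py;python3 go.py 595.6 304.7 150 19.7
```

```text
34.65 [599.  302.3 215. ] tiltworld [ 0.0033 -0.0109] yaw 19.34 [ 0.3051  0.6893  1.3846 -0.013   1.0678  1.5446] 0.0001 qd [ 0.001  0.028  0.025 -0.    -0.04   0.   ]
t 34.65 tcp [599.  302.3 215. ] yaw 19.34 tilt [-0.     0.011 -1.   ] F [ 0.6  0.1 -0.2] gap 0.222 q6 1.54
[-0.0012,-0.0017,0.0325,-0.18]
[-0.0012,-0.0017,0.0325,-0.18]
```

Request:
apply_moves([
  [[-0.001, -0.002, 0.02, 0], [-0.001, -0.001, 0.02, 0], [0, 0, 0.014, 0]],
])

```text
t: 34.95
tcp_pos: [0.5991, 0.3047, 0.1657]
tool_rot: [0.986, 0.168, 0.007, 0.005]
force: [-0.5, 0.8, -0.9]
finger_gap: 0.219
```

```bash
python3 w.py;python3 go.py 595.6 304.7 150 19.7;python3 see.py scene s42 190 290 360 460 6
```

```text
35.05 [598.1 304.2 164. ] tiltworld [ 0.0115 -0.0083] yaw 19.32 [ 0.3082  0.7521  1.4195 -0.0139  0.9615  1.5498] -0.0084 qd [ 0.001 -0.023 -0.027  0.001  0.022  0.001]
t 35.05 tcp [598.1 304.2 164. ] yaw 19.32 tilt [ 0.008  0.012 -1.   ] F [-0.9  1.4 -1.2] gap 0.22 q6 1.55
[-0.0022,-0.0013,0.0140,-0.38]
```

View pics/s42c.png

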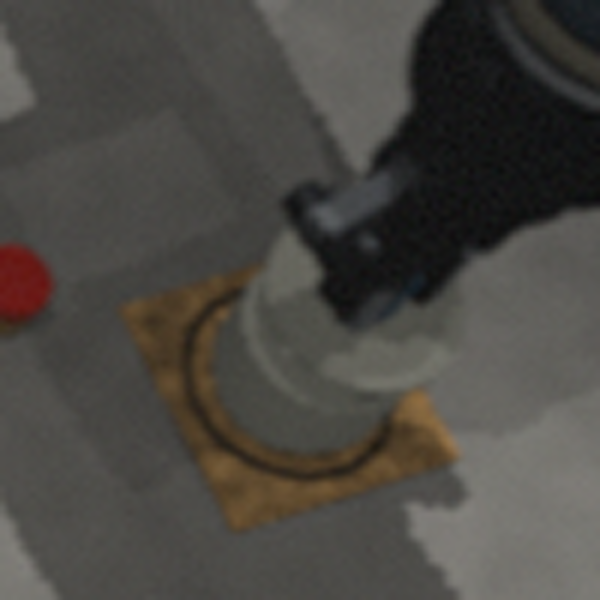

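```bash
python3 ov.py s42 594.6 304.2 190 360 6 4:35 54:31 85:33
```

```text
(no output)
```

View pics/s42o.png

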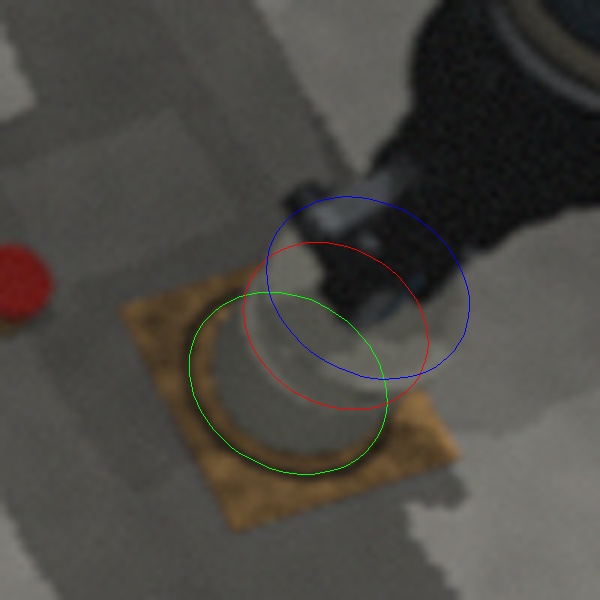

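Request:
apply_moves([
  [[-0.0025, -0.001, 0.008, 0], [0, 0, 0.006, 0]],
])

```text
t: 35.3
tcp_pos: [0.5974, 0.3048, 0.1523]
tool_rot: [0.986, 0.168, 0.008, 0.005]
force: [0.0, 0.2, -1.4]
finger_gap: 0.218
```

```bash
python3 w.py;python3 go.py 595.6 304.7 140 19.7;python3 see.py scene s43 190 290 360 460 6; python3 ov.py s43 594.6 304.2 190 360 6 54:31 68:33
```

```text
35.4 [597.6 304.8 151.9] tiltworld [ 0.0171 -0.0066] yaw 19.31 [ 0.3093  0.7667  1.429  -0.0143  0.9316  1.5515] -0.0142 qd [ 0.001 -0.009 -0.01   0.001  0.011 -0.001]
t 35.4 tcp [597.6 304.8 151.9] yaw 19.31 tilt [ 0.014  0.012 -1.   ] F [ 0.2 -0.5 -0.2] gap 0.22 q6 1.55
[-0.0019,-0.0006,0.0119,-0.39]
```

View pics/s43o.png

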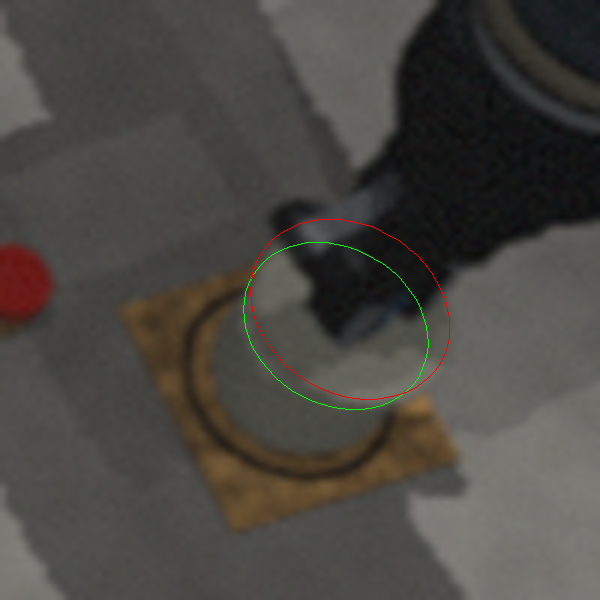

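Request:
apply_moves([
  [[-0.0025, -0.0005, 0.006, 0], [-0.0005, 0, 0.004, 0]],
])

```text
t: 35.65
tcp_pos: [0.5957, 0.3044, 0.1429]
tool_rot: [0.986, 0.168, 0.009, 0.004]
force: [0.3, 0.3, -0.6]
finger_gap: 0.22
```

```bash
python3 w.py;python3 go.py 595.6 304.7 138 19.7
```

```text
35.75 [595.8 304.4 142.6] tiltworld [ 0.0198 -0.0058] yaw 19.31 [ 0.3097  0.7768  1.4398 -0.0146  0.9079  1.5524] -0.0171 qd [-0.002 -0.005 -0.01   0.002  0.006 -0.001]
t 35.75 tcp [595.8 304.4 142.6] yaw 19.31 tilt [ 0.017  0.012 -1.   ] F [-1.6 -0.2 -0.1] gap 0.222 q6 1.55
[-0.0001,-0.0003,0.0046,-0.39]
```

Request:
apply_moves([
  [[0, 0, 0.003, 0], [0, 0, 0.002, 0]],
])

```text
t: 35.95
tcp_pos: [0.5962, 0.3045, 0.1377]
tool_rot: [0.986, 0.168, 0.01, 0.004]
force: [0.7, -0.1, 2.8]
finger_gap: 0.224
```

```bash
python3 w.py;python3 go.py 595.6 304.7 138 19.7;python3 see.py scene s44 190 290 360 460 6; python3 ov.py s44 594.6 304.2 190 360 6 54:31 59:33
```

```text
36.05 [596.2 304.5 137.9] tiltworld [ 0.0206 -0.0055] yaw 19.31 [ 0.3095  0.7836  1.4409 -0.0147  0.8992  1.5525] -0.0179 qd [-0.    -0.002  0.001 -0.001  0.     0.001]
t 36.05 tcp [596.2 304.5 137.9] yaw 19.31 tilt [ 0.018  0.012 -1.   ] F [-0.4 -0.1 -0.2] gap 0.218 q6 1.55
[-0.0005,-0.0004,-0.0001,-0.39]
```

View pics/s44o.png

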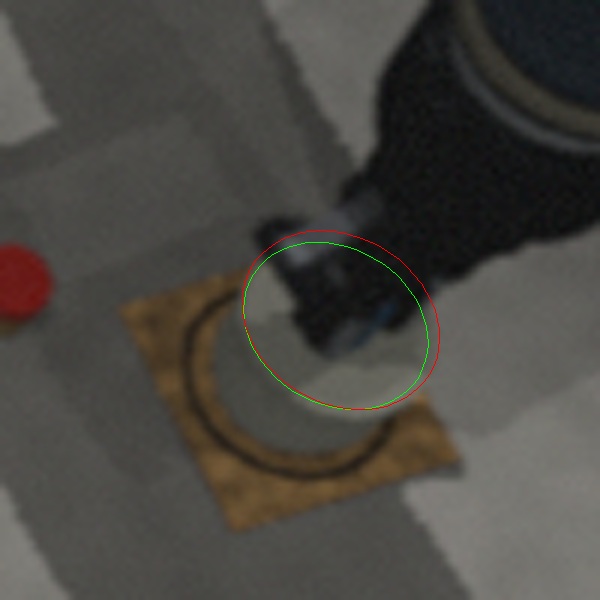

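Contact at the expected 137.9 mm. One small press, then release.

Request:
apply_moves([
  [[0, 0, 0.001, 0]],
])

```text
t: 36.2
tcp_pos: [0.5964, 0.3046, 0.1376]
tool_rot: [0.986, 0.168, 0.01, 0.004]
force: [-1.8, -1.1, 8.0]
finger_gap: 0.216
```

Request:
apply_moves([
  [[0, 0, 0, 0], [0, 0, 0, 0], [0, 0, 0, 0]],
], fingers=0.6)

```text
t: 36.5
tcp_pos: [0.5969, 0.3047, 0.138]
tool_rot: [0.986, 0.168, 0.011, 0.004]
force: [-0.8, -0.4, 0.5]
finger_gap: 0.602
```

```bash
python3 go.py
```

```text
t 36.5 tcp [596.9 304.7 138. ] yaw 19.31 tilt [ 0.02   0.012 -1.   ] F [-0.8 -0.4  0.5] gap 0.602 q6 1.55
```

Request:
apply_moves([
  [[0, 0, -0.02, 0], [0, 0, -0.03, 0], [0, 0, -0.03, 0]],
])

```text
t: 36.8
tcp_pos: [0.5923, 0.304, 0.2137]
tool_rot: [0.986, 0.168, 0.004, 0.005]
force: [0.5, 0.4, 0.4]
finger_gap: 0.597
```

```bash
python3 w.py;python3 see.py scene s45 190 290 360 460 6; python3 go.py 500 100 230 50
```

```text
36.9 [595.1 305.  218.3] tiltworld [ 0.0212 -0.0054] yaw 19.31 [ 0.3108  0.6777  1.4    -0.0134  1.0453  1.5514] -0.0186 qd [-0.003  0.046  0.043 -0.002 -0.035  0.002]
t 36.95 tcp [594.  304.6 216.2] yaw 19.3 tilt [ 0.015  0.012 -1.   ] F [ 0.6  0.2 -0.9] gap 0.6 q6 1.55
[-0.0313,0.0324,-0.0028,-6.14]
[-0.0346,0.0289,-0.0028,-6.14]
[-0.0375,0.0250,-0.0028,-6.14]
[-0.0399,0.0209,-0.0028,-6.14]
[-0.0419,0.0165,-0.0028,-6.14]
```

View pics/s45c.png

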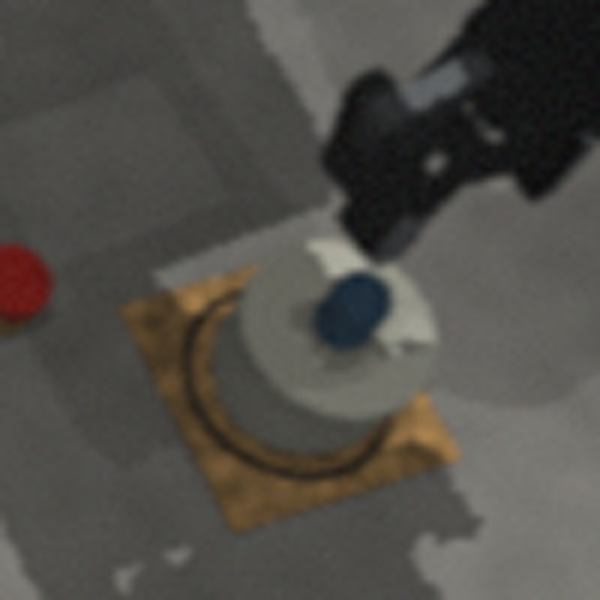

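Request:
apply_moves([
  [[-0.034, 0.018, -0.002, 0], [-0.036, 0.018, -0.002, 0], [-0.036, 0.018, 0, 0], [-0.036, 0.018, 0, 0], [-0.036, 0.018, 0, 0]],
])

```text
t: 37.45
tcp_pos: [0.4529, 0.1592, 0.2133]
tool_rot: [0.985, 0.17, 0.008, 0.004]
force: [0.7, -1.0, -0.3]
finger_gap: 0.596
```

```bash
python3 w.py
python3 - <<'E'
from h import *
snap('top','top46'); snap('scene','s46')
a=cv2.imread('pics/s46.png')
f=lambda r,c:cv2.resize(a[r:r+65,c:c+65],None,fx=6,fy=6,interpolation=cv2.INTER_CUBIC)
cv2.imwrite('pics/s46a.png',np.hstack([f(250,80),f(252,188)]))
cv2.imwrite('pics/s46b.png',np.hstack([cv2.resize(a[245:340,290:355],None,fx=6,fy=6,interpolation=cv2.INTER_CUBIC),cv2.resize(a[195:290,375:440],None,fx=6,fy=6,interpolation=cv2.INTER_CUBIC)]))
E
python3 chk.py top46
```

```text
37.55 [448.  157.7 212.4] tiltworld [ 0.0076 -0.0072] yaw 19.42 [ 0.1064  0.476   1.8941 -0.0115  0.7648  1.3465] -0.0067 qd [ 0.034  0.024 -0.138  0.026 -0.029  0.03 ]
shaker 252 z 0.0728 bbox d [0.5 3.2] rect d [0.5 3.2] [37.7 37.2] 1.4
bowl 544 z 0.0595 bbox d [ 3.5 -0.5] rect d [ 3.6 -1.4] [64.4 64.4] 21.4
box 212 z 0.0564 bbox d [3.6 1.5] rect d [3.4 1.4] [47.7 49.6] 76.1
```

View pics/s46b.png

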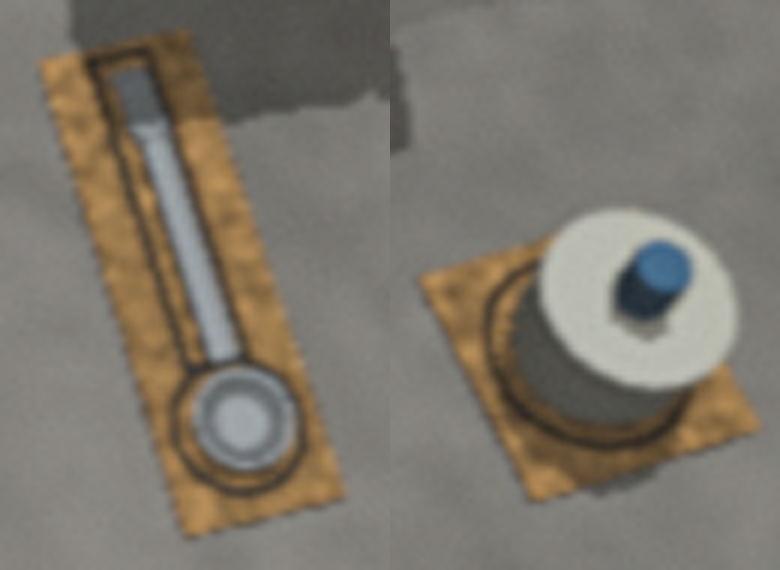

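View pics/s46a.png

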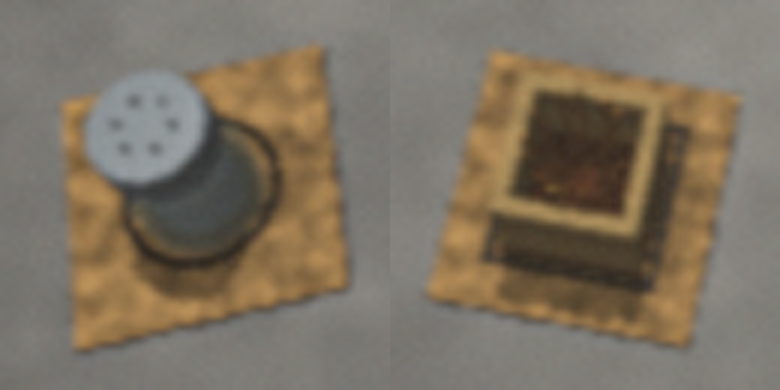

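View pics/top46c.png

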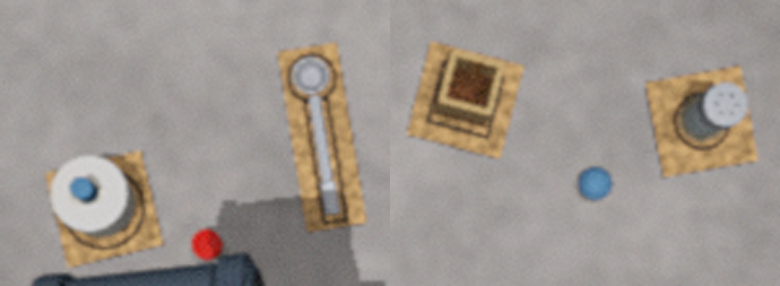

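Run:
```python
from h import *
e=lambda x,y,c,r:[x/6-.42+c,y/6-.42+r]
print('box',cast('scene',[e(191,154,188,252)],.056)[0][:2]*1000-[638,-98.5])
print('shaker',cast('scene',[e(149,127,80,250)],.072)[0][:2]*1000-[619.6,-317.8])
print('lid',cast('scene',[e(639-390,298,375,195)],.059)[0][:2]*1000-[594.7,304.2])
# initial scene vs top of elevated things for bias: shaker top in scene0
# top images
def et(x,y,c,r):return [x/2.6-.3+c,y/2.6-.3+r]
print('top box',cast('top',[et(472-390,80,275,70)],.056)[0][:2]*1000-[636.9,-98.2])
print('top shaker',cast('top',[et(725-390,104,275,70)],.072)[0][:2]*1000-[618.9,-317.5])
# outlines: predicted foot outline overlay in scene
a=cv2.imread('pics/s46.png'); 
def quad(cx,cy,h,yaw,z):
    t=np.radians(yaw);R=np.array([[np.cos(t),-np.sin(t)],[np.sin(t),np.cos(t)]])
    return np.c_[(R@(np.array([[1,1],[1,-1],[-1,-1],[-1,1]])*h).T).T+[cx,cy],[z]*4]/1000
b=cv2.resize(a[245:325,180:260],None,fx=7.5,fy=7.5,interpolation=cv2.INTER_CUBIC)
for (cx,cy),h,z,col in (((638,-98.5),27,4,(0,255,0)),((638,-98.5),45,4,(255,0,0)),((640,-98),24,4,(0,0,255)),((640,-98),24,56,(0,0,255))):
    u=(proj('scene',quad(cx,cy,h,-14.5,z))-[180,245]+.5)*7.5
    cv2.polylines(b,[u.astype(np.int32)],True,col,1)
cv2.imwrite('pics/boxo.png',b)
```

```text
box [4.16329176 1.20410846]
shaker [1.64769567 2.42186064]
lid [ 3.50959797 -1.35297432]
top box [ 6.09041595 -0.07870143]
top shaker [1.25761504 1.45095003]
```

View pics/boxo.png

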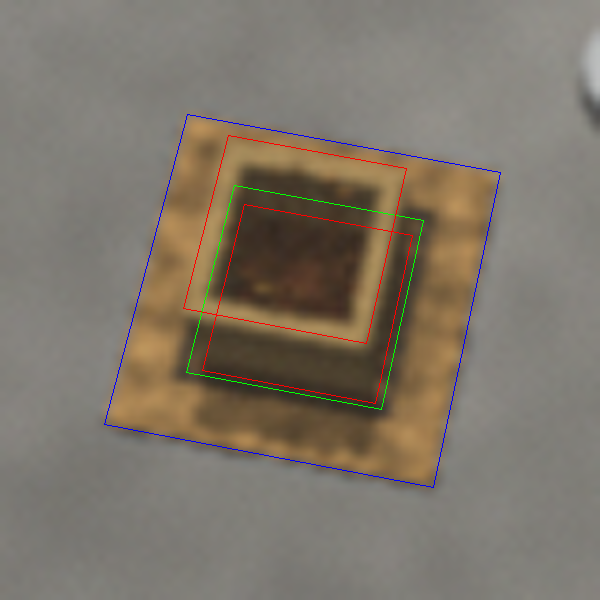

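Run:
```python
from h import *
a=cv2.imread('pics/s46.png'); th=np.linspace(0,2*np.pi,80); out=[]
for dx,dy in((0,0),(1,2.5)):
    b=cv2.resize(a[250:315,80:145],None,fx=6,fy=6,interpolation=cv2.INTER_CUBIC)
    for (cx,cy),r,z,col in (((619.6,-317.8),24,4,(0,255,0)),((619.6+dx,-317.8+dy),21,4,(0,0,255)),((619.6+dx,-317.8+dy),19.5,72,(0,0,255)),((619.6+dx,-317.8+dy),19.5,50,(255,0,0))):
        u=(proj('scene',np.c_[cx+r*np.cos(th),cy+r*np.sin(th),0*th+z]/1000)-[80,250]+.5)*6
        cv2.polylines(b,[u.astype(np.int32)],True,col,1)
    out.append(b)
cv2.imwrite('pics/sho.png',np.hstack(out))
```

```text
(no output)
```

View pics/sho.png

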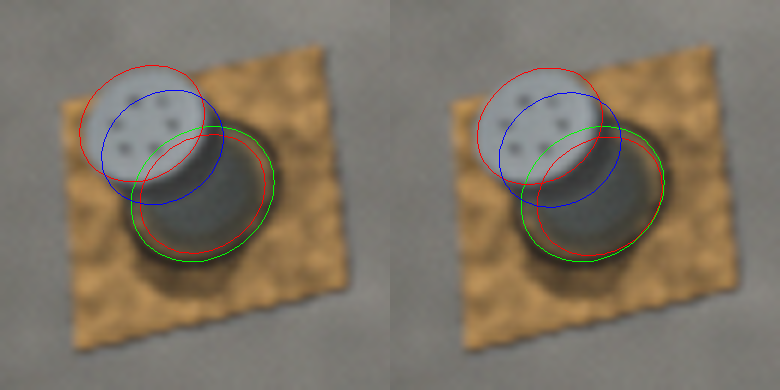

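Run:
```python
from h import *
a=cv2.imread('pics/s46.png'); hsv=cv2.cvtColor(a,cv2.COLOR_BGR2HSV)
for r in (278,282,286,290): print(r,'S',hsv[r,98:132,1].tolist(),'\n   V',hsv[r,98:132,2].tolist())
o=manip
for dy in(0,2.5):
    P=[[.6196,-.3178+dy/1000+s*.021,.004] for s in(-1,1)]+[[.6196,-.3178+s*.024,.004] for s in(-1,1)]
    print(dy,proj('scene',P).round(1).tolist())
t=cv2.imread('pics/top46.png');hs=cv2.cvtColor(t,cv2.COLOR_BGR2HSV)
for r in (112,115,118,121,124): print(r,'S',hs[r,376:416,1].tolist(),'\n   V',hs[r,376:416,2].tolist())
print(proj('top',[[.6189,-.3175+s*.021,.004] for s in(-1,1)]+[[.6189,-.3175+s*.025,.004] for s in(-1,1)]).round(1))
```

```text
278 S [22, 18, 16, 16, 15, 16, 16, 14, 15, 16, 14, 10, 11, 4, 0, 8, 4, 4, 16, 10, 11, 15, 22, 43, 67, 94, 108, 99, 103, 129, 128, 126, 123, 125] 
   V [150, 156, 160, 158, 158, 159, 161, 159, 152, 147, 130, 100, 72, 60, 59, 62, 62, 70, 78, 74, 71, 69, 69, 72, 88, 109, 111, 85, 79, 119, 138, 136, 133, 131]
282 S [133, 122, 84, 8, 8, 4, 12, 4, 8, 8, 12, 4, 7, 7, 13, 13, 13, 17, 14, 11, 14, 7, 18, 34, 50, 79, 97, 102, 104, 124, 126, 127, 127, 128] 
   V [163, 136, 91, 62, 66, 66, 64, 62, 61, 63, 64, 66, 69, 74, 79, 81, 76, 76, 75, 71, 71, 69, 72, 68, 71, 87, 95, 75, 81, 109, 125, 133, 139, 149]
286 S [127, 129, 118, 87, 91, 84, 59, 41, 24, 10, 16, 10, 13, 14, 7, 20, 20, 10, 18, 14, 26, 39, 52, 72, 85, 87, 94, 121, 124, 128, 128, 129, 128, 123] 
   V [139, 123, 93, 76, 106, 109, 90, 80, 73, 74, 78, 78, 78, 75, 76, 77, 78, 75, 72, 72, 69, 65, 69, 78, 87, 73, 73, 110, 136, 145, 151, 152, 141, 139]
290 S [130, 132, 129, 126, 107, 85, 110, 121, 103, 78, 55, 48, 45, 43, 39, 39, 43, 39, 57, 67, 89, 89, 81, 108, 119, 125, 128, 127, 130, 127, 131, 127, 129, 126] 
   V [135, 145, 148, 128, 81, 57
[... 1541 characters left out ...]
8, 117, 112, 116, 115, 73, 25] 
   V [133, 156, 170, 166, 154, 153, 164, 165, 153, 117, 115, 144, 141, 122, 110, 106, 102, 97, 99, 99, 98, 99, 100, 111, 127, 143, 155, 145, 131, 166, 183, 188, 184, 186, 172, 168, 165, 162, 158, 156]
124 S [10, 60, 114, 119, 114, 116, 113, 127, 112, 118, 111, 116, 122, 114, 123, 116, 112, 99, 94, 97, 96, 105, 111, 112, 117, 112, 118, 115, 114, 112, 114, 114, 116, 121, 117, 116, 119, 119, 104, 53] 
   V [152, 152, 166, 180, 186, 184, 172, 159, 161, 166, 167, 134, 107, 123, 145, 158, 159, 147, 139, 145, 164, 175, 183, 176, 159, 134, 132, 166, 190, 195, 193, 192, 189, 181, 176, 169, 173, 185, 188, 173]
[[403.1 116.3]
 [385.8 116.1]
 [404.8 116.3]
 [384.1 116.1]]
```

```bash
python3 go.py 637.6 -99.3 215 75.5 9
```

```text
t 37.65 tcp [454.2 159.7 213.7] yaw 19.47 tilt [ 0.016  0.011 -1.   ] F [ 0.4  0.2 -0.4] gap 0.599 q6 1.35
[0.0096,0.0339,-0.0001,-6.23]
[0.0059,0.0348,-0.0001,-6.23]
[0.0021,0.0352,-0.0001,-6.23]
[-0.0017,0.0352,-0.0001,-6.23]
[-0.0056,0.0348,-0.0001,-6.23]
[-0.0093,0.0340,-0.0001,-6.23]
[-0.0129,0.0328,-0.0001,-6.23]
[-0.0164,0.0312,-0.0001,-6.23]
[-0.0197,0.0292,-0.0001,-6.23]
```

Request:
apply_moves([
  [[0.0096, 0.034, 0, -6.2], [0.006, 0.035, 0, -6.2], [0.002, 0.035, 0, -6.2], [-0.0017, 0.035, 0, -6.2], [-0.0055, 0.035, 0, -6.2]],
], fingers=1)

```text
t: 38.15
tcp_pos: [0.5652, 0.0186, 0.2146]
tool_rot: [0.898, 0.441, 0.009, 0.007]
force: [0.5, 0.1, -0.1]
finger_gap: 1.0
```

Request:
apply_moves([
  [[-0.009, 0.034, 0, -6.2], [-0.013, 0.033, 0, -6.2], [-0.015, 0.029, 0, -6.2]],
])

```text
t: 38.45
tcp_pos: [0.6359, -0.0657, 0.215]
tool_rot: [0.81, 0.587, 0.01, 0.01]
force: [-0.2, -0.5, -0.3]
finger_gap: 0.995
```

```bash
python3 w.py; python3 go.py 637.6 -99.3 190 75.5
```

```text
38.55 [638.4 -68.4 215.4] tiltworld [ 0.0327 -0.0066] yaw 71.47 [-0.2815  0.645   1.4856  0.0032  0.9777  0.0403] -0.0332 qd [ 0.042 -0.027  0.101  0.03   0.032  0.089]
t 38.55 tcp [638.4 -68.4 215.4] yaw 71.47 tilt [ 0.004  0.033 -0.999] F [-0.7  0.4 -0.3] gap 1.001 q6 0.04
[-0.0295,0.0091,0.0254,-4.03]
```

Request:
apply_moves([
  [[-0.029, 0.01, 0.03, -4.5]],
])

```text
t: 38.65
tcp_pos: [0.6431, -0.097, 0.1884]
tool_rot: [0.787, 0.617, 0.014, 0.015]
force: [0.5, -0.1, 0.2]
finger_gap: 0.998
```

```bash
python3 w.py; python3 go.py 637.6 -99.3 160 75.5
```

```text
38.75 [ 639.5 -101.3  181.8] tiltworld [ 0.0286 -0.0064] yaw 75.86 [-0.3304  0.6968  1.4896  0.004   0.926  -0.086 ] -0.0291 qd [ 0.041 -0.042  0.021  0.042  0.057  0.073]
t 38.75 tcp [ 639.5 -101.3  181.8] yaw 75.86 tilt [ 0.001  0.029 -1.   ] F [-0.9  0.4  0.5] gap 0.999 q6 -0.09
[0.0014,-0.0024,0.0218,0.36]
```

Request:
apply_moves([
  [[0, 0, 0.035, 0]],
])

```text
t: 38.85
tcp_pos: [0.6441, -0.102, 0.1499]
tool_rot: [0.789, 0.614, 0.012, 0.015]
force: [0.8, -0.5, -0.2]
finger_gap: 1.004
```

```bash
python3 w.py; python3 go.py 637.6 -99.3 140 75.5; python3 see.py scene s50 215 315 170 270 6
```

```text
38.95 [638.  -99.7 142.1] tiltworld [ 0.0189 -0.0028] yaw 75.82 [-0.3291  0.7528  1.5071  0.0046  0.8629 -0.0845] -0.0188 qd [ 0.011 -0.061 -0.018  0.002  0.051 -0.008]
t 38.95 tcp [638.  -99.7 142.1] yaw 75.82 tilt [ 0.002  0.019 -1.   ] F [-1.5  0.  -0.9] gap 0.997 q6 -0.08
[0.0003,-0.0005,0.0021,0.32]
```

View pics/s50c.png

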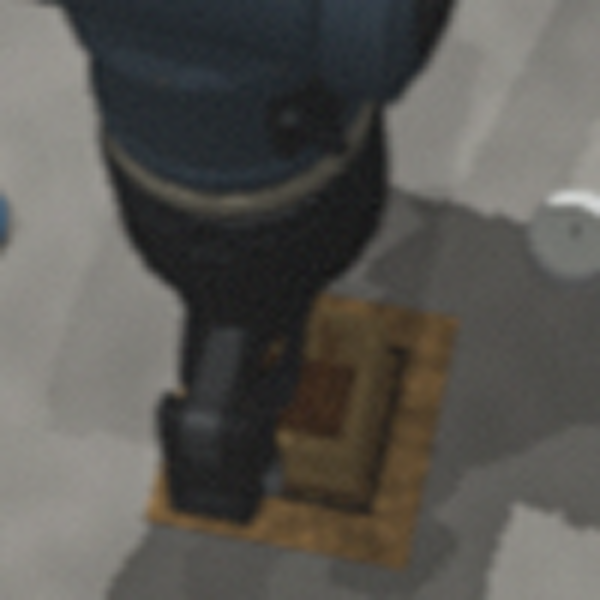

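```bash
python3 - <<'E'
from h import *
for P in ([.638,-.0997,.142],[.680+.01,-.0997+.011,.08],[.638,-.098,.056],[.66,-.09,.056]): print(((proj('scene',P)-[170,215]+.5)*6).round())
E
python3 see.py top t51 70 150 250 350 6
```

```text
[[272. 265.]]
[[326. 498.]]
[[297. 364.]]
[[324. 428.]]
```

View pics/t51c.png

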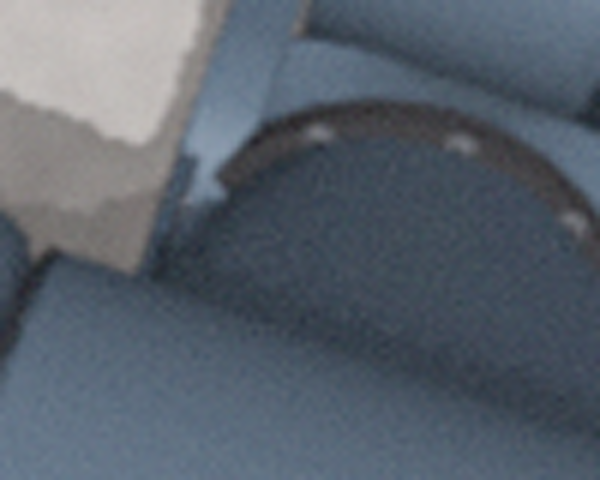

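Request:
apply_moves([
  [[0, -0.0015, 0.03, 0.3]],
])

```text
t: 39.15
tcp_pos: [0.6436, -0.1002, 0.1213]
tool_rot: [0.79, 0.613, 0.012, 0.015]
force: [0.7, -1.7, -0.2]
finger_gap: 0.997
```

```bash
python3 w.py; python3 go.py 636.8 -99 100 75.5
```

```text
39.25 [638.2 -98.5 115. ] tiltworld [ 0.0221 -0.0036] yaw 75.62 [-0.3272  0.7919  1.518   0.0051  0.8096 -0.0796] -0.0221 qd [-0.003 -0.036 -0.016 -0.003  0.033 -0.007]
t 39.25 tcp [638.2 -98.5 115. ] yaw 75.62 tilt [ 0.002  0.022 -1.   ] F [-1.1  0.4 -0.5] gap 1.001 q6 -0.08
[-0.0008,-0.0013,0.0150,0.12]
```

Request:
apply_moves([
  [[0, -0.002, 0.015, 0]],
])

```text
t: 39.35
tcp_pos: [0.6389, -0.0981, 0.1029]
tool_rot: [0.79, 0.613, 0.009, 0.011]
force: [0.5, -0.3, -0.3]
finger_gap: 0.997
```

```bash
python3 w.py; python3 go.py 636.5 -99 97 75.5
```

```text
39.45 [635.8 -97.3  99.5] tiltworld [ 0.0199 -0.0028] yaw 75.65 [-0.3266  0.8134  1.5276  0.0053  0.7809 -0.0798] -0.0197 qd [-0.003 -0.015 -0.011 -0.003  0.011 -0.001]
t 39.45 tcp [635.8 -97.3  99.5] yaw 75.65 tilt [ 0.002  0.02  -1.   ] F [-1.4  0.1 -0.5] gap 0.997 q6 -0.08
[-0.0015,0.0011,0.0025,0.15]
```

Request:
apply_moves([
  [[0, 0.0005, 0.001, 0], [0, 0, 0.0005, 0], [0, 0, 0, 0]],
], fingers=0, newtons=20)

```text
t: 39.75
tcp_pos: [0.6376, -0.0976, 0.1004]
tool_rot: [0.79, 0.613, 0.008, 0.009]
force: [0.9, -0.7, -1.1]
finger_gap: 0.558
```

```bash
python3 w.py; python3 go.py 636.5 -99 97 75.5;python3 see.py scene s52 230 330 170 270 6
```

```text
39.85 [637.5 -97.5 100.2] tiltworld [ 0.0234 -0.0039] yaw 75.66 [-0.3261  0.8131  1.5249  0.0054  0.7801 -0.0796] -0.0234 qd [-0.001 -0.001  0.     0.    -0.     0.   ]
t 39.85 tcp [637.5 -97.5 100.2] yaw 75.66 tilt [ 0.002  0.024 -1.   ] F [-0.3  0.4  2.8] gap 0.558 q6 -0.08
[-0.0017,-0.0006,0.0032,0.16]
```

View pics/s52c.png

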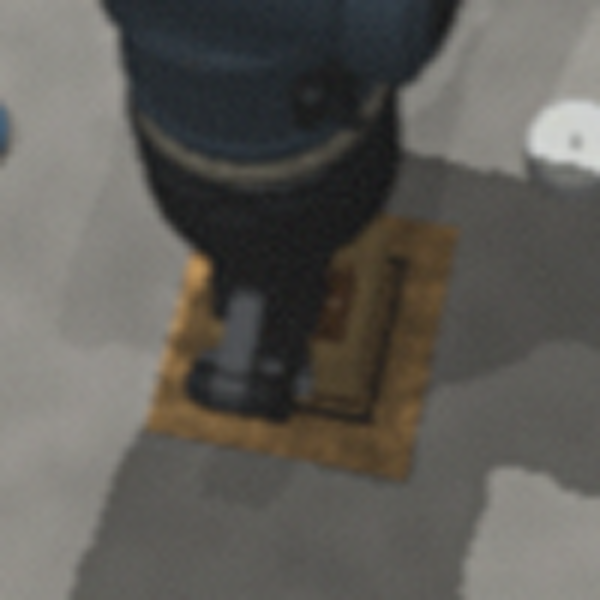

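Request:
apply_moves([
  [[-0.0007, -0.0015, 0, 0]],
])

```text
t: 40.0
tcp_pos: [0.6361, -0.0979, 0.1004]
tool_rot: [0.79, 0.613, 0.008, 0.009]
force: [-0.8, -0.2, -0.2]
finger_gap: 0.558
```

```bash
python3 w.py
```

```text
40.1 [635.5 -97.9 100.2] tiltworld [ 0.0228 -0.0038] yaw 75.65 [-0.3277  0.8116  1.5298  0.0053  0.7774 -0.0809] -0.0228 qd [ 0.001  0.001 -0.003 -0.002  0.005  0.002]
```

Request:
apply_moves([
  [[0, 0, 0, 0], [0, 0, 0, 0], [0, 0, 0, 0]],
], fingers=1)

```text
t: 40.4
tcp_pos: [0.6352, -0.098, 0.1]
tool_rot: [0.79, 0.613, 0.008, 0.008]
force: [-0.0, 0.3, -0.3]
finger_gap: 0.995
```

Request:
apply_moves([
  [[0, 0, -0.015, 0], [0, 0, -0.03, 0], [0, 0, -0.03, 0], [0, 0, -0.03, 0]],
])

```text
t: 40.8
tcp_pos: [0.6303, -0.0968, 0.2053]
tool_rot: [0.79, 0.613, 0.005, 0.003]
force: [0.9, -0.1, -0.2]
finger_gap: 0.999
```

```bash
python3 w.py; python3 see.py scene s53 230 330 170 270 6; python3 go.py 621 -317.6 210 0
```

```text
40.9 [633.2 -97.7 209.6] tiltworld [ 0.0222 -0.0036] yaw 75.64 [-0.3285  0.6538  1.4866  0.0045  0.9791 -0.0804] -0.0221 qd [-0.004  0.052  0.044  0.    -0.038 -0.001]
t 40.95 tcp [632.1 -97.4 207.3] yaw 75.64 tilt [ 0.002  0.018 -1.   ] F [-0.2  0.4  0.2] gap 1.0 q6 -0.08
[-0.0216,0.0044,-0.0003,7.56]
[-0.0208,0.0072,-0.0003,7.56]
[-0.0197,0.0099,-0.0003,7.56]
[-0.0182,0.0124,-0.0003,7.56]
[-0.0165,0.0147,-0.0003,7.56]
[-0.0144,0.0167,-0.0003,7.56]
[-0.0121,0.0185,-0.0003,7.56]
[-0.0095,0.0199,-0.0003,7.56]
[-0.0068,0.0210,-0.0003,7.56]
[-0.0040,0.0217,-0.0003,7.56]
```

View pics/s53c.png

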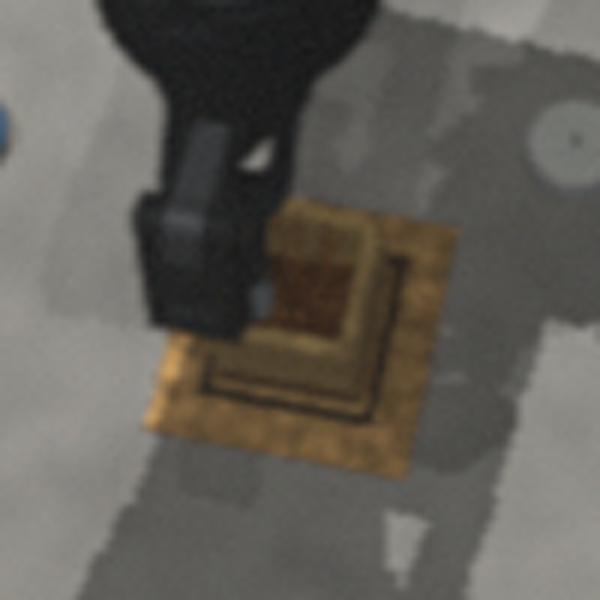

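Request:
apply_moves([
  [[-0.0216, 0.0044, 0, 7.5], [-0.021, 0.007, 0, 7.5], [-0.02, 0.01, 0, 7.5], [-0.018, 0.0125, 0, 7.5], [-0.0165, 0.015, 0, 7.5]],
])

```text
t: 41.45
tcp_pos: [0.6233, -0.2061, 0.2055]
tool_rot: [0.948, 0.318, 0.006, 0.001]
force: [-0.1, 0.4, -0.1]
finger_gap: 1.004
```

Request:
apply_moves([
  [[-0.0145, 0.017, 0, 7.5], [-0.012, 0.0185, 0, 7.5], [-0.0095, 0.02, 0, 7.5], [-0.006, 0.018, 0, 7.5]],
])

```text
t: 41.85
tcp_pos: [0.6143, -0.2938, 0.2012]
tool_rot: [0.999, 0.05, 0.002, -0.003]
force: [-0.2, -0.1, 1.1]
finger_gap: 1.0
```

```bash
python3 w.py
python3 - <<'E'
from h import *
snap('top','top54')
E
python3 chk.py top54; python3 go.py 621 -317.6 180 0
```

```text
41.95 [ 614.2 -295.4  201.2] tiltworld [0.0044 0.0057] yaw 5.88 [-0.6143  0.7181  1.3657  0.0082  1.0575  0.8499] -0.0003 qd [ 0.04  -0.014  0.03   0.032  0.01  -0.077]
shaker 15 z 0.0717 bbox d [ 1.3 17.6] rect d [ 1.2 19.2] [7.8 7.5] 59.8
bowl 536 z 0.0596 bbox d [ 3.6 -1.2] rect d [ 3.3 -1. ] [65.  64.6] 72.5
box 52 z 0.0568 bbox d [ 9.3 14.4] rect d [12.4 20.6] [15.9 44.1] 52.1
t 42.0 tcp [ 614.3 -293.7  201.3] yaw 6.07 tilt [ 0.005 -0.007 -1.   ] F [-1.3  0.6  1.7] gap 0.999 q6 0.85
[0.0041,0.0245,0.0213,6.07]
```

Request:
apply_moves([
  [[0.006, 0.023, 0.02, 5.5]],
])

```text
t: 42.1
tcp_pos: [0.6233, -0.3131, 0.1832]
tool_rot: [1.0, 0.006, 0.003, -0.004]
force: [0.9, -1.8, 0.7]
finger_gap: 0.996
```

```bash
python3 w.py; python3 go.py 621 -318 140 0
```

```text
42.2 [ 622.2 -315.9  178.4] tiltworld [0.0009 0.009 ] yaw 0.62 [-0.6321  0.7668  1.3292  0.009   1.0502  0.9234] 0.0046 qd [ 0.022 -0.035  0.027  0.021  0.043 -0.044]
t 42.2 tcp [ 622.2 -315.9  178.4] yaw 0.62 tilt [ 0.001 -0.009 -1.   ] F [-0.8  1.  -1. ] gap 1.001 q6 0.92
[-0.0012,0.0021,0.0384,0.62]
```

Request:
apply_moves([
  [[0.002, 0, 0.02, 0], [0.001, 0, 0.018, 0]],
])

```text
t: 42.4
tcp_pos: [0.6263, -0.3136, 0.1417]
tool_rot: [1.0, 0.009, 0.002, -0.004]
force: [-0.2, -0.0, -0.3]
finger_gap: 1.0
```

```bash
python3 w.py; python3 go.py 621 -318 110 0;python3 see.py scene s55 215 315 60 160 6
```

```text
42.5 [ 625.2 -312.7  139.6] tiltworld [-0.0008  0.0114] yaw 0.98 [-0.6261  0.8181  1.3416  0.0105  0.9893  0.9218] 0.0074 qd [-0.005 -0.032 -0.027 -0.005  0.021  0.008]
t 42.5 tcp [ 625.2 -312.7  139.6] yaw 0.98 tilt [-0.001 -0.011 -1.   ] F [-0.3  0.4 -0.8] gap 1.002 q6 0.92
[-0.0043,0.0052,0.0296,0.98]
```

View pics/s55c.png

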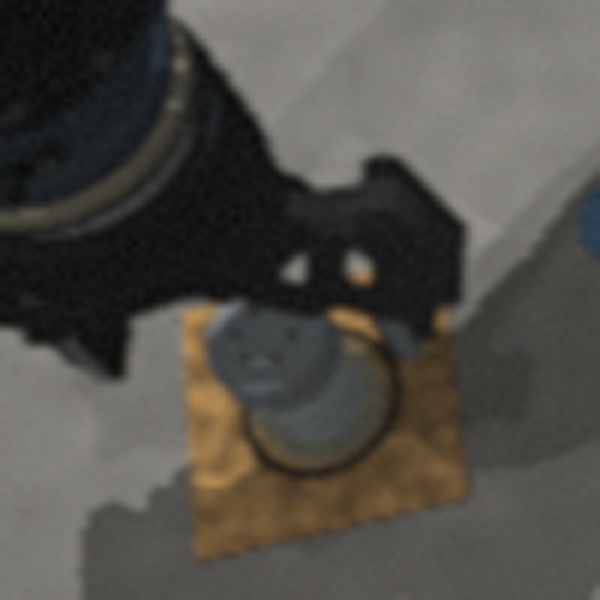

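Request:
apply_moves([
  [[-0.004, 0.006, 0.012, 0.5]],
])

```text
t: 42.65
tcp_pos: [0.6238, -0.3192, 0.1312]
tool_rot: [1.0, 0.005, 0.003, -0.003]
force: [0.2, -0.2, -0.0]
finger_gap: 0.998
```

```bash
python3 w.py; python3 go.py 621 -318.7 110 0
```

```text
42.75 [ 620.8 -319.3  127.9] tiltworld [-0.0011  0.011 ] yaw 0.45 [-0.6373  0.8326  1.3482  0.01    0.9682  0.9199] 0.0075 qd [ 0.003 -0.011 -0.011  0.009  0.016  0.004]
t 42.75 tcp [ 620.8 -319.3  127.9] yaw 0.45 tilt [-0.001 -0.011 -1.   ] F [0.2 0.3 0.3] gap 0.998 q6 0.92
[0.0002,-0.0006,0.0179,0.45]
```

Request:
apply_moves([
  [[0.001, -0.0005, 0.012, 0], [0, 0, 0.009, 0]],
])

```text
t: 42.95
tcp_pos: [0.6224, -0.3195, 0.1076]
tool_rot: [1.0, 0.004, 0.001, -0.004]
force: [-1.0, 0.7, -0.5]
finger_gap: 0.999
```

```bash
python3 w.py; python3 go.py 621 -318.7 106 0
```

```text
43.05 [ 621.9 -319.1  106.7] tiltworld [-0.      0.0103] yaw 0.43 [-0.6362  0.8618  1.3524  0.0103  0.9336  0.921 ] 0.0062 qd [ 0.001 -0.016 -0.012 -0.     0.015  0.001]
t 43.05 tcp [ 621.9 -319.1  106.7] yaw 0.43 tilt [ 0.   -0.01 -1.  ] F [-0.7 -0.2  0.4] gap 1.002 q6 0.92
[-0.0009,-0.0004,0.0007,0.43]
```

Request:
apply_moves([
  [[-0.0005, -0.0003, 0.009, 0], [0, 0, 0.005, 0]],
])

```text
t: 43.25
tcp_pos: [0.6219, -0.319, 0.0925]
tool_rot: [1.0, 0.004, 0.001, -0.005]
force: [-0.2, 0.1, 0.1]
finger_gap: 0.997
```

```bash
python3 w.py
```

```text
43.35 [ 622.  -319.    92.5] tiltworld [0.0013 0.0094] yaw 0.43 [-0.6361  0.8809  1.3563  0.0106  0.9089  0.9207] 0.0045 qd [ 0.002 -0.014 -0.011  0.     0.01   0.001]
```

Request:
apply_moves([
  [[0, 0, 0.0005, 0], [0, 0, 0.0005, 0], [0, 0, 0, 0]],
], fingers=0, newtons=20)

```text
t: 43.65
tcp_pos: [0.6224, -0.3192, 0.0919]
tool_rot: [1.0, 0.004, 0.001, -0.004]
force: [-0.6, 0.0, -1.2]
finger_gap: 0.516
```

```bash
python3 w.py;python3 go.py;python3 see.py scene s56 235 335 60 160 6
```

```text
43.75 [ 622.5 -319.2   92.2] tiltworld [0.0025 0.0088] yaw 0.43 [-0.6359  0.8816  1.3557  0.0108  0.9075  0.9207] 0.0032 qd [-0.001  0.002 -0.     0.001 -0.002 -0.   ]
t 43.75 tcp [ 622.5 -319.2   92.2] yaw 0.43 tilt [ 0.003 -0.009 -1.   ] F [-0.   0.3  1.4] gap 0.472 q6 0.92
```

View pics/s56c.png

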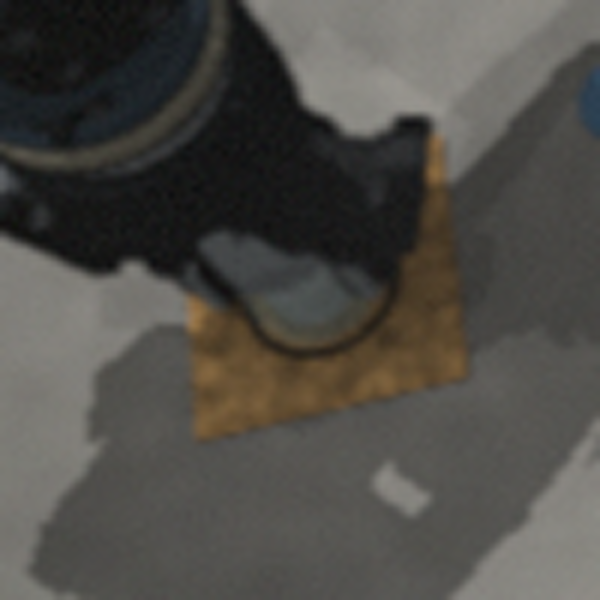

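Request:
apply_moves([
  [[0, 0, 0, 0], [0, 0, 0, 0], [0, 0, 0, 0]],
], fingers=1)

```text
t: 44.1
tcp_pos: [0.6226, -0.3194, 0.0925]
tool_rot: [1.0, 0.004, 0.002, -0.004]
force: [0.5, 0.3, -0.5]
finger_gap: 0.954
```

Request:
apply_moves([
  [[0, 0, -0.015, 0], [0, 0, -0.03, 0], [0, 0, -0.04, 0], [0, 0, -0.04, 0]],
])

```text
t: 44.5
tcp_pos: [0.6193, -0.3186, 0.2157]
tool_rot: [1.0, 0.004, -0.005, -0.009]
force: [1.4, 0.4, 1.5]
finger_gap: 1.0
```

```bash
python3 w.py;python3 go.py 430 -170 230 0 6
```

```text
44.6 [ 622.7 -321.   222.4] tiltworld [0.0031 0.0078] yaw 0.43 [-0.6377  0.7176  1.2953  0.0089  1.1309  0.9217] 0.0022 qd [ 0.     0.059  0.061  0.    -0.044 -0.001]
t 44.6 tcp [ 622.7 -321.   222.4] yaw 0.43 tilt [ 0.003 -0.008 -1.   ] F [ 0.1 -1.   0.7] gap 1.0 q6 0.92
[-0.0319,-0.0254,-0.0013,0.07]
[-0.0320,-0.0254,-0.0013,0.07]
[-0.0320,-0.0253,-0.0013,0.07]
[-0.0320,-0.0253,-0.0013,0.07]
[-0.0320,-0.0252,-0.0013,0.07]
[-0.0321,-0.0252,-0.0013,0.07]
```

Request:
apply_moves([
  [[-0.032, -0.025, -0.001, 0], [-0.032, -0.025, -0.001, 0], [-0.032, -0.025, -0.001, 0], [-0.032, -0.025, -0.001, 0], [-0.032, -0.025, -0.001, 0]],
])

```text
t: 45.1
tcp_pos: [0.4616, -0.1983, 0.2314]
tool_rot: [1.0, 0.003, 0.009, 0.002]
force: [0.3, -0.0, 0.7]
finger_gap: 0.995
```

```bash
python3 w.py
python3 - <<'E'
from h import *
snap('top','top57'); snap('scene','s57')
a=cv2.imread('pics/s57.png')
f=lambda r,c,h=65:cv2.resize(a[r:r+h,c:c+65],None,fx=6,fy=6,interpolation=cv2.INTER_CUBIC)
cv2.imwrite('pics/s57a.png',np.hstack([f(250,80),f(252,188)]))
E
python3 chk.py top57
```

```text
45.2 [ 456.6 -193.9  230.3] tiltworld [0.0081 0.0037] yaw 0.4 [-0.6309  0.4665  1.8288  0.0104  0.842   0.926 ] -0.0043 qd [-0.009  0.04  -0.163 -0.    -0.049 -0.002]
shaker 251 z 0.0728 bbox d [0.3 0.8] rect d [0.2 0.6] [37.8 36.5] 3.4
bowl 536 z 0.0596 bbox d [ 3.2 -0.7] rect d [ 3.4 -0.8] [64.1 65.4] 8.6
box 208 z 0.0564 bbox d [-0.4  1.7] rect d [0.7 1.2] [48.1 49. ] 76.2
```

View pics/s57a.png

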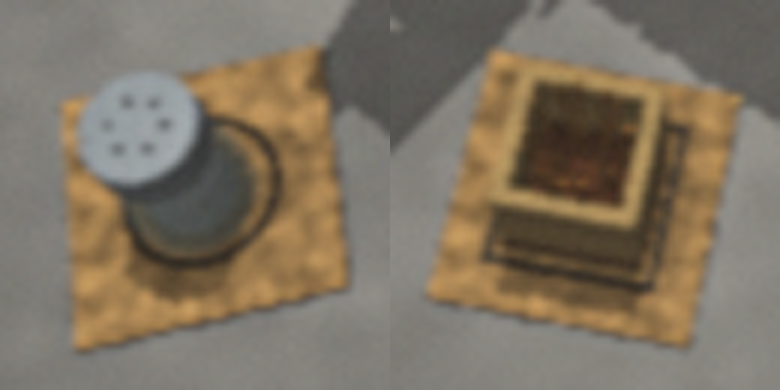

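View pics/top57c.png

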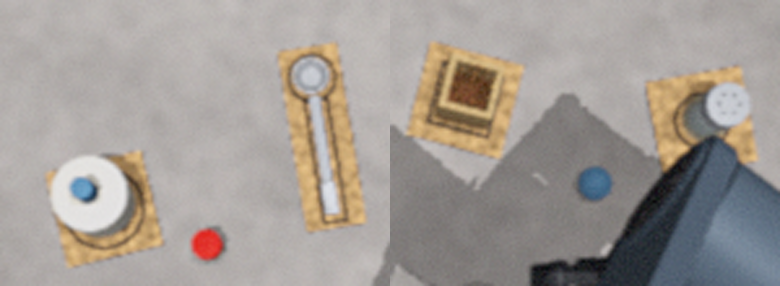

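View pics/s57.png

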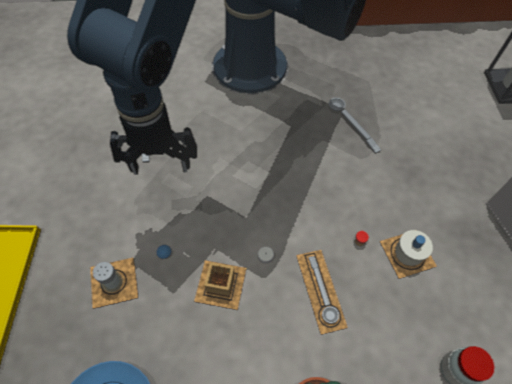

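Run:
```python
from h import *
th=np.linspace(0,2*np.pi,80)
def draw(tag,cam,c0,r0,w,f,circs):
    a=cv2.imread(f'pics/{tag}.png'); b=cv2.resize(a[r0:r0+w,c0:c0+w],None,fx=f,fy=f,interpolation=cv2.INTER_CUBIC); o=b.copy()
    for cx,cy,r,z,col in circs:
        u=(proj(cam,np.c_[cx+r*np.cos(th),cy+r*np.sin(th),0*th+z]/1000)-[c0,r0]+.5)*f
        cv2.polylines(b,[u.astype(np.int32)],True,col,1)
    return np.hstack([o,b])
G,R=(0,255,0),(0,0,255)
x,y=386.8,-256.5
A=draw('scene0','scene',125,150,45,8,[(x,y,21,0,R),(x,y,19.5,68,R)])
B=draw('top0','top',355,192,45,8,[(386.3,-256.6,21,0,R),(386.3,-256.6,19.5,68,R)])
cv2.imwrite('pics/shA.png',np.vstack([A,B])[:,:,:])
x,y=619.9,-317.2
A=draw('s57','scene',85,255,45,8,[(x,y,21,4,R),(x,y,19.5,72,R),(619.6,-317.8,24,4,G)])
B=draw('top57','top',375,93,45,8,[(619.2,-316.9,21,4,R),(619.2,-316.9,19.5,72,R),(618.9,-317.5,24,4,G)])
cv2.imwrite('pics/shB.png',np.vstack([A,B]))
for n in('shA','shB'):
    i=cv2.imread(f'pics/{n}.png'); cv2.imwrite(f'pics/{n}.png',cv2.resize(i,(600,600)))
```

```text
(no output)
```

View pics/shA.png

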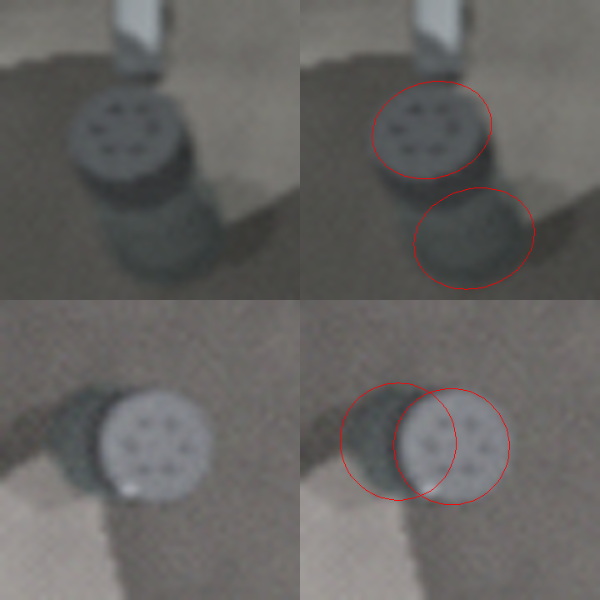

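View pics/shB.png

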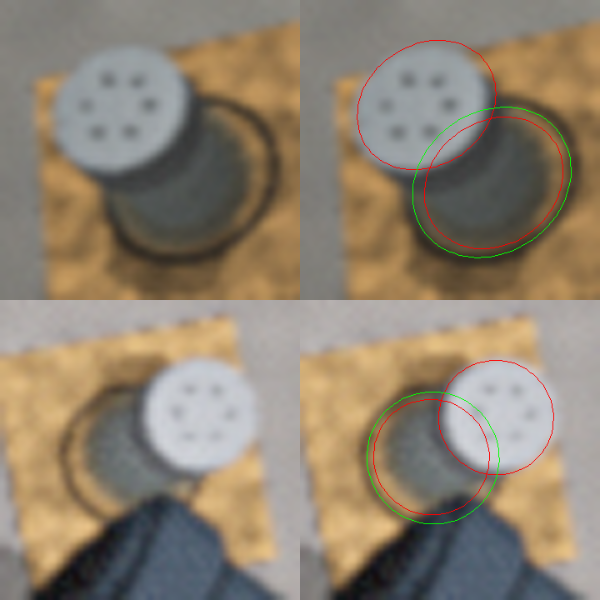

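Run:
```python
from h import *
def blob(p,m,box):
    x0,y0,x1,y1=box; mm=np.zeros_like(m);mm[y0:y1,x0:x1]=m[y0:y1,x0:x1]
    ys,xs=np.nonzero(mm); return xs.mean().round(2),ys.mean().round(2),len(xs)
for n,tags,boxes in(('top',('top0','top46','top57'),{'red':(165,128,186,150),'blue':(343,130,364,152)}),('scene',('scene0','s46','s57'),{'red':(350,228,372,248),'blue':(154,242,174,262)})):
    for t in tags:
        p,_=load(t);h=cv2.cvtColor(p,cv2.COLOR_RGB2HSV).astype(int)
        red=((h[...,0]<8)|(h[...,0]>172))&(h[...,1]>130); blue=(abs(h[...,0]-106)<12)&(h[...,1]>90)
        print(t,'red',blob(p,red,boxes['red']),'blue',blob(p,blue,boxes['blue']))
for n,t,b in (('top','top0',(250,118,276,144)),('top','top40',(250,118,276,144)),('top','top57',(250,118,276,144)),('scene','scene0',(252,242,280,268)),('scene','s46',(252,242,280,268)),('scene','s57',(252,242,280,268))):
    p,d=load(t);C=cloud(n,d);m=(C[...,2]>.008)&(C[...,2]<.022); mm=np.zeros_like(m);mm[b[1]:b[3],b[0]:b[2]]=m[b[1]:b[3],b[0]:b[2]]
    print(t,'tealight',np.median(C[mm],0).round(4),mm.sum())
p,d=load('top57');C=cloud('top',d)
m=(np.hypot(C[...,0]-.5963,C[...,1]-.304)<.03)&(abs(C[...,2]-.0595)<.008)
P=C[m];A=np.c_[P[:,:2]-P[:,:2].mean(0),np.ones(len(P))];print('lid plane',np.linalg.lstsq(A,P[:,2],rcond=None)[0],len(P))
```

```text
top0 red (np.float64(174.33), np.float64(138.56), 110) blue (np.float64(353.38), np.float64(140.1), 109)
top46 red (np.float64(174.11), np.float64(138.65), 107) blue (np.float64(353.46), np.float64(140.04), 109)
top57 red (np.float64(174.28), np.float64(138.69), 109) blue (np.float64(353.5), np.float64(140.24), 113)
scene0 red (np.float64(361.53), np.float64(236.55), 120) blue (np.float64(163.27), np.float64(251.26), 142)
s46 red (np.float64(361.59), np.float64(236.85), 123) blue (np.float64(163.27), np.float64(251.27), 139)
s57 red (np.float64(361.54), np.float64(236.6), 121) blue (np.float64(163.37), np.float64(251.28), 139)
top0 tealight [ 0.5789 -0.0007  0.0163] 160
top40 tealight [ 0.579  -0.0007  0.0158] 161
top57 tealight [ 0.5788 -0.0006  0.0161] 159
scene0 tealight [ 0.5828 -0.0032  0.0154] 198
s46 tealight [ 0.5826 -0.0034  0.0152] 198
s57 tealight [ 0.5824 -0.003   0.0153] 196
lid plane [-0.00023304 -0.0054294   0.05998753] 467
```

```bash
python3 -c "
from station import manip;print(manip.sign_off())"
```

```text
the job is handed in; nothing more can be done
None
```

I put the shaker, sugar bowl, toothpick box and spoon on their matching cork pads. The lid went on only after the bowl was standing in its ring. I let everything go, moved the arm clear and handed the job in at about 45 s of the 134 s allowed.

My first placings of the shaker and box were about 2–3 mm off, so I re-centred both by closing the gripper around them.

| Thing | Last check |
|---|---|
| Shaker | Steel top within about 1 mm of the ring centre |
| Toothpick box | About 0–1 mm off in x and 1.5 mm off in y, sides parallel to the square |
| Sugar bowl | About 2 mm off centre before the lid went on, inside the ring |
| Lid | Disc at the seated height (59–60 mm), level to about 0.3°, roughly 2 mm off the bowl's centre |
| Spoon | Inside its outline by eye in the pictures from both cameras, round end at the round end |
| Tealight, stopper, pebble | Same place in first and last pictures, to within measuring noise |

**Shaker disagreement:** the glass foot looked about 2–3 mm further towards −y than the steel top. The free-standing shaker showed the same kind of offset at the start, though slightly smaller, so I trusted the steel top. If the foot reading is right, the shaker sits close to the ring's edge.

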